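# Load the tissue processor's basket and send it down

### The arm

A 6-joint arm with a two-finger parallel gripper is mounted at the origin on the work surface. World frame = base frame: x ahead of the robot, y to its left, z up, the work surface at z = 0. Lengths are in m, angles in rad, forces in N, time in s.
With the tool pointing down it reaches from about 0.3 to 1 m from the base axis. Payload 5.1 kg.
Tool frame: the origin (TCP) lies on the centre line of the jaws, within the pads' length; the fingertips stand 14 mm ahead of it and the grasp point (between the pads) lies 5 mm behind it; y points along the fingers, z is the direction in which the jaws open and shut, and the axes are right-handed (so a half turn about y gives the same grasp; the last joint's range is limited). The gripper opens to 95 mm and grips with 3 to 60 N. Pads are 20 mm wide; open, the fingers measure 119 mm over their backs; the gripper's body (75 mm by 180 mm) begins 59 mm behind the grasp point.
Start: joints at [1.201, 0.124, 1.65, -0, 1.367, -0.083], TCP at [0.184, 0.623, 0.229] pointing down, gripper open.
Joint ranges: [-2.61, 2.61], [-1.02, 2.33], [0.03, 2.71], [-1.35, 4.49], [0.32, 2.68], [-2.91, 2.91]. Speed limits (rad/s): [2.57, 2.57, 3.14, 3.14, 3.14, 3.14].

### API

Orientations are given as a unit quaternion [x, y, z, w].
In Python, from plant import readout, cams, job gives the robot as it stands.
- The arm moves only by the tool apply_moves, never from a script. Its argument "plan" is a list of rows, each a list of 3 entries, a list of its own where there are three numbers: the shift along the tool's x, y, z in units of 40 mm (1.0 is 40 mm), then the turn about the tool's y in degrees, then the finger opening in mm, from 0 to 95.1. In form: [[[tx, ty, tz], spin, jaw], ...]. A call has 1 to 10 rows; each row shifts and turns the commanded pose from where the row before left it, along the tool's axes as they then stand; what a row does not reach is not made up. A row lasts 1/12 s, in which the tool goes at most 41.7 mm and 7.16 degrees, less where a joint would pass 70% of its speed; a pose out of reach is approached as far as the arm can. A call is refused whole if a number of a shift passes 1 or a number of a turn 7.16, either way. A call with a gripper value outside its range is refused whole. The fingers move at their own pace and stop on an object; "squeeze" is the grip in N (left out, the last holds). Time passes only in rows, so rows that do not move let the fingers close. It gives the time, the measured TCP pose, the force and the opening at its end, in the units of the state.
- readout.get_obs(): the state, without advancing time (a new reading comes with each control period).
- cams.camera(name): name is "scene" or "side" or "wrist"; returns a dict with "pixels" (480x640x3 uint8, red, green, blue), "mtx" (3x3 intrinsics, pixels), "view" (4x4, takes a point from world to camera coordinates). Camera axes: x right, y up, looking along -z (the intrinsics and any distortion apply to the point x, -y, -z); pixel columns grow to the right and rows downward; lengths in m; the calibration is good to about 2 mm. The wrist camera is an equidistant fisheye: a pixel r from the principal point sees the ray r / f radians off the axis. A picture is of the moment at which its call begins. There is no depth.
- job.hand_in(): hands the job in, once; it reports no verdict.
The state is a dict: "time_s": time; "joints": joint angles; "dq": joint speeds; "effort": joint torques, N m; "position": TCP position; "ee_rot": TCP orientation; "wrist_force": force on the tool from outside, world axes, zero at the start; "moment": the same for the moment, N m; "gripper_width": opening from 0.0 (shut) to 1.0 (fully open).
Only numpy, scipy, OpenCV 4.12 (cv2) and the standard library are available. Lean on these libraries where they do the work, as an engineer would, in place of code of your own. Each camera call takes 0.05 s, during which the arm holds its last target.

### The job

Load the tissue processor for the next run: press the catch key so that the empty basket springs up out of the pot, drop every cassette from the board flat into a basket pocket of its own, and put the lid down over the basket's centre post until it lies fully home on the basket rim. Then push the basket down into the pot until the catch holds it there. Leave the beaker, the specimen jar and the slide box where they are.

Things in the scene. Friction and masses are not known exactly. Their poses are not given: they have to be found in the camera images.
- processor: The bench-top tissue processor, fixed to the bench: white housing 270 x 230 mm and 100 mm high with a round steel pot (175 mm across) sunk in its top. Origin: on the pot's vertical axis, at bench level; z up. The housing reaches 155 mm towards its own -x (a 40 mm control strip there), 115 mm towards +x and 115 mm towards +y and -y. In the pot sits the steel basket on a sprung lift.
- lift (a joint): Height of the basket lift, in m: 0 is fully up (basket rim 118 mm over the bench, 18 mm proud of the housing), growing as it is pushed down; about 0.035 is where the catch holds it (basket rim then 17 mm below the housing's top); 0.042 is the lower stop. It starts held down by the catch. A spring lifts it, with damping: pushing it down takes about 5 N at the top and 10 to 16 N at the bottom; push it to the stop, then let go, and it rises back to 0.035 and stays.
- catch (a joint): Turn of the catch, in rad: 0 is its rest position (hooked, if the lift is down); about 0.17 lets the lift go; 0.30 is its stop. A spring returns it. It also gives way by itself as the lift is pushed down past it, and snaps back over it.
- catch_key (a point): Middle of the ribbed top face of the black thumb key of the catch, which sticks out 40 mm from the housing's -y side: its top face, 36 mm wide (x) by 40 mm, lies 92 mm over the bench, this point 35 mm off the housing's side. Pressing it straight down 7 to 12 mm with 4 to 8 N lets the lift go.
- basket_rim (a point): Centre of the basket's top (rim) plane, on the lift's axis; it moves with the lift. Axes as the processor's. The basket is round, 168 mm across, with a level perforated top and six rectangular pockets like flower petals round a centre post. The lid's underside lies on this plane when fully home.
- post_top (a point): Middle of the top of the basket's upright centre post: 20 mm in diameter, 45 mm high above the rim plane, its topmost 5 mm tapered to 14 mm. It moves with the lift.
- pocket0 (a point): Middle of the floor of basket pocket 0, 16 mm below the rim plane and 55 mm from the post's axis, 0 degrees round from the processor's +x axis, counter-clockwise seen from above. The pocket is 46 mm long in the radial direction (away from the post) and 35 mm wide across it, with upright walls and a flat floor; at least 3 mm of level rim or hub surrounds it. It moves with the lift.
- pocket1 (a point): Middle of the floor of basket pocket 1, 16 mm below the rim plane and 55 mm from the post's axis, 60 degrees round from the processor's +x axis, counter-clockwise seen from above. The pocket is 46 mm long in the radial direction (away from the post) and 35 mm wide across it, with upright walls and a flat floor; at least 3 mm of level rim or hub surrounds it. It moves with the lift.
- pocket2 (a point): Middle of the floor of basket pocket 2, 16 mm below the rim plane and 55 mm from the post's axis, 120 degrees round from the processor's +x axis, counter-clockwise seen from above. The pocket is 46 mm long in the radial direction (away from the post) and 35 mm wide across it, with upright walls and a flat floor; at least 3 mm of level rim or hub surrounds it. It moves with the lift.
- pocket3 (a point): Middle of the floor of basket pocket 3, 16 mm below the rim plane and 55 mm from the post's axis, 180 degrees round from the processor's +x axis, counter-clockwise seen from above. The pocket is 46 mm long in the radial direction (away from the post) and 35 mm wide across it, with upright walls and a flat floor; at least 3 mm of level rim or hub surrounds it. It moves with the lift.
- pocket4 (a point): Middle of the floor of basket pocket 4, 16 mm below the rim plane and 55 mm from the post's axis, 240 degrees round from the processor's +x axis, counter-clockwise seen from above. The pocket is 46 mm long in the radial direction (away from the post) and 35 mm wide across it, with upright walls and a flat floor; at least 3 mm of level rim or hub surrounds it. It moves with the lift.
- pocket5 (a point): Middle of the floor of basket pocket 5, 16 mm below the rim plane and 55 mm from the post's axis, 300 degrees round from the processor's +x axis, counter-clockwise seen from above. The pocket is 46 mm long in the radial direction (away from the post) and 35 mm wide across it, with upright walls and a flat floor; at least 3 mm of level rim or hub surrounds it. It moves with the lift.
- board: Grey plastic grossing board, fixed, 230 x 170 x 6 mm, lying flat on the bench; origin in the middle of its underside, top 6 mm over the bench. The cassettes start on it.
- cassette1: A white plastic tissue cassette, 41 mm long (its x), 29 mm wide (y), 8 mm thick (z), 15 g, starting flat on the board with its slotted lid up; origin in its very middle. Three to five of the five are there. Which pocket it goes in, which way round and which face up do not matter; lying in a pocket its origin is 4 mm above the pocket floor.
- cassette2: A white plastic tissue cassette, 41 mm long (its x), 29 mm wide (y), 8 mm thick (z), 15 g, starting flat on the board with its slotted lid up; origin in its very middle. Three to five of the five are there. Which pocket it goes in, which way round and which face up do not matter; lying in a pocket its origin is 4 mm above the pocket floor.
- cassette3: A white plastic tissue cassette, 41 mm long (its x), 29 mm wide (y), 8 mm thick (z), 15 g, starting flat on the board with its slotted lid up; origin in its very middle. Three to five of the five are there. Which pocket it goes in, which way round and which face up do not matter; lying in a pocket its origin is 4 mm above the pocket floor.
- cassette4: A white plastic tissue cassette, 41 mm long (its x), 29 mm wide (y), 8 mm thick (z), 15 g, starting flat on the board with its slotted lid up; origin in its very middle. Three to five of the five are there. Which pocket it goes in, which way round and which face up do not matter; lying in a pocket its origin is 4 mm above the pocket floor.
- cassette5: A white plastic tissue cassette, 41 mm long (its x), 29 mm wide (y), 8 mm thick (z), 15 g, starting flat on the board with its slotted lid up; origin in its very middle. Three to five of the five are there. Which pocket it goes in, which way round and which face up do not matter; lying in a pocket its origin is 4 mm above the pocket floor.
- lid: The basket's steel lid, 150 g: a perforated flat disc 160 mm across and 3 mm thick with an open hub in the middle, 40 mm outside and 25 mm inside diameter, whose top is 30 mm above the disc's underside. The bore goes right through. Origin: centre of the underside; z points to the hub side. It starts flat on the bench, hub up. It is best gripped by the hub.
- beaker: Glass beaker, 60 mm across and 80 mm high, with a plastic pipette in it (to 120 mm); origin in the middle of its underside. To be left alone.
- specimen_jar: Specimen jar, 56 mm across and 70 mm high, origin in the middle of its underside. To be left alone.
- slide_box: Blue slide box, 84 x 100 x 34 mm, origin in the middle of its underside. To be left alone.
Things that resemble listed ones, but are neither listed nor needed, are in the scene too. What is shaped like the cassette1 but yellow is not meant.

How it is judged:
On the way, in this order (a step that is already met when the one before it is completed fails the run):
1. the catch is released and the empty basket has come up (value of joint lift below 0.004 m), for 0.2 s.
2. with the basket up, every cassette that is there lies flat down in a pocket of its own (value of joint lift below 0.006 m and horizontal distance between each of cassette1, cassette2, cassette3, cassette4, cassette5 and basket_rim below 0.07 m and z of each of cassette1, cassette2, cassette3, cassette4, cassette5 in the frame of basket_rim below -0.0085 m), for 0.2 s.
3. with the basket still up, the lid is over the post and lies home on the basket rim (value of joint lift below 0.012 m and horizontal distance between lid and basket_rim below 0.006 m and z of lid in the frame of basket_rim between -0.004 and 0.004 m and angle between lid's own z axis and vertical below 0.06 rad), for 0.2 s.
4. the basket is down and the catch has snapped over it (value of joint lift above 0.032 m and value of joint catch below 0.04 rad), for 0.2 s.
At the end, for the whole second after the job is handed in: The catch holds the basket down (lift > 0.032 m, catch < 0.04 rad); the lid is on the post (6 mm), level (0.06 rad), within 4 mm of the rim plane, at rest; each cassette there lies down in a pocket of its own, its centre at least 8.5 mm below the rim plane (all of step 4 and horizontal distance between lid and basket_rim below 0.006 m and z of lid in the frame of basket_rim between -0.004 and 0.004 m and angle between lid's own z axis and vertical below 0.06 rad and horizontal distance between each of cassette1, cassette2, cassette3, cassette4, cassette5 and basket_rim below 0.07 m and z of each of cassette1, cassette2, cassette3, cassette4, cassette5 in the frame of basket_rim below -0.0085 m and linear speed of lid below 0.02 m/s); the robot touches nothing.
It fails at once if the beaker is pushed more than 3 cm from its place or knocked over (distance of beaker from where it was at the start of the episode above 0.03 m or angle between beaker's own z axis and vertical above 0.6 rad).
It fails at once if the specimen jar is pushed more than 3 cm from its place or knocked over (distance of specimen_jar from where it was at the start of the episode above 0.03 m or angle between specimen_jar's own z axis and vertical above 0.6 rad).
It fails at once if the slide box is pushed more than 3 cm from its place or knocked over (distance of slide_box from where it was at the start of the episode above 0.03 m or angle between slide_box's own z axis and vertical above 0.6 rad).
Of cassette1, cassette2, cassette3, cassette4, cassette5 only 3 to 5 are there at a start; the rules pass over those that are not, and their reading is None.
At some moment in a run one of cassette1, cassette2, cassette3, cassette4, cassette5, lid may be knocked a few centimetres aside while the robot is not near it.
Once in a run the grip may slacken for a moment while it holds something.
It also fails if it takes over 210 s, if anything falls off the work surface, if the arm or the gripper's body presses on something with over 40 N, if the wrist force passes 120 N, or if a joint passes its speed limit or range.

## Working session

There is one attempt and no reset: what is moved stays moved. The work goes in short steps, Python scripts to look and compute and a tool call to move; the robot and the scene stay as the last step left them, time stands still between calls to the robot, and variables do not carry over. Pictures are saved under pics/ and viewed, and the job is handed in when it is done.

Besides the shell and the picture viewer there is one more tool, called after "Request:" in YAML: its name, and indented under it one key for each argument. apply_moves: Moves the arm, as the interface text tells. Its arguments: {"type":"object","properties":{"plan":{"type":"array","items":{"type":"array"}},"squeeze":{"type":"number"}},"required":["plan"]}

```bash
ls; mkdir -p pics; python3 - <<'E'
from plant import readout, cams
import cv2,json
o=readout.get_obs(); print(o)
for n in ["scene","side","wrist"]:
    c=cams.camera(n); cv2.imwrite(f"pics/{n}0.png",c["pixels"][:,:,::-1]); print(n,c["mtx"],c["view"],[k for k in c])
E
```

```text
pics
{'time_s': 0.0, 'joints': array([ 1.20138207e+00,  1.24510793e-01,  1.65165096e+00, -2.52318300e-05,
        1.36749456e+00, -8.25777992e-02]), 'dq': array([-0.00032682, -0.00079261,  0.00039775,  0.00033316,  0.00045502,
       -0.00066488]), 'effort': array([ 1.72472806e-03, -4.17590046e+01, -3.59942758e+01,  7.75935827e-02,
        4.90953494e-02, -1.81826849e-04]), 'position': array([0.18369893, 0.6228709 , 0.22739696]), 'ee_rot': array([ 0.70055997, -0.10121784,  0.10090789, -0.69913394]), 'wrist_force': array([-0.2072398 , -0.09749225, -0.07503696]), 'moment': array([0.00681606, 0.02509376, 0.00878679]), 'gripper_width': 0.9976939619874206}
scene [[476.77088747   0.         326.12015661]
 [  0.         476.77088747 237.44207912]
 [  0.           0.           1.        ]] [[-0.8501144   0.52657063 -0.0053741   0.46983272]
 [-0.38368511 -0.61238051  0.69121332  0.1808131 ]
 [ 0.36068164  0.58967236  0.7226308  -1.32279832]
 [ 0.          0.          0.          1.        ]] ['pixels', 'mtx', 'view']
side [[558.51870925   0.         319.20110337]
 [  0.         558.51870925 237.03806346]
 [  0.           0.           1.        ]] [[-0.9817126  -0.1901638   0.00883759  0.58759204]
 [ 0.09782584 -0.46410827  0.88035993 -0.14287424]
 [-0.16331099  0.86512498  0.47422387 -1.14377253]
 [ 0.          0.          0.          1.        ]] ['pixels', 'mtx', 'view']
wrist [[371.64829954   0.         315.97577149]
 [  0.         371.64829954 238.56583647]
 [  0.           0.           1.        ]] [[ 0.28238702  0.95929863 -0.00192635 -0.64865074]
 [-0.92321528  0.27121855 -0.27223894  0.03096642]
 [-0.26063598  0.07865518  0.96222775 -0.39061209]
 [ 0.          0.          0.          1.        ]] ['pixels', 'mtx', 'view']
```

View pics/scene0.png

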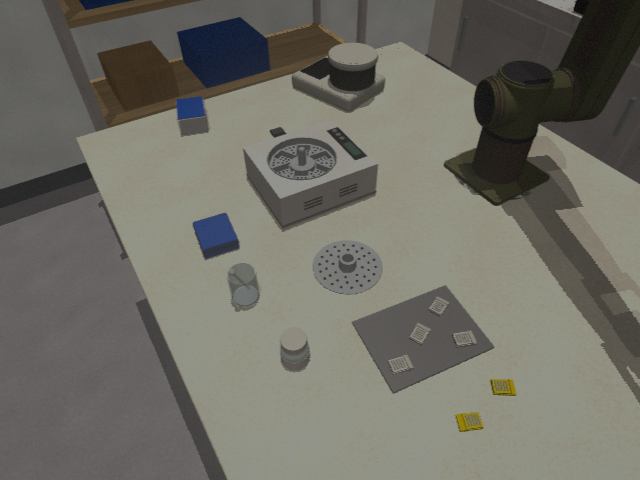

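View pics/side0.png

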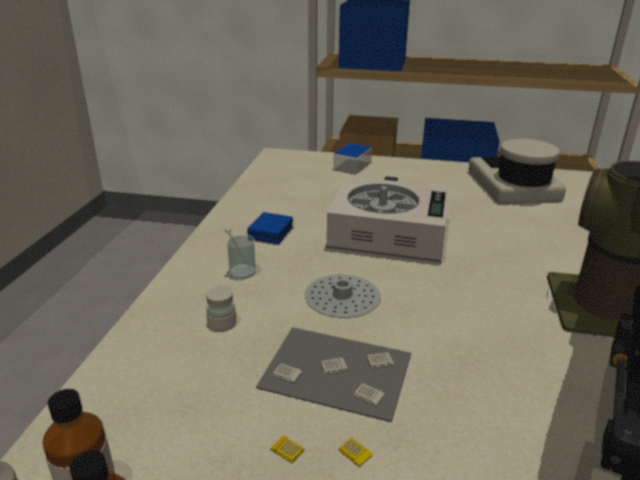

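View pics/wrist0.png

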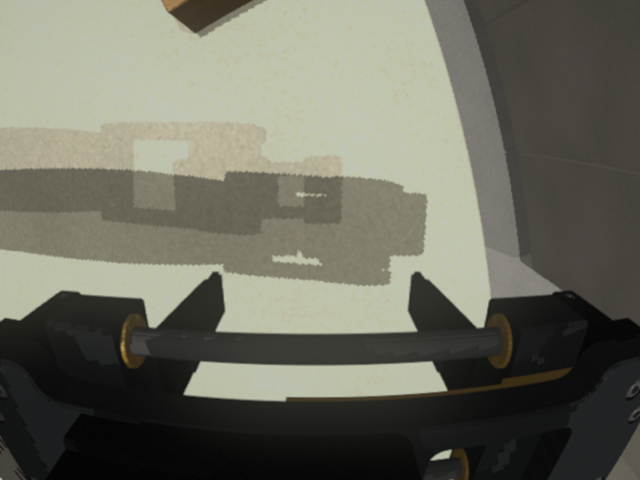

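Four cassettes on the board (scene ≈(438,306),(420,333),(464,339),(400,364)); lid at (347,265); processor at (305,165) with its key at (278,132) on the far side. I'll crop closer.

```bash
cat > h.py <<'E'
import numpy as np, cv2, glob
from scipy.spatial.transform import Rotation as R
def ray(c,uv,fish=False):
    K,V=np.array(c["mtx"]),np.array(c["view"])
    x=(uv[0]-K[0,2])/K[0,0]; y=(uv[1]-K[1,2])/K[1,1]
    if fish:
        r=np.hypot(x,y); s=np.sin(r)/r if r>1e-9 else 1
        d=np.array([x*s,-y*s,-np.cos(r)])
    else: d=np.array([x,-y,-1.])
    Rm,t=V[:3,:3],V[:3,3]
    return -Rm.T@t, Rm.T@d
def onz(c,uv,z,fish=False):
    o,d=ray(c,uv,fish); return o+d*(z-o[2])/d[2]
def proj(c,P,fish=False):
    K,V=np.array(c["mtx"]),np.array(c["view"])
    p=V[:3,:3]@np.asarray(P)+V[:3,3]; x,y,z=p[0],-p[1],-p[2]
    if fish:
        r=np.hypot(x,y); th=np.arctan2(r,z); s=th/r if r>1e-9 else 0
        return np.array([K[0,0]*x*s+K[0,2],K[1,1]*y*s+K[1,2]])
    return np.array([K[0,0]*x/z+K[0,2],K[1,1]*y/z+K[1,2]])
def crop(img,x0,y0,x1,y1,s,name):
    im=cv2.resize(img[y0:y1,x0:x1],None,fx=s,fy=s,interpolation=cv2.INTER_CUBIC)
    im=np.clip(im.astype(float)*1.3,0,255).astype(np.uint8)
    # ticks
    for u in range((x0+9)//10*10,x1,10):
        cv2.line(im,((u-x0)*s,0),((u-x0)*s,12 if u%50==0 else 5),(0,0,255),1)
        if u%20==0: cv2.putText(im,str(u),((u-x0)*s,22),0,.35,(0,0,255),1)
    for v in range((y0+9)//10*10,y1,10):
        cv2.line(im,(0,(v-y0)*s),(5,(v-y0)*s),(0,0,255),1)
        if v%20==0: cv2.putText(im,str(v),(7,(v-y0)*s+4),0,.35,(0,0,255),1)
    cv2.imwrite(name,im)
E
python3 - <<'E'
from h import *
s=cv2.imread("pics/scene0.png"); d=cv2.imread("pics/side0.png")
crop(s,230,115,390,235,5,"pics/c1.png")
crop(s,340,280,500,400,5,"pics/c2.png")
crop(d,320,170,460,270,5,"pics/c3.png")
crop(d,250,265,430,415,4,"pics/c4.png")
E
```

```text
(no output)
```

View pics/c1.png

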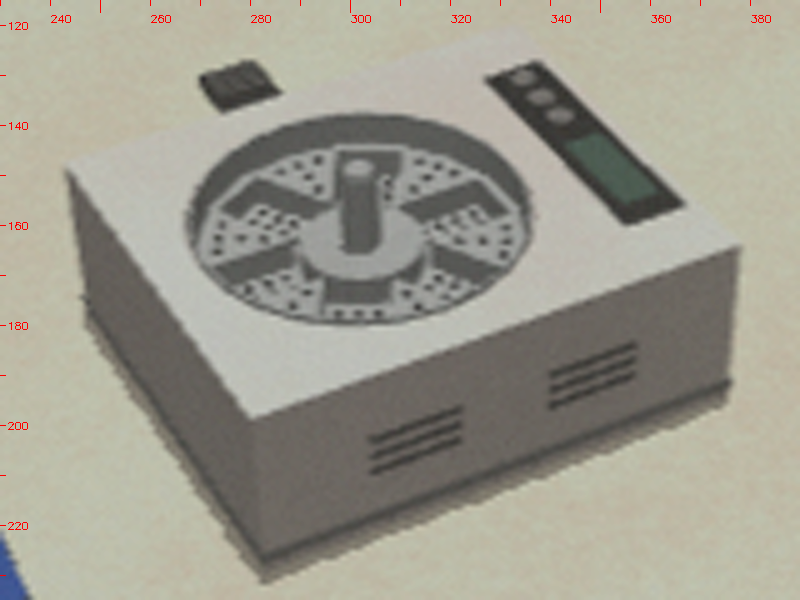

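View pics/c2.png

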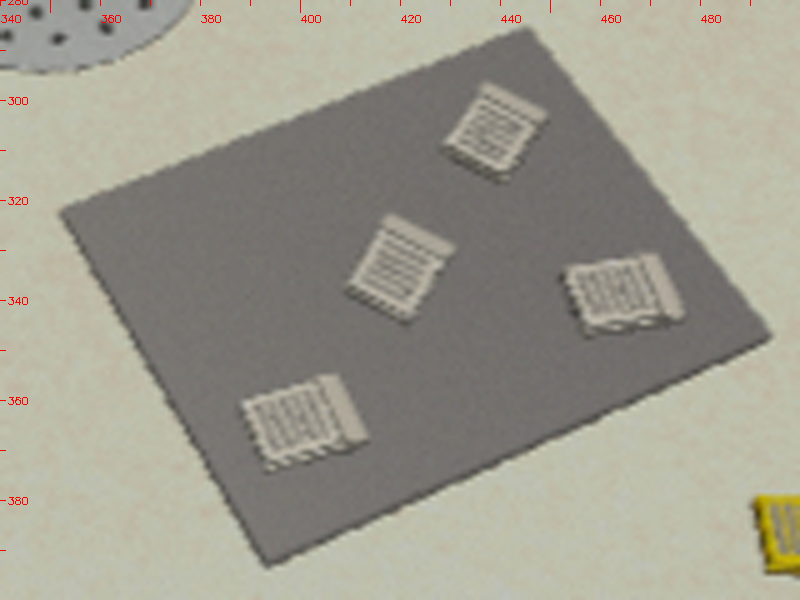

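View pics/c3.png

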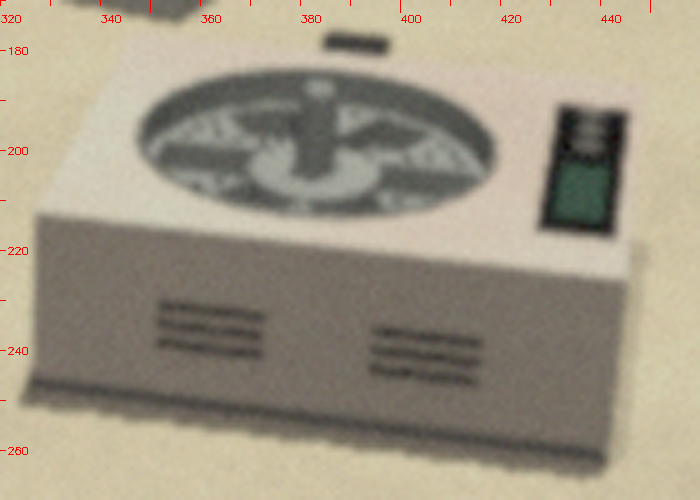

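View pics/c4.png

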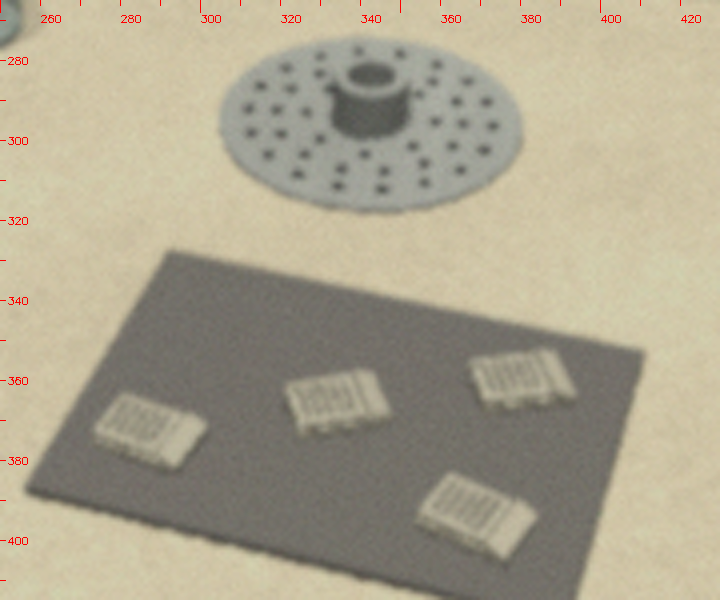

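```bash
cat > m1.py <<'E'
from h import *
from scipy.optimize import least_squares
import pickle
from plant import cams
S=cams.camera("scene");D=cams.camera("side")
pickle.dump((S,D),open("cams.pkl","wb"))
s=lambda u,v:(340+u/5,280+v/5); d=lambda u,v:(250+u/4,265+v/4)
cs={'A':[s(487,85),s(548,106),s(497,175),s(446,140)],'B':[s(388,215),s(456,245),s(408,318),s(350,287)],
'C':[s(566,268),s(655,253),s(684,315),s(588,328)],'D':[s(243,400),s(333,375),s(367,437),s(270,463)]}
cd={'A':[d(475,360),d(555,348),d(577,393),d(487,405)],'B':[d(287,380),d(370,368),d(390,412),d(303,428)],
'D':[d(122,393),d(207,428),d(180,465),d(95,432)],'C':[d(450,473),d(537,515),d(505,558),d(420,515)]}
for k in 'ABCD':
    for c,q in((S,cs),(D,cd)):
        P=np.array([onz(c,p,.014)[:2] for p in q[k]]); m=P.mean(0)
        e=np.diff(np.vstack([P,P[:1]]),axis=0); L=np.linalg.norm(e,axis=1)
        i=0 if L[0]+L[2]>L[1]+L[3] else 1
        v=e[i]-e[i+2]; print(k,m.round(4),"long yaw",np.degrees(np.arctan2(v[1],v[0])).round(1),L.round(3))
p1=lambda u,v:(230+u/5,115+v/5); p3=lambda u,v:(320+u/5,170+v/5)
ob=[(S,p1(252,417),(.115,.115,.1)),(S,p1(740,247),(-.155,.115,.1)),(S,p1(67,168),(.115,-.115,.1)),
(D,p3(38,213),(.115,.115,.1)),(D,p3(628,278),(-.155,.115,.1)),(S,p1(265,570),(.115,.115,0)),(S,p1(730,393),(-.155,.115,0)),(S,p1(85,308),(.115,-.115,0))]
def W(x,P):
    c,n=np.cos(x[2]),np.sin(x[2]); return np.array([x[0]+c*P[0]-n*P[1],x[1]+n*P[0]+c*P[1],P[2]])
f=lambda x:np.concatenate([proj(c,W(x,P))-uv for c,uv,P in ob])
for i in (0,np.pi/2,np.pi,-np.pi/2):
    r=least_squares(f,[.7,0,i],loss='soft_l1'); print(r.cost,r.x.round(4),np.degrees(r.x[2]))
    if r.cost<60:
        x=r.x; print(f(x).round(1).reshape(-1,2).tolist())
        print("key",W(x,(0,-.15,.092)), proj(S,W(x,(0,-.15,.092))),proj(D,W(x,(0,-.15,.092))),"post",proj(S,W(x,(0,0,.128))),proj(D,W(x,(0,0,.128))))
# lid hub top
print("lid hub top",onz(S,(347,255),.03),onz(D,(250+371/4,265+75/4),.03))
for nm,a,b in (("beaker",(244,297),(242,272)),("jar",(296,359),(222,325)),("box",(217,238),(270,230))):
    print(nm,onz(S,a,0.),onz(D,b,0.))
E
python3 m1.py
```

```text
A [0.4403 0.2666] long yaw 20.5 [0.026 0.044 0.025 0.036]
A [0.4367 0.2697] long yaw -156.8 [0.037 0.03  0.04  0.029]
B [0.5171 0.2985] long yaw 25.3 [0.029 0.041 0.025 0.039]
B [0.5141 0.299 ] long yaw -154.9 [0.037 0.029 0.039 0.031]
C [0.45   0.3539] long yaw 157.6 [0.037 0.029 0.039 0.027]
C [0.4469 0.3574] long yaw 155.4 [0.041 0.028 0.04  0.028]
D [0.5915 0.3313] long yaw 164.3 [0.037 0.028 0.039 0.027]
D [0.588  0.3349] long yaw 161.9 [0.043 0.025 0.041 0.026]
2.448301330713883 [ 0.4831 -0.2258 -0.0509] -2.9152200756255358
[[0.1, 0.2], [0.6, -1.0], [-0.4, -1.4], [-0.7, -0.7], [-0.3, -0.1], [0.5, 0.1], [-0.2, 0.2], [0.7, 0.7]]
key [ 0.47547404 -0.37557356  0.092     ] [277.71078966 130.8796891 ] [390.95151566 177.96448476] post [301.89223399 148.36316726] [383.96579198 186.89616436]
2.4483013307139325 [ 0.4831 -0.2258 -0.0509] -2.9152201831223055
[[0.1, 0.2], [0.6, -1.0], [-0.4, -1.4], [-0.7, -0.7], [-0.3, -0.1], [0.5, 0.1], [-0.2, 0.2], [0.7, 0.7]]
key [ 0.47547404 -0.37557356  0.092     ] [277.71078978 130.87968907] [390.9515158  177.96448477] post [301.89223402 148.36316725]
[... 309 characters left out ...]
23399 148.36316725] [383.96579199 186.89616436]
2.4483013307139228 [ 0.4831 -0.2258 -0.0509] -2.915220100281141
[[0.1, 0.2], [0.6, -1.0], [-0.4, -1.4], [-0.7, -0.7], [-0.3, -0.1], [0.5, 0.1], [-0.2, 0.2], [0.7, 0.7]]
key [ 0.47547404 -0.37557356  0.092     ] [277.71078968 130.8796891 ] [390.95151569 177.96448476] post [301.89223399 148.36316726] [383.96579198 186.89616436]
lid hub top [0.53384633 0.05921131 0.03      ] [0.53553463 0.07029436 0.03      ]
beaker [7.74343907e-01 2.04988552e-02 1.11022302e-16] [0.7700275  0.02300699 0.        ]
jar [0.75189501 0.21035129 0.        ] [0.74799179 0.21599031 0.        ]
box [ 0.7547174  -0.17539796  0.        ] [ 0.76278324 -0.18586912  0.        ]
```

```bash
cat > go.py <<'E'
# usage: go.py x y z [jawyaw deg]  -> deltas in tool units ; jawyaw = world heading of tool z (mod 180)
import sys
from h import *
from plant import readout
o=readout.get_obs(); Rm=R.from_quat(o["ee_rot"]).as_matrix(); p=np.array(o["position"])
yz=np.degrees(np.arctan2(Rm[1,2],Rm[0,2]))
print("t",round(o["time_s"],2),"p",p.round(4),"jawyaw",yz.round(2),"down",Rm[:,1].round(4),"F",np.array(o["wrist_force"]).round(2),"g",round(o["gripper_width"]*95.1,1),"j",np.array(o["joints"]).round(2))
a=[float(v) for v in sys.argv[1:]]
if len(a)>=3:
    t=np.array(a[:3]); dlt=Rm.T@(t-p)/.04
    print("shift at present axes (units):",dlt.round(3), "rows>=",np.ceil(np.linalg.norm(dlt)/1.04))
    if len(a)>3:
        s=(a[3]-yz+90)%180-90   # world yaw change ccw
        # turn about tool y (down) = -world yaw
        spin=-s*np.sign(-Rm[2,1])
        for sp in (spin,spin-180*np.sign(spin)):
            n=int(max(np.ceil(np.linalg.norm(dlt)/1.0),np.ceil(abs(sp)/7)))
            print("spin",round(sp,1),"rows min",n)
            print("  spin-first then shift:",(R.from_rotvec([0,-np.radians(sp),0]).apply(dlt)).round(3))
E
python3 go.py 0.4755 -0.3756 0.20 90
python3 - <<'E'
from h import *; import pickle
S,D=pickle.load(open("cams.pkl","rb"))
for uv in ((295,82),(340,105),(383,88),(300,60),(205,130)): print(uv,onz(S,uv,0.)[:2].round(3))
E
```

```text
t 0.25 p [0.1838 0.6232 0.228 ] jawyaw 73.57 down [-4.e-04 -1.e-03 -1.e+00] F [-0.17  0.33 -0.74] g 95.2 j [ 1.2   0.12  1.65  0.    1.37 -0.08]
shift at present axes (units): [ 14.059   0.722 -21.885] rows>= 26.0
spin -16.4 rows min 27
  spin-first then shift: [  7.293   0.722 -24.968]
spin 163.6 rows min 27
  spin-first then shift: [-7.293  0.722 24.968]
(295, 82) [ 0.224 -0.738]
(340, 105) [ 0.173 -0.526]
(383, 88) [-0.012 -0.539]
(300, 60) [ 0.127 -0.873]
(205, 130) [ 0.605 -0.626]
```

Request:
apply_moves:
  plan:
    - [[0,0,0],-5.5,0]
    - [[0,0,0],-5.5,0]
    - [[0,0,0],-5.4,0]
    - [[0.28,0.03,-0.95],0,0]
    - [[0.28,0.03,-0.95],0,0]
    - [[0.28,0.03,-0.95],0,0]
    - [[0.28,0.03,-0.95],0,0]
    - [[0.28,0.03,-0.95],0,0]
    - [[0.28,0.03,-0.95],0,0]
    - [[0.28,0.03,-0.95],0,0]
  squeeze: 20

```text
time_s: 1.08
position: [0.2621, 0.3556, 0.22]
ee_rot: [0.707, 0.0, 0.0, -0.707]
wrist_force: [0.7, 1.2, 0.4]
gripper_width: 0.352
```

Request:
apply_moves:
  plan:
    - [[0.28,0.03,-0.95],0,0]
    - [[0.28,0.03,-0.95],0,0]
    - [[0.28,0.03,-0.95],0,0]
    - [[0.28,0.03,-0.95],0,0]
    - [[0.28,0.03,-0.95],0,0]
    - [[0.28,0.03,-0.95],0,0]
    - [[0.28,0.03,-0.95],0,0]
    - [[0.28,0.03,-0.95],0,0]
    - [[0.28,0.03,-0.95],0,0]
    - [[0.28,0.03,-0.95],0,0]

```text
time_s: 1.92
position: [0.374, -0.0248, 0.2085]
ee_rot: [0.707, 0.0, 0.001, -0.707]
wrist_force: [0.8, 0.5, -0.7]
gripper_width: 0.003
```

```bash
python3 go.py 0.4755 -0.3756 0.12 90
```

```text
t 1.92 p [ 0.374  -0.0248  0.2085] jawyaw 89.94 down [ 1.7e-03 -2.0e-04 -1.0e+00] F [ 0.82  0.47 -0.73] g 0.3 j [-0.21 -0.54  2.24  0.    1.43 -1.78]
shift at present axes (units): [ 2.544  2.219 -8.768] rows>= 10.0
spin -0.1 rows min 10
  spin-first then shift: [ 2.535  2.219 -8.771]
spin 179.9 rows min 26
  spin-first then shift: [-2.535  2.219  8.771]
```

Request:
apply_moves:
  plan:
    - [[0.26,0,-0.89],0,0]
    - [[0.26,0,-0.89],0,0]
    - [[0.26,0,-0.89],0,0]
    - [[0.26,0,-0.89],0,0]
    - [[0.26,0,-0.89],0,0]
    - [[0.26,0,-0.89],0,0]
    - [[0.26,0,-0.89],0,0]
    - [[0.26,0,-0.89],0,0]
    - [[0.26,0,-0.89],0,0]
    - [[0.26,0,-0.89],0,0]

```text
time_s: 2.75
position: [0.4779, -0.3806, 0.208]
ee_rot: [-0.707, 0.0, -0.0, 0.707]
wrist_force: [0.3, 0.3, 1.5]
gripper_width: 0.004
```

```bash
python3 go.py 0.4755 -0.3756 0.112 90; python3 - <<'E'
from h import *
from plant import cams
for n in ["scene","wrist"]:
    c=cams.camera(n); cv2.imwrite(f"pics/{n}1.png",c["pixels"][:,:,::-1])
crop(cv2.imread("pics/scene1.png"),230,80,390,200,5,"pics/c5.png")
E
```

```text
t 2.75 p [ 0.4779 -0.3806  0.208 ] jawyaw 89.94 down [-1.e-04  3.e-04 -1.e+00] F [0.33 0.34 1.49] g 0.4 j [-0.76  0.05  1.76  0.    1.33 -2.33]
shift at present axes (units): [-0.059  2.399  0.124] rows>= 3.0
spin -0.1 rows min 3
  spin-first then shift: [-0.059  2.399  0.125]
spin 179.9 rows min 26
  spin-first then shift: [ 0.059  2.399 -0.125]
```

View pics/c5.png

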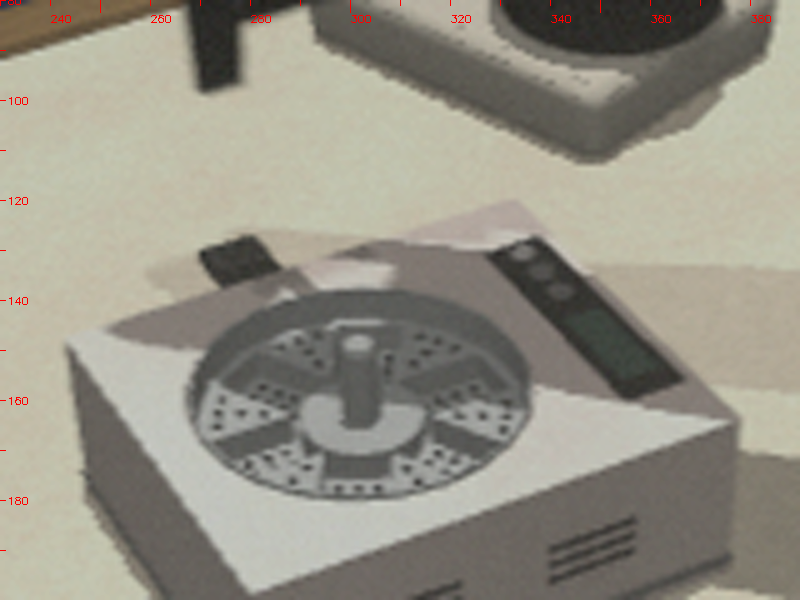

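View pics/wrist1.png

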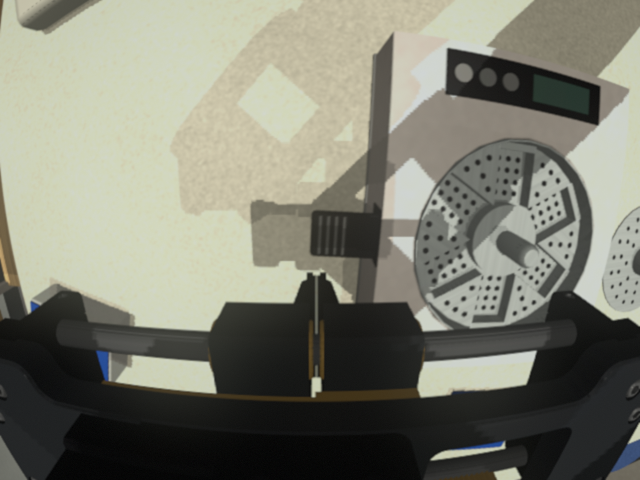

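```bash
python3 - <<'E'
from h import *
from plant import cams
c=cams.camera("wrist")
crop(c["pixels"][:,:,::-1],300,150,620,360,2,"pics/w.png")
x=(.4831,-.2258,-.0509)
def W(P):
    cc,n=np.cos(x[2]),np.sin(x[2]); return np.array([x[0]+cc*P[0]-n*P[1],x[1]+n*P[0]+cc*P[1],P[2]])
print("posttop",proj(c,W((0,0,.128)),1),"key",proj(c,W((0,-.15,.092)),1),"housing corner -x-y",proj(c,W((-.155,-.115,.1)),1))
for a in range(0,360,60):
    t=np.radians(a); print(a,proj(c,W((.055*np.cos(t),.055*np.sin(t),.067)),1).round())
print(onz(c,(530,254),.128,1))
E
```

```text
posttop [525.99600305 258.05720165] key [326.0021426  235.91478749] housing corner -x-y [386.4971882   30.33376487]
0 [482. 293.]
60 [529. 266.]
120 [540. 210.]
180 [501. 175.]
240 [448. 202.]
300 [440. 264.]
[ 0.47996334 -0.22263285  0.128     ]
```

View pics/w.png

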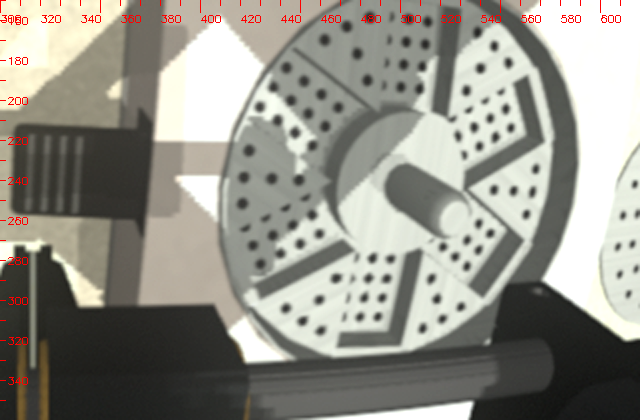

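Request:
apply_moves:
  plan:
    - [[-0.03,0.8,0.06],0,0]
    - [[-0.03,0.8,0.06],0,0]
    - [[0,0.6,0],0,0]
    - [[0,0.15,0],0,0]
    - [[0,0.15,0],0,0]
    - [[0,0.1,0],0,0]
    - [[0,0,0],0,0]
    - [[0,0,0],0,0]
    - [[0,0,0],0,0]

```text
time_s: 3.65
position: [0.4763, -0.3747, 0.1061]
ee_rot: [0.708, 0.001, 0.001, -0.706]
wrist_force: [0.5, -0.8, -0.5]
gripper_width: 0.004
```

```bash
python3 go.py 0.4755 -0.3756 0.112 90; python3 - <<'E'
from h import *
from plant import cams
c=cams.camera("scene"); 
crop(c["pixels"][:,:,::-1],230,80,390,200,5,"pics/c6.png")
E
```

```text
t 3.65 p [ 0.4763 -0.3747  0.1061] jawyaw 89.98 down [ 0.0025 -0.0024 -1.    ] F [ 0.47 -0.78 -0.46] g 0.4 j [-0.76  0.13  1.86  0.    1.15 -2.33]
shift at present axes (units): [-0.019 -0.147 -0.024] rows>= 1.0
spin -0.0 rows min 1
  spin-first then shift: [-0.019 -0.147 -0.024]
spin 180.0 rows min 26
  spin-first then shift: [ 0.019 -0.147  0.024]
```

View pics/c6.png

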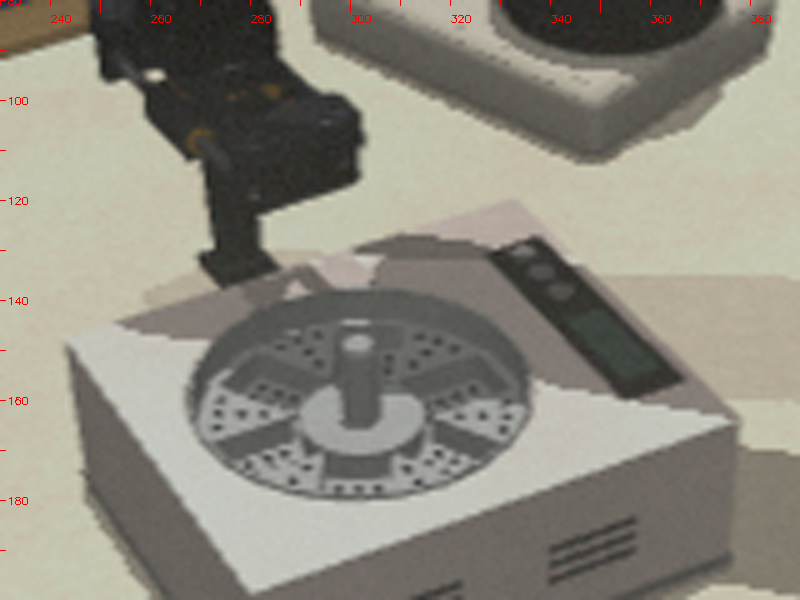

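Request:
apply_moves:
  plan:
    - [[0,0.12,0],0,0]
    - [[0,0.12,0],0,0]
    - [[0,0.06,0],0,0]
    - [[0,0,0],0,0]
    - [[0,0,0],0,0]

```text
time_s: 4.12
position: [0.4764, -0.3755, 0.0939]
ee_rot: [0.708, 0.001, 0.001, -0.706]
wrist_force: [0.4, -2.2, 6.4]
gripper_width: 0.005
```

```bash
python3 go.py; python3 - <<'E'
from h import *
from plant import cams
c=cams.camera("scene"); 
crop(c["pixels"][:,:,::-1],230,80,390,200,5,"pics/c7.png")
E
```

```text
t 4.12 p [ 0.4764 -0.3755  0.0939] jawyaw 89.96 down [ 0.0027 -0.0034 -1.    ] F [ 0.43 -2.18  6.37] g 0.4 j [-0.76  0.15  1.86 -0.    1.13 -2.33]
```

View pics/c7.png

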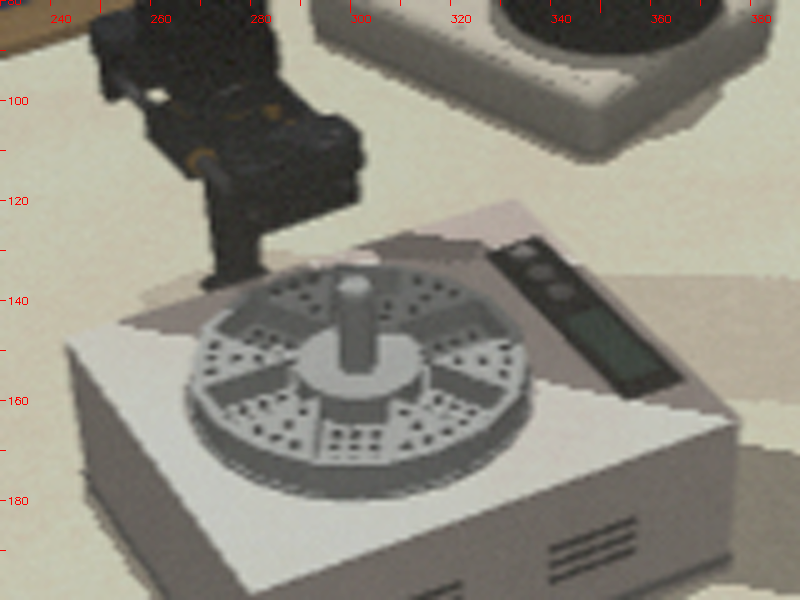

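Request:
apply_moves:
  plan:
    - [[0,0,0],0,0]
    - [[0,0,0],0,0]
    - [[0,0,0],0,0]
    - [[0,0,0],0,0]
    - [[0,-0.5,0],0,0]
    - [[0,-0.9,0],0,60]
    - [[0,-0.9,0],0,60]
    - [[0,-0.9,0],0,60]
    - [[0,0,0],0,60]

```text
time_s: 4.92
position: [0.4781, -0.3763, 0.2289]
ee_rot: [0.71, 0.003, 0.004, -0.704]
wrist_force: [0.6, -1.1, 1.4]
gripper_width: 0.226
```

```bash
python3 go.py 0.59 0.333 0.2 73; python3 - <<'E'
from h import *
from plant import cams
c=cams.camera("wrist"); cv2.imwrite("pics/w2.png",c["pixels"][:,:,::-1])
E
```

```text
t 4.92 p [ 0.4781 -0.3763  0.2289] jawyaw 89.97 down [ 0.0094 -0.0083 -0.9999] F [ 0.58 -1.14  1.38] g 21.5 j [-0.76  0.03  1.75  0.    1.35 -2.33]
shift at present axes (units): [ 2.782  0.601 17.738] rows>= 18.0
spin 17.0 rows min 18
  spin-first then shift: [-2.515  0.601 17.778]
spin -163.0 rows min 24
  spin-first then shift: [  2.515   0.601 -17.778]
```

View pics/w2.png

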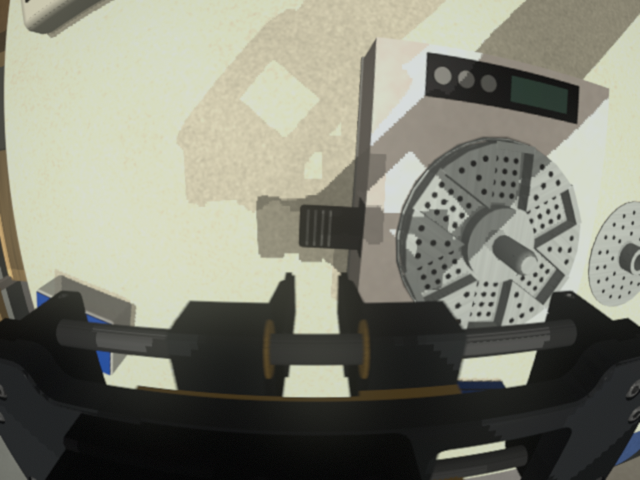

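Request:
apply_moves:
  plan:
    - [[0,0,0],6,70]
    - [[0,0,0],6,70]
    - [[0,0,0],5,70]
    - [[-0.13,0,0.93],0,70]
    - [[-0.13,0,0.93],0,70]
    - [[-0.13,0,0.93],0,70]
    - [[-0.13,0,0.93],0,70]
    - [[-0.13,0,0.93],0,70]
    - [[-0.13,0,0.93],0,70]
    - [[-0.13,0,0.93],0,70]

```text
time_s: 5.8
position: [0.5156, -0.1121, 0.2177]
ee_rot: [-0.699, 0.106, -0.103, 0.7]
wrist_force: [0.4, 1.3, -0.2]
gripper_width: 0.734
```

Request:
apply_moves:
  plan:
    - [[-0.13,0,0.93],0,70]
    - [[-0.13,0,0.93],0,70]
    - [[-0.13,0,0.93],0,70]
    - [[-0.13,0,0.93],0,70]
    - [[-0.13,0,0.93],0,70]
    - [[-0.13,0,0.93],0,70]
    - [[-0.13,0,0.93],0,70]
    - [[0,0,0],0,70]
    - [[0,0,0],0,70]

```text
time_s: 6.55
position: [0.557, 0.147, 0.2176]
ee_rot: [0.7, -0.105, 0.102, -0.699]
wrist_force: [-0.0, -0.1, -1.1]
gripper_width: 0.737
```

```bash
python3 go.py 0.59 0.333 0.2 73; python3 - <<'E'
from h import *
from plant import cams
c=cams.camera("wrist"); cv2.imwrite("pics/w3.png",c["pixels"][:,:,::-1])
print(np.linalg.inv(c["view"])[:3,3])
E
```

```text
t 6.55 p [0.557  0.147  0.2176] jawyaw 73.17 down [-4.5e-03 -7.0e-04 -1.0e+00] F [-0.05 -0.12 -1.06] g 70.1 j [ 0.16 -0.03  1.83  0.    1.35 -1.11]
shift at present axes (units): [-0.555  0.433  4.692] rows>= 5.0
spin 0.2 rows min 5
  spin-first then shift: [-0.569  0.433  4.69 ]
spin -179.8 rows min 26
  spin-first then shift: [ 0.569  0.433 -4.69 ]
[0.48399394 0.16897009 0.37342829]
```

View pics/w3.png

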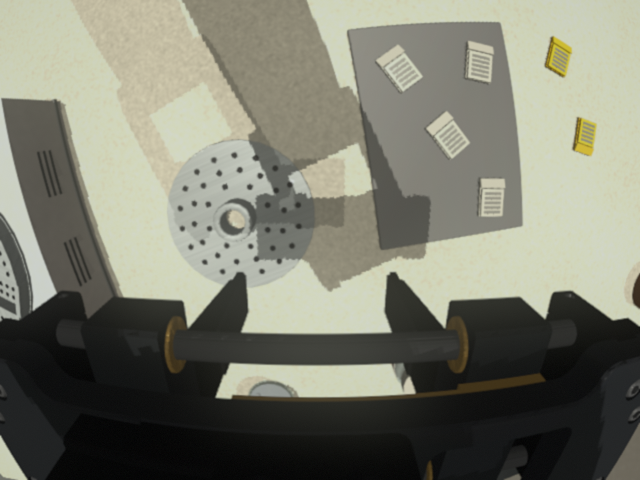

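Wrist view shows all four cassettes on the board (≈(400,68),(479,62),(448,135),(491,198)) and lid hub at (235,221). I'll crop to measure.

```bash
python3 - <<'E'
from h import *
from plant import cams
import pickle
c=cams.camera("wrist"); pickle.dump(c,open("w3.pkl","wb"))
crop(c["pixels"][:,:,::-1],365,30,525,230,5,"pics/w4.png")
im=cv2.imread("pics/w4.png"); cv2.imwrite("pics/w4a.png",im[:600]); cv2.imwrite("pics/w4b.png",im[400:])
E
```

```text
(no output)
```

View pics/w4a.png

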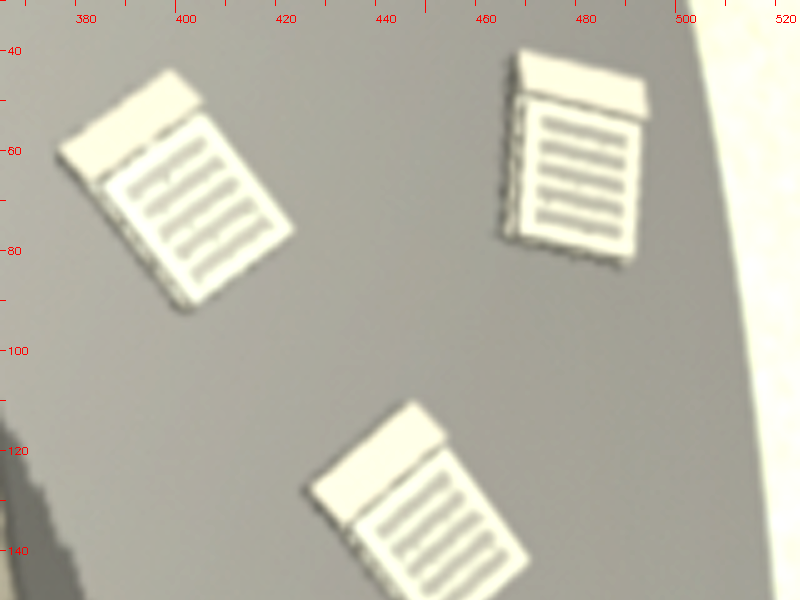

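View pics/w4b.png

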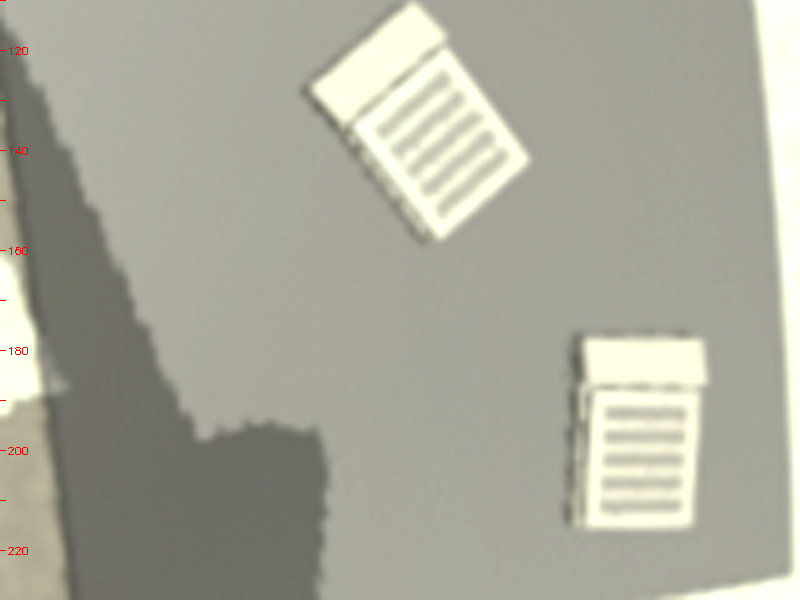

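```bash
python3 - <<'E'
from h import *
import pickle
c=pickle.load(open("w3.pkl","rb"))
q={'A':[(170,70),(60,148),(195,307),(295,230)],'C':[(645,82),(520,50),(522,237),(635,262)],'B':[(412,402),(312,488),(440,640),(530,560)],'D':[(705,740),(583,738),(588,927),(693,927)]}
for k,v in q.items():
    P=np.array([onz(c,(365+a/5,30+b/5),.0135,1)[:2] for a,b in v]); e=P[3]+P[2]-P[0]-P[1]
    print(k,P.mean(0).round(4),"long yaw",np.degrees(np.arctan2(e[1],e[0])).round(1)%180,np.linalg.norm(np.diff(P,axis=0),axis=1).round(4))
E
python3 go.py 0.588 0.333 0.08 73
```

```text
A [0.4396 0.2669] long yaw 23.0 [0.0281 0.0405 0.0266]
C [0.4497 0.3536] long yaw 160.3 [0.0291 0.0403 0.0262]
B [0.5158 0.2973] long yaw 26.1 [0.028  0.0406 0.0261]
D [0.5908 0.3314] long yaw 167.5 [0.0298 0.0404 0.0262]
t 6.65 p [0.5573 0.1449 0.2183] jawyaw 72.98 down [-3.2e-03 -8.0e-04 -1.0e+00] F [-1.28 -0.32 -1.2 ] g 70.1 j [ 0.16 -0.03  1.83 -0.    1.35 -1.11]
shift at present axes (units): [-0.634  3.452  4.727] rows>= 6.0
spin -0.0 rows min 6
  spin-first then shift: [-0.632  3.452  4.727]
spin 180.0 rows min 26
  spin-first then shift: [ 0.632  3.452 -4.727]
```

```bash
python3 go.py 0.5908 0.3314 0.08 77.5
```

```text
t 6.65 p [0.5573 0.1449 0.2183] jawyaw 72.98 down [-3.2e-03 -8.0e-04 -1.0e+00] F [-1.28 -0.32 -1.2 ] g 70.1 j [ 0.16 -0.03  1.83 -0.    1.35 -1.11]
shift at present axes (units): [-0.556  3.452  4.709] rows>= 6.0
spin -4.5 rows min 6
  spin-first then shift: [-0.182  3.452  4.738]
spin 175.5 rows min 26
  spin-first then shift: [ 0.182  3.452 -4.738]
```

Request:
apply_moves:
  plan:
    - [[0,0,0],-4.5,50]
    - [[-0.03,0.4,0.8],0,50]
    - [[-0.03,0.4,0.8],0,50]
    - [[-0.03,0.5,0.8],0,50]
    - [[-0.03,0.5,0.8],0,50]
    - [[-0.03,0.6,0.8],0,50]
    - [[-0.03,0.6,0.74],0,50]
    - [[0,0.4,0],0,50]
    - [[0,0,0],0,50]
    - [[0,0,0],0,50]

```text
time_s: 7.48
position: [0.5916, 0.3301, 0.0824]
ee_rot: [0.704, -0.079, 0.077, -0.702]
wrist_force: [0.1, -0.4, 0.8]
gripper_width: 0.526
```

```bash
python3 go.py 0.5908 0.3314 0.024 77.5; python3 - <<'E'
from h import *
from plant import cams
c=cams.camera("wrist"); cv2.imwrite("pics/w5.png",c["pixels"][:,:,::-1])
E
```

```text
t 7.48 p [0.5916 0.3301 0.0824] jawyaw 77.38 down [-0.0036 -0.0019 -1.    ] F [ 0.11 -0.38  0.77] g 50.0 j [ 0.43  0.31  1.69 -0.    1.15 -0.92]
shift at present axes (units): [-0.023  1.459  0.032] rows>= 2.0
spin -0.1 rows min 2
  spin-first then shift: [-0.022  1.459  0.032]
spin 179.9 rows min 26
  spin-first then shift: [ 0.022  1.459 -0.032]
```

View pics/w5.png

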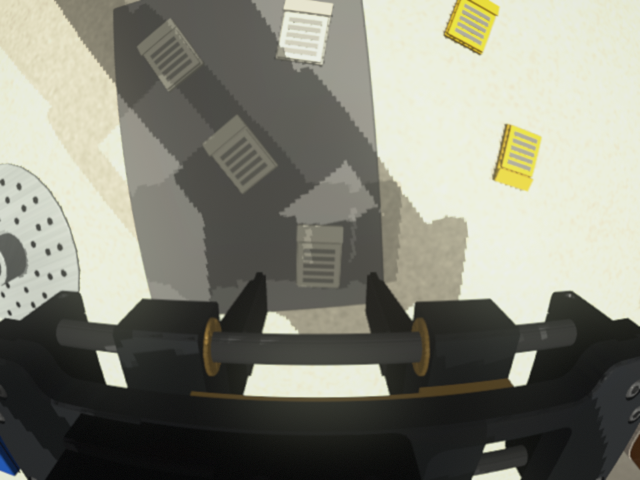

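Request:
apply_moves:
  plan:
    - [[-0.02,0.5,0.03],0,45]
    - [[0,0.5,0],0,45]
    - [[0,0.4,0],0,45]
    - [[0,0.06,0],0,45]
    - [[0,0,0],0,45]
    - [[0,0,0],0,20]
    - [[0,0,0],0,20]
    - [[0,0,0],0,20]
    - [[0,0,0],0,20]
  squeeze: 20

```text
time_s: 8.28
position: [0.5928, 0.3337, 0.0275]
ee_rot: [-0.702, 0.076, -0.078, 0.703]
wrist_force: [0.0, -0.0, 2.6]
gripper_width: 0.291
```

```bash
python3 go.py 0.5908 0.3314 0.024 77.5; python3 - <<'E'
from h import *
from plant import cams
c=cams.camera("wrist"); cv2.imwrite("pics/w6.png",c["pixels"][:,:,::-1])
crop(c["pixels"][:,:,::-1],230,190,410,330,4,"pics/w6.png")
E
```

```text
t 8.28 p [0.5928 0.3337 0.0275] jawyaw 77.47 down [ 2.4e-03  9.0e-04 -1.0e+00] F [ 0.04 -0.02  2.63] g 27.6 j [ 0.43  0.37  1.71 -0.    1.05 -0.92]
shift at present axes (units): [-0.037  0.087 -0.068] rows>= 1.0
spin -0.0 rows min 1
  spin-first then shift: [-0.037  0.087 -0.068]
spin 180.0 rows min 26
  spin-first then shift: [0.037 0.087 0.068]
```

View pics/w6.png

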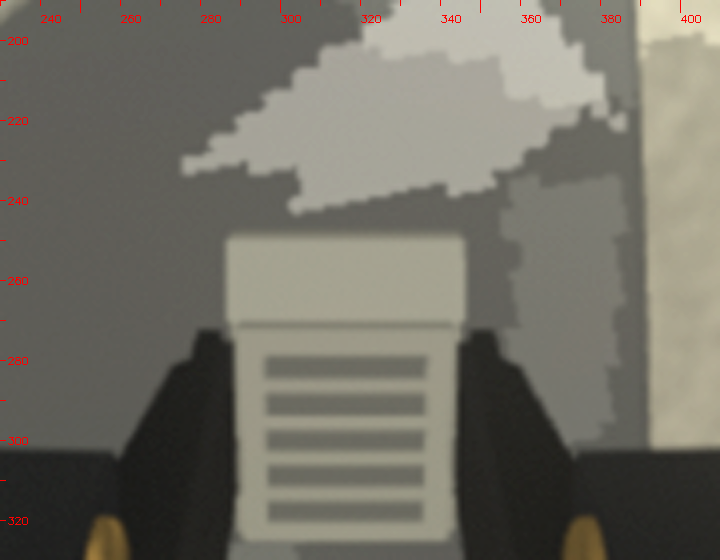

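Request:
apply_moves:
  plan:
    - [[0,0,0],0,20]
    - [[0,0,0],0,20]

```text
time_s: 8.5
position: [0.5929, 0.3337, 0.0274]
ee_rot: [-0.703, 0.076, -0.078, 0.703]
wrist_force: [1.0, -1.3, 5.2]
gripper_width: 0.289
```

Request:
apply_moves:
  plan:
    - [[0,0,0],0,20]

```text
time_s: 8.58
position: [0.5929, 0.3337, 0.0274]
ee_rot: [-0.703, 0.076, -0.078, 0.703]
wrist_force: [-0.5, -0.3, 5.5]
gripper_width: 0.289
```

```bash
python3 go.py; python3 - <<'E'
from h import *
from plant import cams
from plant import readout
for n in ("side","scene"):
    c=cams.camera(n); p=proj(c,[.591,.332,.014]).astype(int); print(n,p, readout.get_obs()["position"])
    crop(c["pixels"][:,:,::-1],p[0]-60,p[1]-45,p[0]+60,p[1]+45,6,f"pics/{n}7.png")
E
```

```text
t 8.58 p [0.5929 0.3337 0.0274] jawyaw 77.47 down [ 2.2e-03  8.0e-04 -1.0e+00] F [-0.46 -0.28  5.51] g 27.5 j [ 0.43  0.37  1.71 -0.    1.05 -0.92]
side [286 370] [0.59287649 0.3337442  0.0274189 ]
scene [401 363] [0.59286502 0.33373981 0.02741467]
```

View pics/side7.png

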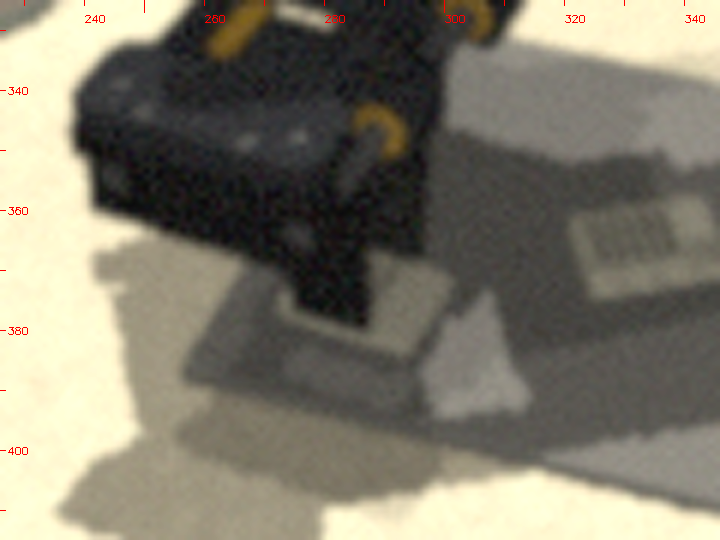

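Request:
apply_moves:
  plan:
    - [[0,-0.2,0],0,20]
    - [[0,-0.4,0],0,20]
    - [[0,-0.4,0],0,20]
    - [[0,-0.5,0],0,20]
    - [[0,0,0],0,20]
    - [[0,0,0],0,20]

```text
time_s: 9.18
position: [0.593, 0.3339, 0.0882]
ee_rot: [-0.702, 0.076, -0.078, 0.704]
wrist_force: [-0.1, 0.0, -0.3]
gripper_width: 0.215
```

```bash
python3 go.py; python3 - <<'E'
from h import *
from plant import cams
from plant import readout
P=readout.get_obs()["position"]
for n in ("side","scene","wrist"):
    c=cams.camera(n); p=proj(c,P-[0,0,.014],n=="wrist").astype(int); print(n,p)
    crop(c["pixels"][:,:,::-1],p[0]-60,p[1]-45,p[0]+60,p[1]+45,6,f"pics/{n}8.png")
E
```

```text
t 9.18 p [0.593  0.3339 0.0882] jawyaw 77.47 down [ 0.0035  0.0018 -1.    ] F [-0.13  0.01 -0.31] g 20.4 j [ 0.43  0.3   1.69  0.    1.15 -0.92]
side [284 343]
scene [404 348]
wrist [319 299]
```

View pics/side8.png

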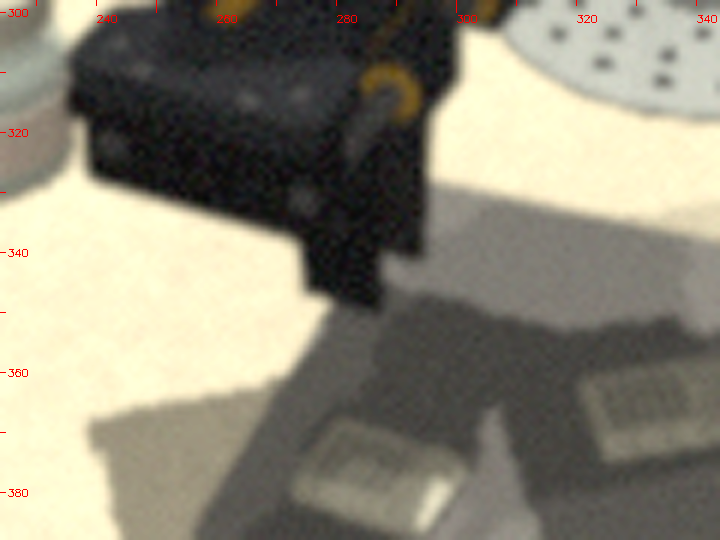

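View pics/wrist8.png

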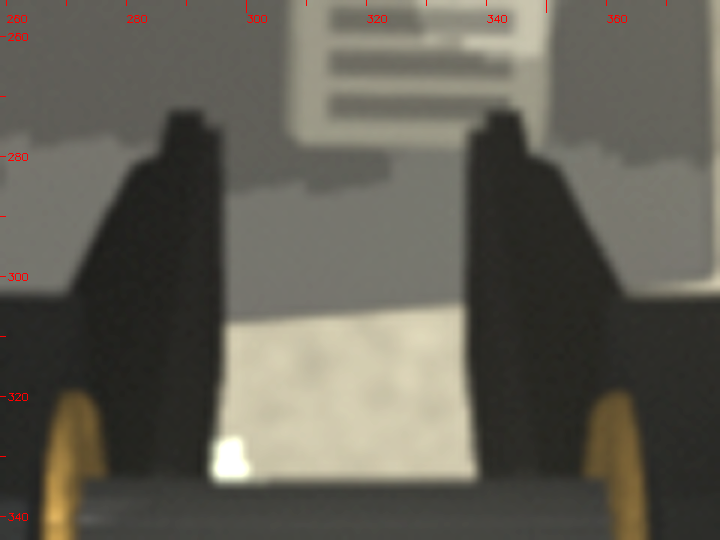

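```bash
python3 - <<'E'
from h import *
from plant import cams
import pickle
c=cams.camera("wrist"); pickle.dump(c,open("w9.pkl","wb"))
crop(c["pixels"][:,:,::-1],260,190,400,300,5,"pics/w9.png")
E
```

```text
(no output)
```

View pics/w9.png

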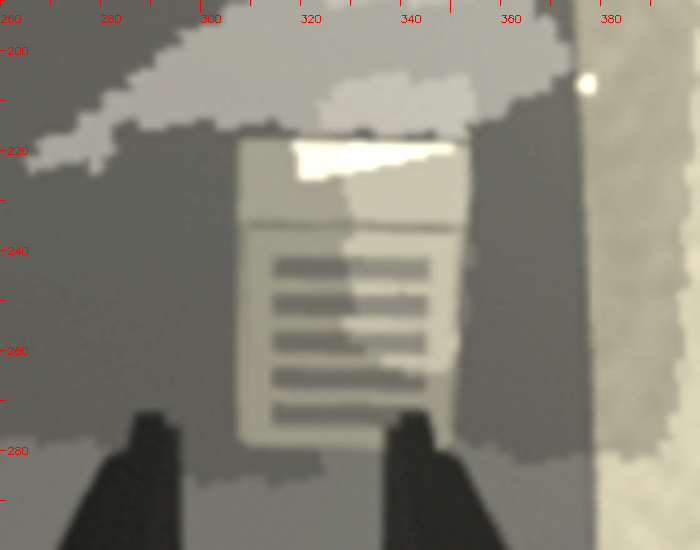

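```bash
python3 - <<'E'
from h import *
import pickle
c=pickle.load(open("w9.pkl","rb"))
v=[(468,140),(240,140),(240,443),(452,447)]
P=np.array([onz(c,(260+a/5,190+b/5),.0135,1)[:2] for a,b in v]); e=P[3]+P[2]-P[0]-P[1]
print(P.mean(0).round(4),"long yaw",np.degrees(np.arctan2(e[1],e[0])).round(1)%180,np.linalg.norm(np.diff(P,axis=0),axis=1).round(4))
# fingertip check: project TCP tip points
from plant import readout
o=readout.get_obs(); Rm=R.from_quat(o["ee_rot"]).as_matrix(); p=o["position"]
for s in (-1,1): print(proj(c,p+Rm@[0,.014,s*.0102],1), proj(c,p+Rm@[-.01,.014,s*.0102],1))
E
python3 go.py 0.591 0.338 0.04 77.5
```

```text
[0.5871 0.3425] long yaw 166.7 [0.0285 0.0406 0.0279]
[296.11932845 293.86173628] [295.74817194 275.31714457]
[336.90636966 293.86923593] [337.31857462 275.32766156]
t 9.38 p [0.5908 0.3329 0.0841] jawyaw 77.47 down [-0.0026 -0.0012 -1.    ] F [-0.46 -0.73 -0.09] g 19.8 j [ 0.43  0.31  1.69  0.    1.15 -0.92]
shift at present axes (units): [-0.021  1.103  0.128] rows>= 2.0
spin -0.0 rows min 2
  spin-first then shift: [-0.021  1.103  0.128]
spin 180.0 rows min 26
  spin-first then shift: [ 0.021  1.103 -0.128]
```

```bash
python3 go.py 0.5871 0.3425 0.022 76.7
```

```text
t 9.38 p [0.5908 0.3329 0.0841] jawyaw 77.47 down [-0.0026 -0.0012 -1.    ] F [-0.46 -0.73 -0.09] g 19.8 j [ 0.43  0.31  1.69  0.    1.15 -0.92]
shift at present axes (units): [-0.139  1.553  0.217] rows>= 2.0
spin 0.8 rows min 2
  spin-first then shift: [-0.142  1.553  0.215]
spin -179.2 rows min 26
  spin-first then shift: [ 0.142  1.553 -0.215]
```

Request:
apply_moves:
  plan:
    - [[-0.14,0,0.21],0.8,45]
    - [[0,0,0],0,45]
    - [[0,0,0],0,45]
    - [[0,0.5,0],0,45]
    - [[0,0.5,0],0,45]
    - [[0,0.3,0],0,45]
    - [[0,0.2,0],0,45]
    - [[0,0,0],0,45]
    - [[0,0,0],0,45]
    - [[0,0,0],0,45]

```text
time_s: 10.22
position: [0.589, 0.343, 0.0269]
ee_rot: [-0.702, 0.082, -0.083, 0.703]
wrist_force: [-0.3, -0.2, 0.1]
gripper_width: 0.476
```

```bash
python3 go.py 0.5871 0.3425 0.022 76.7
```

```text
t 10.22 p [0.589  0.343  0.0269] jawyaw 76.67 down [ 1.5e-03  7.0e-04 -1.0e+00] F [-0.31 -0.22  0.11] g 45.2 j [ 0.45  0.38  1.71 -0.    1.05 -0.89]
shift at present axes (units): [-0.044  0.123 -0.024] rows>= 1.0
spin -0.0 rows min 1
  spin-first then shift: [-0.044  0.123 -0.024]
spin 180.0 rows min 26
  spin-first then shift: [0.044 0.123 0.024]
```

Request:
apply_moves:
  plan:
    - [[-0.04,0.12,-0.02],0,45]
    - [[0,0,0],0,45]
    - [[0,0,0],0,45]

```text
time_s: 10.47
position: [0.5864, 0.3424, 0.0213]
ee_rot: [-0.702, 0.082, -0.082, 0.702]
wrist_force: [0.1, 0.0, -0.4]
gripper_width: 0.474
```

```bash
python3 go.py 0.5871 0.3425 0.022 76.7
```

```text
t 10.47 p [0.5864 0.3424 0.0213] jawyaw 76.67 down [ 2.e-04  1.e-04 -1.e+00] F [ 0.14  0.01 -0.45] g 45.1 j [ 0.45  0.38  1.72 -0.    1.05 -0.89]
shift at present axes (units): [ 0.015 -0.017  0.007] rows>= 1.0
spin -0.0 rows min 1
  spin-first then shift: [ 0.015 -0.017  0.007]
spin 180.0 rows min 26
  spin-first then shift: [-0.015 -0.017 -0.007]
```

Request:
apply_moves:
  plan:
    - [[0,0,0],0,20]
    - [[0,0,0],0,20]
    - [[0,0,0],0,20]
    - [[0,0,0],0,20]
    - [[0,0,0],0,20]
    - [[0,-0.2,0],0,20]
    - [[0,-0.4,0],0,20]
    - [[0,-0.4,0],0,20]
    - [[0,0,0],0,20]
    - [[0,0,0],0,20]
  squeeze: 20

```text
time_s: 11.3
position: [0.5879, 0.3431, 0.0638]
ee_rot: [-0.701, 0.081, -0.083, 0.703]
wrist_force: [-0.9, 0.1, -0.5]
gripper_width: 0.303
```

```bash
python3 go.py; python3 - <<'E'
from h import *
from plant import cams
from plant import readout
P=readout.get_obs()["position"]
for n in ("side","scene","wrist"):
    c=cams.camera(n); p=proj(c,P-[0,0,.014],n=="wrist").astype(int); print(n,p)
    crop(c["pixels"][:,:,::-1],p[0]-60,p[1]-65,p[0]+60,p[1]+25,6,f"pics/{n}10.png")
E
```

```text
t 11.3 p [0.5879 0.3431 0.0638] jawyaw 76.67 down [ 0.004   0.0019 -1.    ] F [-0.92  0.12 -0.52] g 28.8 j [ 0.45  0.33  1.7  -0.    1.11 -0.89]
side [286 358]
scene [408 357]
wrist [319 299]
```

View pics/wrist10.png

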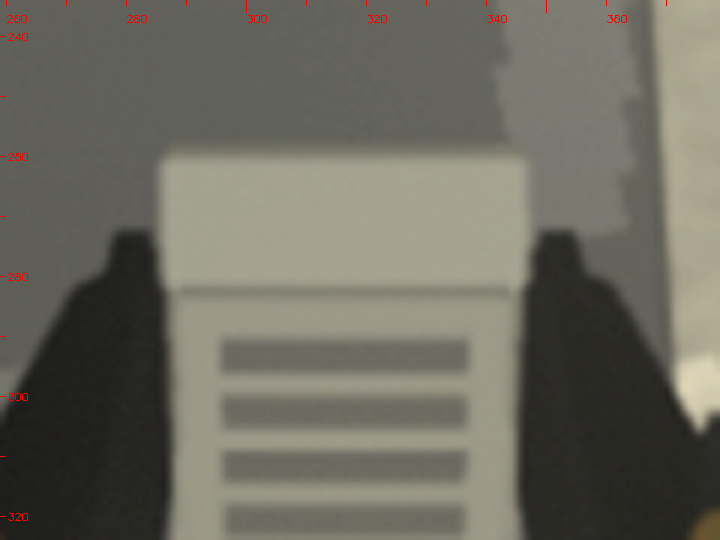

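View pics/side10.png

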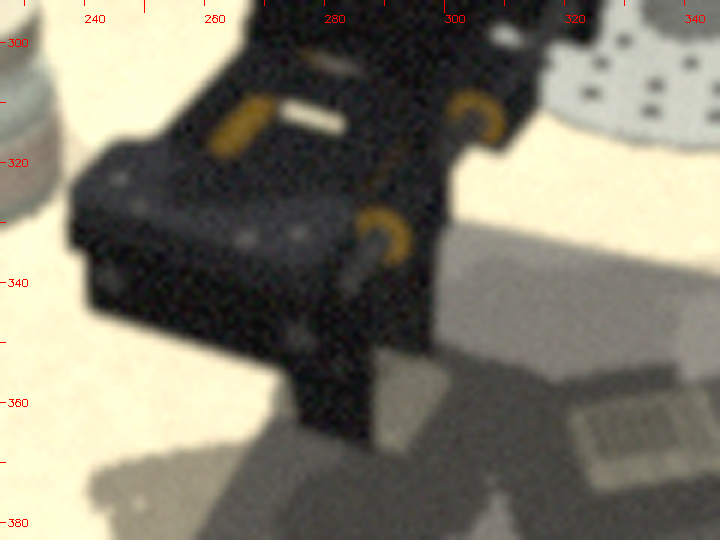

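```bash
cat > pk.py <<'E'
from h import *
x=(.4831,-.2258,-.0509)
def pocket(k,r=.055):
    a=x[2]+np.radians(60*k); return np.array([x[0]+r*np.cos(a),x[1]+r*np.sin(a)]),np.degrees(a)+90
if __name__=="__main__":
    for k in range(6): p,a=pocket(k); print(k,p.round(4),"jaw",round(a,1), round(a-180,1))
E
python3 pk.py
cat > off.py <<'E'
# off.py u v : wrist pixel of label/foot end mid -> tool coords at plane TCP-.0073 ahead
import sys
from h import *
from plant import cams,readout
c=cams.camera("wrist");o=readout.get_obs();Rm=R.from_quat(o["ee_rot"]).as_matrix();p=np.array(o["position"])
a=[float(t) for t in sys.argv[1:]]
for i in range(0,len(a)-1,2):
    for dz in (.0073,.0093):
        q=onz(c,(a[i],a[i+1]),p[2]-dz,1); print(a[i:i+2],(Rm.T@(q-p)*1000).round(1))
E
python3 off.py 286.5 260.5 345 260.5
python3 go.py 0.4282 -0.2230 0.215 87.1
```

```text
0 [ 0.538  -0.2286] jaw 87.1 -92.9
1 [ 0.513  -0.1796] jaw 147.1 -32.9
2 [ 0.4581 -0.1768] jaw 207.1 27.1
3 [ 0.4282 -0.223 ] jaw 267.1 87.1
4 [ 0.4532 -0.272 ] jaw 327.1 147.1
5 [ 0.5081 -0.2748] jaw 387.1 207.1
[286.5, 260.5] [-19.9   7.3 -14. ]
[286.5, 260.5] [-19.2   9.3 -14.1]
[345.0, 260.5] [-20.    7.3  13.3]
[345.0, 260.5] [-19.3   9.3  13.4]
t 11.5 p [0.5858 0.342  0.06  ] jawyaw 76.67 down [-1.6e-03 -8.0e-04 -1.0e+00] F [0.62 0.94 0.28] g 28.9 j [ 0.45  0.33  1.7  -0.    1.11 -0.89]
shift at present axes (units): [ -0.582  -3.857 -14.657] rows>= 15.0
spin -10.4 rows min 16
  spin-first then shift: [ -3.225  -3.857 -14.309]
spin 169.6 rows min 25
  spin-first then shift: [ 3.225 -3.857 14.309]
```

Request:
apply_moves:
  plan:
    - [[0,-0.7,0],-3.5,20]
    - [[0,-0.8,0],-3.5,20]
    - [[0,-0.8,0],-3.4,20]
    - [[-0.21,-0.8,-0.5],0,20]
    - [[-0.21,-0.7,-0.7],0,20]
    - [[-0.21,0,-0.9],0,20]
    - [[-0.21,0,-0.95],0,20]
    - [[-0.21,0,-0.95],0,20]
    - [[-0.21,0,-0.95],0,20]
    - [[-0.21,0,-0.95],0,20]

```text
time_s: 12.33
position: [0.5144, 0.1081, 0.2121]
ee_rot: [0.707, -0.018, 0.017, -0.707]
wrist_force: [0.9, -0.3, 0.9]
gripper_width: 0.3
```

Request:
apply_moves:
  plan:
    - [[-0.21,0,-0.95],0,20]
    - [[-0.21,0,-0.95],0,20]
    - [[-0.21,0,-0.95],0,20]
    - [[-0.21,0,-0.95],0,20]
    - [[-0.21,0,-0.95],0,20]
    - [[-0.21,0,-0.95],0,20]
    - [[-0.21,0,-0.95],0,20]
    - [[-0.21,0,-0.95],0,20]
    - [[0,0,0],0,20]
    - [[0,0,0],0,20]

```text
time_s: 13.17
position: [0.4321, -0.1918, 0.2123]
ee_rot: [-0.706, 0.02, -0.019, 0.707]
wrist_force: [0.6, 0.8, -0.4]
gripper_width: 0.3
```

```bash
python3 go.py 0.4282 -0.2230 0.145 87.1
python3 - <<'E'
from h import *
from plant import cams
c=cams.camera("wrist"); cv2.imwrite("pics/w11.png",c["pixels"][:,:,::-1])
E
```

```text
t 13.17 p [ 0.4321 -0.1918  0.2123] jawyaw 86.82 down [-0.0012  0.0011 -1.    ] F [ 0.59  0.8  -0.38] g 28.5 j [-0.53 -0.27  2.05  0.    1.36 -2.05]
shift at present axes (units): [-0.052  1.681 -0.786] rows>= 2.0
spin -0.3 rows min 2
  spin-first then shift: [-0.056  1.681 -0.786]
spin 179.7 rows min 26
  spin-first then shift: [0.056 1.681 0.786]
```

View pics/w11.png

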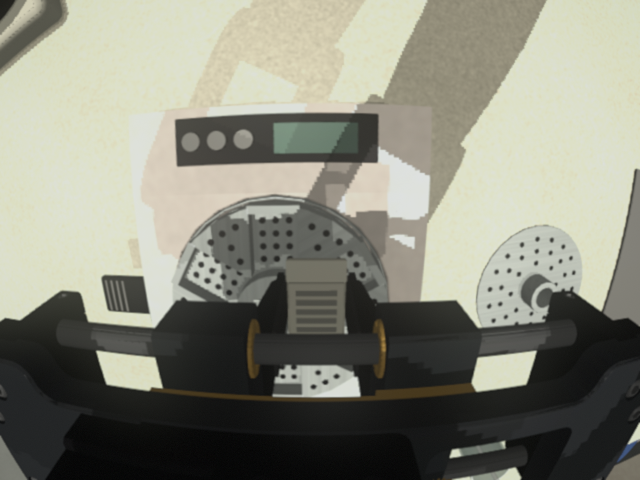

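Request:
apply_moves:
  plan:
    - [[-0.05,0,-0.78],-0.3,20]
    - [[0,0,0],0,20]
    - [[0,0,0],0,20]
    - [[0,0.6,0],0,20]
    - [[0,0.6,0],0,20]
    - [[0,0.4,0],0,20]
    - [[0,0,0],0,20]
    - [[0,0,0],0,20]
    - [[0,0,0],0,20]

```text
time_s: 13.97
position: [0.4303, -0.2209, 0.1502]
ee_rot: [0.707, -0.015, 0.016, -0.707]
wrist_force: [-0.3, -0.2, -0.3]
gripper_width: 0.305
```

```bash
python3 go.py 0.4282 -0.2230 0.134 87.1
python3 - <<'E'
from h import *
from plant import cams
c=cams.camera("wrist"); crop(c["pixels"][:,:,::-1],220,200,420,340,4,"pics/w12.png")
from pk import *
c2=cams.camera("wrist")
p,a=pocket(3); u=np.array([np.cos(np.radians(a-90)),np.sin(np.radians(a-90))]); t=np.array([-u[1],u[0]])
for i,j in ((1,1),(1,-1)):
    print(proj(c2,np.append(p+u*.023*i+t*.0175*j,.118),1).round(1))
E
```

```text
t 13.97 p [ 0.4303 -0.2209  0.1502] jawyaw 87.45 down [ 1.3e-03 -6.0e-04 -1.0e+00] F [-0.34 -0.21 -0.31] g 29.0 j [-0.59 -0.19  2.09  0.    1.24 -2.11]
shift at present axes (units): [-0.051  0.405 -0.053] rows>= 1.0
spin 0.4 rows min 1
  spin-first then shift: [-0.051  0.405 -0.054]
spin -179.6 rows min 26
  spin-first then shift: [0.051 0.405 0.054]
[280.5 235.3]
[347.  235.8]
```

View pics/w12.png

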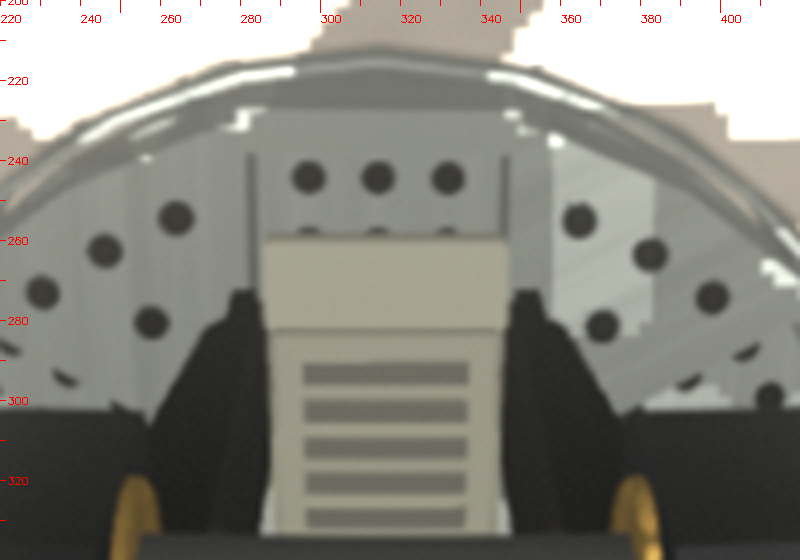

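Request:
apply_moves:
  plan:
    - [[-0.05,0.2,-0.05],0.4,20]
    - [[0,0.15,0],0,20]
    - [[0,0,0],0,20]
    - [[0,0,0],0,20]
    - [[0,0,0],0,20]

```text
time_s: 14.48
position: [0.4272, -0.2235, 0.1349]
ee_rot: [-0.707, 0.019, -0.019, 0.707]
wrist_force: [0.6, -0.5, 0.5]
gripper_width: 0.303
```

```bash
python3 go.py 0.4282 -0.2230 0.134 87.1
python3 - <<'E'
from h import *
from plant import cams
c=cams.camera("wrist"); crop(c["pixels"][:,:,::-1],220,200,420,340,4,"pics/w13.png")
E
```

```text
t 14.48 p [ 0.4272 -0.2235  0.1349] jawyaw 86.95 down [-3.e-04  2.e-04 -1.e+00] F [ 0.59 -0.47  0.51] g 28.8 j [-0.59 -0.18  2.11  0.    1.21 -2.11]
shift at present axes (units): [0.024 0.023 0.014] rows>= 1.0
spin -0.1 rows min 1
  spin-first then shift: [0.024 0.023 0.014]
spin 179.9 rows min 26
  spin-first then shift: [-0.024  0.023 -0.014]
```

View pics/w13.png

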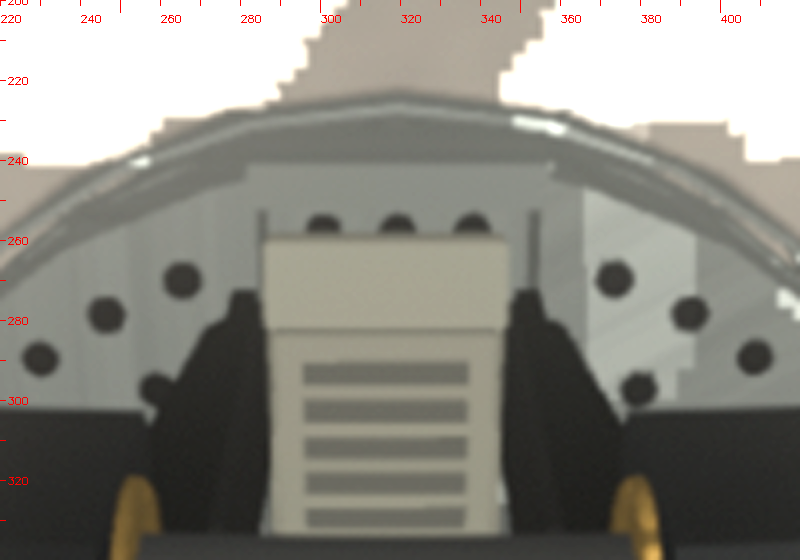

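```bash
python3 - <<'E'
from h import *
from plant import cams,readout
c=cams.camera("wrist");o=readout.get_obs();Rm=R.from_quat(o["ee_rot"]).as_matrix();p=np.array(o["position"])
for uv in ((285.5,252.5),(353.5,252.5)):
    print((Rm.T@(onz(c,uv,.118,1)-p)*1000).round(1))
E
```

```text
[-21.1  17.3 -15.2]
[-21.1  17.2  18.1]
```

Request:
apply_moves:
  plan:
    - [[0.02,0.03,0.035],0,20]
    - [[0,0,0],0,20]
    - [[0,0,0],0,20]
    - [[0,0,0],0,20]

```text
time_s: 14.92
position: [0.4283, -0.2221, 0.1339]
ee_rot: [0.707, -0.019, 0.019, -0.707]
wrist_force: [0.2, 1.4, -1.2]
gripper_width: 0.301
```

```bash
python3 go.py 0.4282 -0.2230 0.134 87.1
python3 - <<'E'
from h import *
from plant import cams
c=cams.camera("wrist"); crop(c["pixels"][:,:,::-1],220,200,420,340,4,"pics/w14.png")
E
```

```text
t 14.92 p [ 0.4283 -0.2221  0.1339] jawyaw 86.97 down [ 0. -0. -1.] F [ 0.22  1.37 -1.22] g 28.6 j [-0.59 -0.18  2.11  0.    1.21 -2.11]
shift at present axes (units): [-0.001 -0.003 -0.023] rows>= 1.0
spin -0.1 rows min 1
  spin-first then shift: [-0.001 -0.003 -0.023]
spin 179.9 rows min 26
  spin-first then shift: [ 0.001 -0.003  0.023]
```

View pics/w14.png

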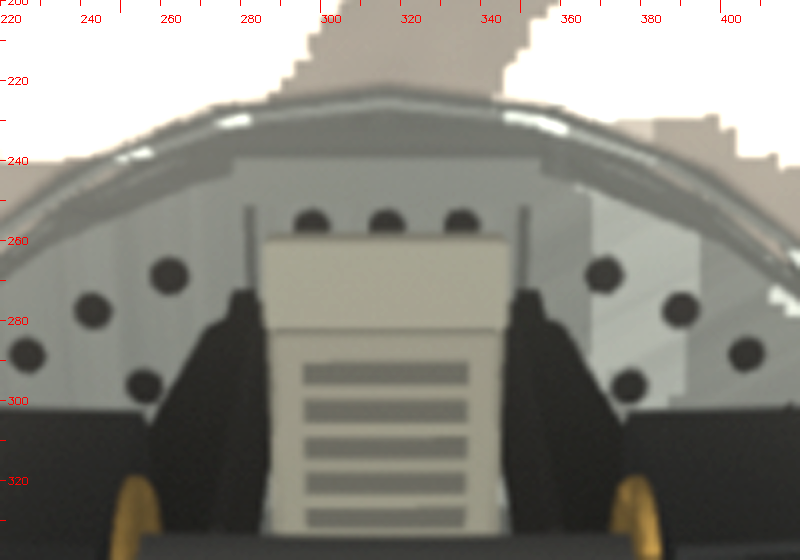

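Request:
apply_moves:
  plan:
    - [[0,0,0],0,50]
    - [[0,0,0],0,50]
    - [[0,0,0],0,50]
    - [[0,0,0],0,50]
    - [[0,-0.5,0],0,50]
    - [[0,-0.8,0],0,50]
    - [[0,-0.8,0],0,50]
    - [[0,0,0],0,50]
    - [[0,0,0],0,50]

```text
time_s: 15.72
position: [0.4294, -0.2229, 0.2206]
ee_rot: [0.708, -0.017, 0.02, -0.706]
wrist_force: [0.3, -0.2, 0.5]
gripper_width: 0.526
```

```bash
python3 go.py 0.4497 0.3536 0.2 70.3
python3 - <<'E'
from h import *
from plant import cams
c=cams.camera("wrist"); cv2.imwrite("pics/w15.png",c["pixels"][:,:,::-1])
c=cams.camera("scene");crop(c["pixels"][:,:,::-1],230,100,390,210,5,"pics/s15.png")
E
```

```text
t 15.72 p [ 0.4294 -0.2229  0.2206] jawyaw 86.97 down [ 0.0044 -0.003  -1.    ] F [ 0.26 -0.24  0.54] g 50.1 j [-0.59 -0.25  2.02  0.    1.37 -2.11]
shift at present axes (units): [-0.259  0.474 14.421] rows>= 14.0
spin 16.7 rows min 15
  spin-first then shift: [-4.384  0.474 13.741]
spin -163.3 rows min 24
  spin-first then shift: [  4.384   0.474 -13.741]
```

View pics/w15.png

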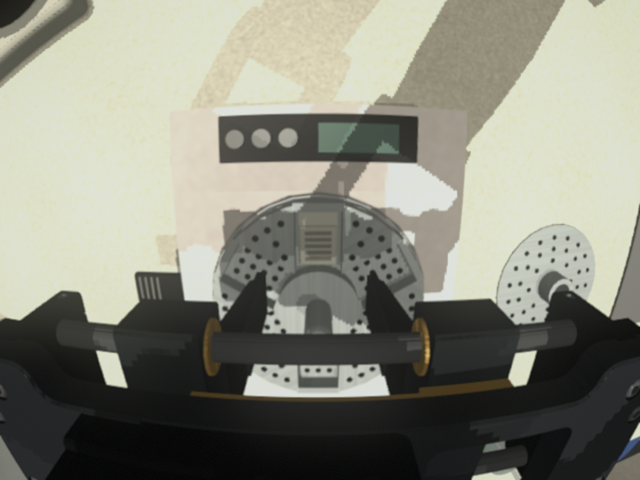

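Request:
apply_moves:
  plan:
    - [[0,0,0],6,50]
    - [[0,0,0],6,50]
    - [[0,0,0],4.7,50]
    - [[-0.29,0,0.91],0,50]
    - [[-0.29,0,0.91],0,50]
    - [[-0.29,0,0.91],0,50]
    - [[-0.29,0,0.91],0,50]
    - [[-0.29,0,0.91],0,50]
    - [[-0.29,0,0.91],0,50]
    - [[-0.29,0,0.91],0,50]

```text
time_s: 16.65
position: [0.4364, 0.0469, 0.2158]
ee_rot: [0.697, -0.122, 0.12, -0.696]
wrist_force: [1.5, 0.6, 0.6]
gripper_width: 0.525
```

Request:
apply_moves:
  plan:
    - [[-0.29,0,0.91],0,50]
    - [[-0.29,0,0.91],0,50]
    - [[-0.29,0.3,0.91],0,50]
    - [[-0.29,0.6,0.7],0,50]
    - [[-0.29,0.6,0.7],0,50]
    - [[-0.29,0.6,0.7],0,50]
    - [[-0.29,0.6,0.7],0,50]
    - [[0,0,0],0,50]
    - [[0,0,0],0,50]
    - [[0,0,0],0,50]

```text
time_s: 17.48
position: [0.4354, 0.2802, 0.1087]
ee_rot: [0.697, -0.122, 0.12, -0.696]
wrist_force: [-0.3, -0.1, 0.1]
gripper_width: 0.528
```

```bash
python3 go.py 0.4497 0.3536 0.08 70.3
python3 - <<'E'
from h import *
from plant import cams
import pickle
c=cams.camera("wrist"); pickle.dump(c,open("w.pkl","wb")); cv2.imwrite("pics/w16.png",c["pixels"][:,:,::-1])
E
```

```text
t 17.48 p [0.4354 0.2802 0.1087] jawyaw 70.29 down [-0.002  -0.0014 -1.    ] F [-0.27 -0.11  0.11] g 50.2 j [ 0.47 -0.06  2.05 -0.    1.15 -0.76]
shift at present axes (units): [-0.281  0.715  1.85 ] rows>= 2.0
spin -0.0 rows min 3
  spin-first then shift: [-0.281  0.715  1.85 ]
spin 180.0 rows min 26
  spin-first then shift: [ 0.281  0.715 -1.85 ]
```

View pics/w16.png

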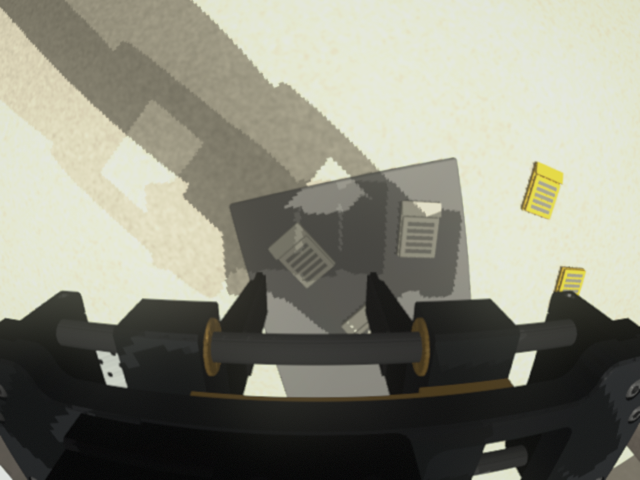

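Request:
apply_moves:
  plan:
    - [[-0.14,0.2,0.9],0,45]
    - [[-0.14,0.5,0.95],0,45]
    - [[0,0.4,0],0,45]
    - [[0,0,0],0,45]
    - [[0,0,0],0,45]
    - [[0,0,0],0,45]

```text
time_s: 18.03
position: [0.4511, 0.352, 0.0681]
ee_rot: [-0.696, 0.121, -0.122, 0.697]
wrist_force: [0.0, 0.2, -0.3]
gripper_width: 0.474
```

```bash
python3 go.py 0.4497 0.3536 0.0225 70.3
python3 - <<'E'
from h import *
from plant import cams
import pickle
c=cams.camera("wrist"); pickle.dump(c,open("w.pkl","wb")); crop(c["pixels"][:,:,::-1],220,190,420,340,4,"pics/w17.png")
E
```

```text
t 18.03 p [0.4511 0.352  0.0681] jawyaw 70.18 down [ 1.6e-03  8.0e-04 -1.0e+00] F [ 0.02  0.23 -0.3 ] g 45.0 j [ 0.57  0.11  1.95 -0.    1.08 -0.66]
shift at present axes (units): [-0.047  1.14   0.025] rows>= 2.0
spin -0.1 rows min 2
  spin-first then shift: [-0.047  1.14   0.025]
spin 179.9 rows min 26
  spin-first then shift: [ 0.047  1.14  -0.025]
```

View pics/w17.png

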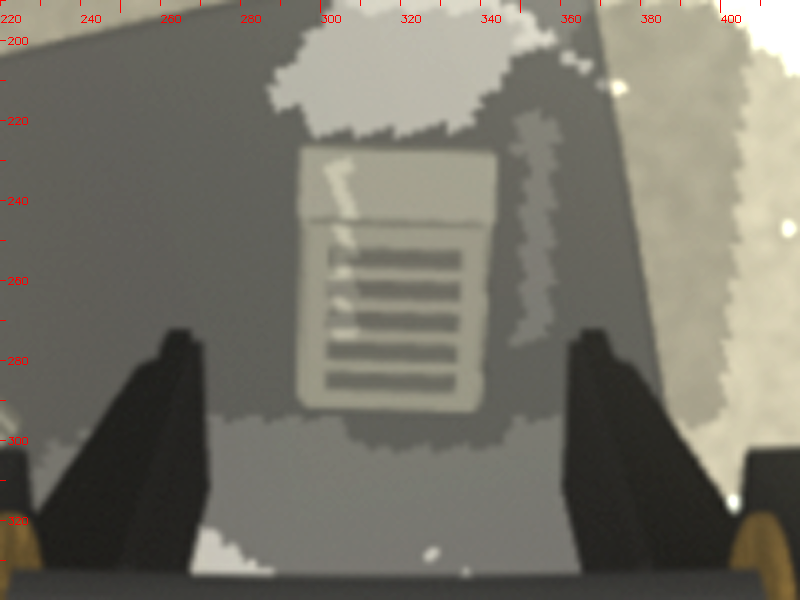

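```bash
cat > cas.py <<'E'
# cas.py x0 y0 scale  u v *4 (label right,label left, foot left, foot right) from crop of w.pkl
import sys,pickle
from h import *
c=pickle.load(open("w.pkl","rb")); a=[float(t) for t in sys.argv[1:]]
P=np.array([onz(c,(a[0]+a[i]/a[2],a[1]+a[i+1]/a[2]),.0135,1)[:2] for i in range(3,11,2)]); e=P[3]+P[2]-P[0]-P[1]
print(P.mean(0).round(4),"long yaw",np.degrees(np.arctan2(e[1],e[0])).round(1)%180,np.linalg.norm(np.diff(P,axis=0),axis=1).round(4))
E
python3 cas.py 220 190 4 496 152 300 148 298 408 480 412
python3 go.py 0.45 0.353 0.0225 70.3
```

```text
[0.4483 0.3542] long yaw 158.4 [0.0286 0.0413 0.0281]
t 18.08 p [0.4513 0.3521 0.0684] jawyaw 70.18 down [ 0.0023  0.0013 -1.    ] F [-0.71  0.03  0.33] g 44.8 j [ 0.57  0.11  1.95 -0.    1.08 -0.66]
shift at present axes (units): [-0.039  1.148  0.007] rows>= 2.0
spin -0.1 rows min 2
  spin-first then shift: [-0.039  1.148  0.007]
spin 179.9 rows min 26
  spin-first then shift: [ 0.039  1.148 -0.007]
```

Target (0.449, 0.354), yaw ≈69.3; descend.

Request:
apply_moves:
  plan:
    - [[-0.06,0.4,0.03],1,45]
    - [[0,0.4,0],0,45]
    - [[0,0.28,0],0,45]
    - [[0,0,0],0,45]
    - [[0,0,0],0,45]
    - [[0,0,0],0,45]

```text
time_s: 18.58
position: [0.4492, 0.3549, 0.0246]
ee_rot: [-0.695, 0.127, -0.128, 0.696]
wrist_force: [0.7, -0.8, 0.2]
gripper_width: 0.473
```

```bash
python3 go.py 0.449 0.354 0.022 69.5
```

```text
t 18.58 p [0.4492 0.3549 0.0246] jawyaw 69.24 down [ 1.5e-03  9.0e-04 -1.0e+00] F [ 0.67 -0.81  0.16] g 44.9 j [ 0.57  0.17  1.97 -0.    1.   -0.63]
shift at present axes (units): [ 0.004  0.065 -0.021] rows>= 1.0
spin -0.3 rows min 1
  spin-first then shift: [ 0.004  0.065 -0.021]
spin 179.7 rows min 26
  spin-first then shift: [-0.004  0.065  0.021]
```

Request:
apply_moves:
  plan:
    - [[0,0.06,-0.02],0,45]
    - [[0,0,0],0,20]
    - [[0,0,0],0,20]
    - [[0,0,0],0,20]
    - [[0,0,0],0,20]
    - [[0,0,0],0,20]
    - [[0,-0.3,0],0,20]
    - [[0,-0.7,0],0,20]
    - [[0,0,0],0,20]
    - [[0,0,0],0,20]

```text
time_s: 19.42
position: [0.4497, 0.355, 0.0637]
ee_rot: [-0.694, 0.126, -0.129, 0.697]
wrist_force: [0.3, 0.2, -0.2]
gripper_width: 0.305
```

```bash
python3 go.py 0.4581 -0.1768 0.215 27.1
python3 - <<'E'
from h import *
from plant import cams
import pickle
c=cams.camera("wrist"); crop(c["pixels"][:,:,::-1],220,200,420,340,4,"pics/w18.png")
E
```

```text
t 19.42 p [0.4497 0.355  0.0637] jawyaw 69.27 down [ 0.0042  0.0027 -1.    ] F [ 0.3   0.23 -0.23] g 29.0 j [ 0.57  0.11  1.96 -0.    1.07 -0.63]
shift at present axes (units): [  4.915  -3.817 -12.345] rows>= 14.0
spin 42.2 rows min 14
  spin-first then shift: [11.93  -3.817 -5.85 ]
spin -137.8 rows min 20
  spin-first then shift: [-11.93   -3.817   5.85 ]
```

View pics/w18.png

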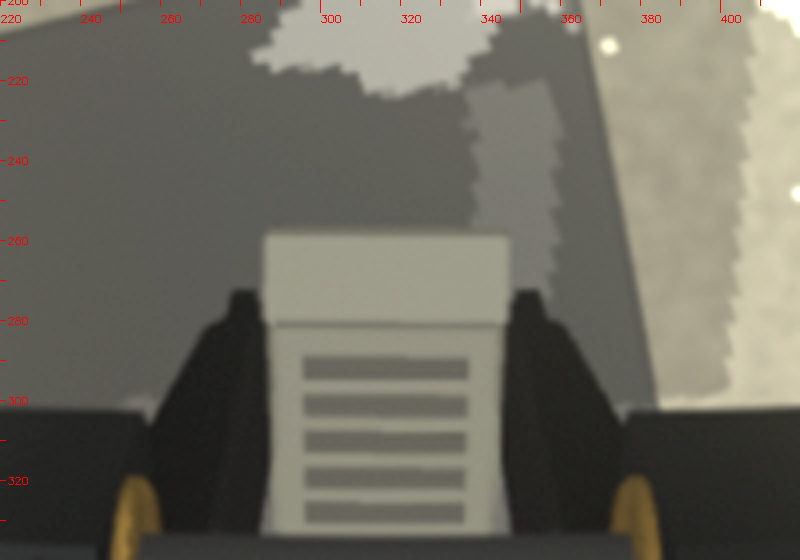

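Request:
apply_moves:
  plan:
    - [[0,-0.6,0],7,20]
    - [[0,-0.7,0],7,20]
    - [[0,-0.7,0],7,20]
    - [[0,-0.7,0],7,20]
    - [[0,-0.7,0],7,20]
    - [[0,-0.4,0],7,20]
    - [[0.6,0,-0.29],0,20]
    - [[0.85,0,-0.42],0,20]
    - [[0.85,0,-0.42],0,20]
    - [[0.85,0,-0.42],0,20]

```text
time_s: 20.3
position: [0.4497, 0.2122, 0.2117]
ee_rot: [0.605, -0.368, 0.367, -0.603]
wrist_force: [-0.6, -0.4, -0.2]
gripper_width: 0.307
```

Request:
apply_moves:
  plan:
    - [[0.85,0,-0.42],0,20]
    - [[0.85,0,-0.42],0,20]
    - [[0.85,0,-0.42],0,20]
    - [[0.85,0,-0.42],0,20]
    - [[0.85,0,-0.42],0,20]
    - [[0.85,0,-0.42],0,20]
    - [[0.85,0,-0.42],0,20]
    - [[0.85,0,-0.42],0,20]
    - [[0,0,0],0,20]
    - [[0,0,0],0,20]

```text
time_s: 21.13
position: [0.4551, -0.0911, 0.2118]
ee_rot: [0.603, -0.37, 0.368, -0.603]
wrist_force: [0.4, 0.4, 0.4]
gripper_width: 0.303
```

```bash
python3 go.py 0.4585 -0.176 0.145 27.1
```

```text
t 21.13 p [ 0.4551 -0.0911  0.2118] jawyaw 27.03 down [-0.0022  0.0011 -1.    ] F [0.4  0.44 0.37] g 28.8 j [-0.31 -0.29  2.07  0.    1.37 -0.79]
shift at present axes (units): [ 1.932  1.667 -0.886] rows>= 3.0
spin -0.1 rows min 3
  spin-first then shift: [ 1.931  1.667 -0.888]
spin 179.9 rows min 26
  spin-first then shift: [-1.931  1.667  0.888]
```

Request:
apply_moves:
  plan:
    - [[0.8,0,-0.4],0,20]
    - [[0.8,0,-0.4],0,20]
    - [[0.33,0,-0.09],0,20]
    - [[0,0,0],0,20]
    - [[0,0.5,0],0,20]
    - [[0,0.6,0],0,20]
    - [[0,0.5,0],0,20]
    - [[0,0,0],0,20]
    - [[0,0,0],0,20]
    - [[0,0,0],0,20]

```text
time_s: 21.97
position: [0.4603, -0.1738, 0.1501]
ee_rot: [-0.604, 0.367, -0.368, 0.604]
wrist_force: [0.8, 0.3, 0.0]
gripper_width: 0.304
```

```bash
python3 go.py 0.4585 -0.176 0.134 27.1
python3 - <<'E'
from h import *
from plant import cams
import pickle
c=cams.camera("wrist"); crop(c["pixels"][:,:,::-1],220,200,420,340,4,"pics/w19.png")
E
```

```text
t 21.97 p [ 0.4603 -0.1738  0.1501] jawyaw 27.35 down [ 1.e-03 -2.e-04 -1.e+00] F [0.75 0.26 0.02] g 28.9 j [-0.47 -0.17  2.07  0.    1.24 -0.95]
shift at present axes (units): [ 0.028  0.401 -0.065] rows>= 1.0
spin 0.3 rows min 1
  spin-first then shift: [ 0.028  0.401 -0.065]
spin -179.7 rows min 26
  spin-first then shift: [-0.028  0.401  0.065]
```

View pics/w19.png

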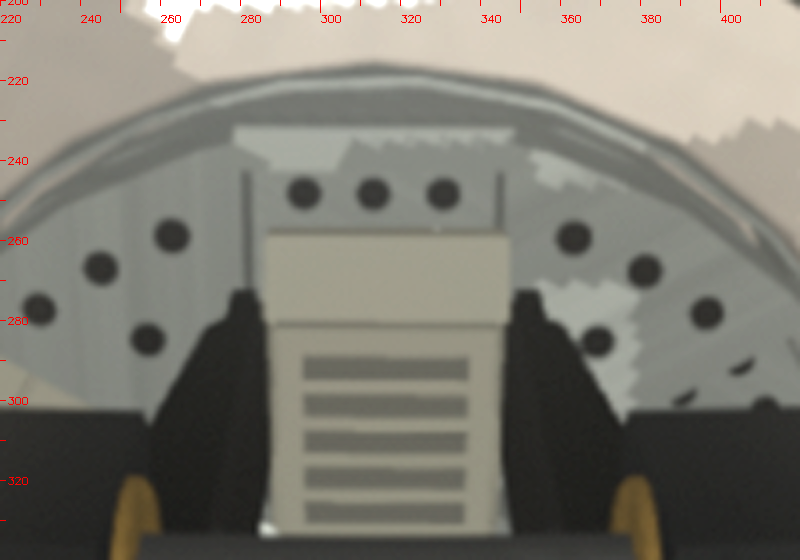

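Request:
apply_moves:
  plan:
    - [[0.02,0.2,-0.045],0.3,20]
    - [[0,0.2,0],0,20]
    - [[0,0,0],0,20]
    - [[0,0,0],0,20]
    - [[0,0,0],0,20]
    - [[0,0,0],0,20]

```text
time_s: 22.52
position: [0.4582, -0.1763, 0.133]
ee_rot: [0.603, -0.37, 0.37, -0.603]
wrist_force: [-0.3, -0.1, -0.4]
gripper_width: 0.302
```

```bash
python3 go.py 0.4585 -0.176 0.134 27.1
python3 - <<'E'
from h import *
from plant import cams
import pickle
c=cams.camera("wrist"); crop(c["pixels"][:,:,::-1],220,200,420,340,4,"pics/w20.png")
E
```

```text
t 22.52 p [ 0.4582 -0.1763  0.133 ] jawyaw 26.95 down [-4.e-04  2.e-04 -1.e+00] F [-0.29 -0.07 -0.38] g 28.7 j [-0.48 -0.15  2.09  0.    1.2  -0.95]
shift at present axes (units): [-0.002 -0.026  0.01 ] rows>= 1.0
spin -0.1 rows min 1
  spin-first then shift: [-0.002 -0.026  0.01 ]
spin 179.9 rows min 26
  spin-first then shift: [ 0.002 -0.026 -0.01 ]
```

View pics/w20.png

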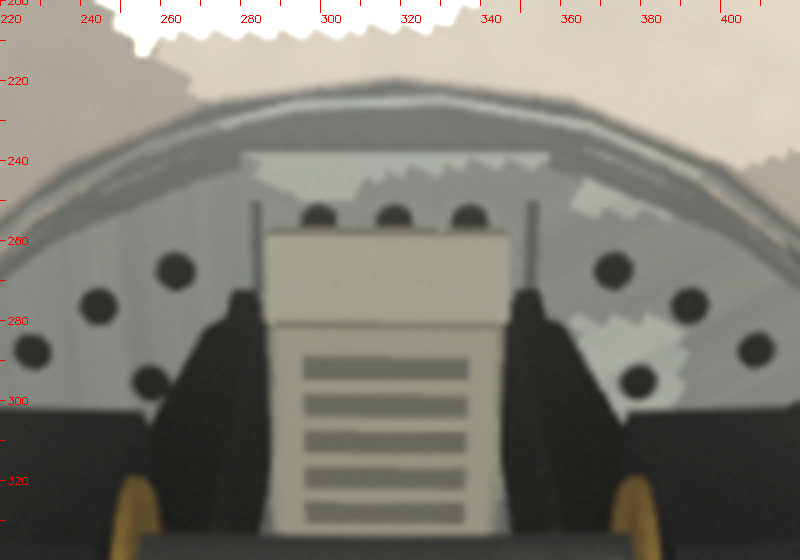

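Request:
apply_moves:
  plan:
    - [[0,0,0.02],0,20]
    - [[0,0,0],0,20]
    - [[0,0,0],0,50]
    - [[0,0,0],0,50]
    - [[0,0,0],0,50]
    - [[0,0,0],0,50]
    - [[0,-0.5,0],0,50]
    - [[0,-0.8,0],0,50]
    - [[0,-0.8,0],0,50]
    - [[0,0,0],0,50]

```text
time_s: 23.4
position: [0.4622, -0.1775, 0.2246]
ee_rot: [-0.602, 0.365, -0.374, 0.603]
wrist_force: [0.9, -0.2, 0.5]
gripper_width: 0.527
```

```bash
python3 go.py 0.5158 0.2973 0.2 -63.9
python3 - <<'E'
from h import *
from plant import cams
c=cams.camera("wrist"); cv2.imwrite("pics/w21.png",c["pixels"][:,:,::-1])
E
```

```text
t 23.4 p [ 0.4622 -0.1775  0.2246] jawyaw 26.97 down [ 0.0107 -0.0055 -0.9999] F [ 0.9  -0.2   0.53] g 50.1 j [-0.48 -0.23  2.   -0.    1.36 -0.95]
shift at present axes (units): [-9.978  0.564  6.573] rows>= 12.0
spin -89.1 rows min 13
  spin-first then shift: [ 6.42   0.564 10.077]
spin 90.9 rows min 13
  spin-first then shift: [ -6.42    0.564 -10.077]
```

View pics/w21.png

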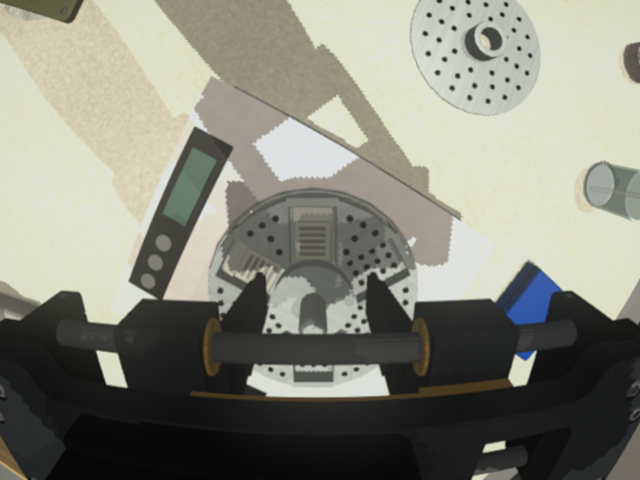

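```bash
python3 - <<'E'
from h import *
crop(cv2.imread("pics/w21.png"),200,180,420,320,3,"pics/w22.png")
from plant import cams
c=cams.camera("scene");crop(c["pixels"][:,:,::-1],230,90,390,210,5,"pics/s22.png")
E
```

```text
(no output)
```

View pics/w22.png

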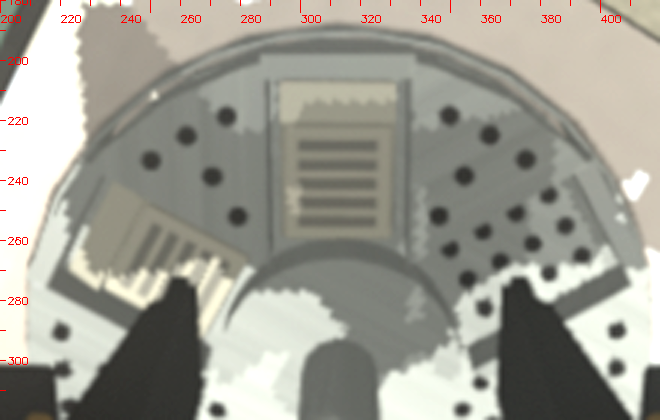

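View pics/s22.png

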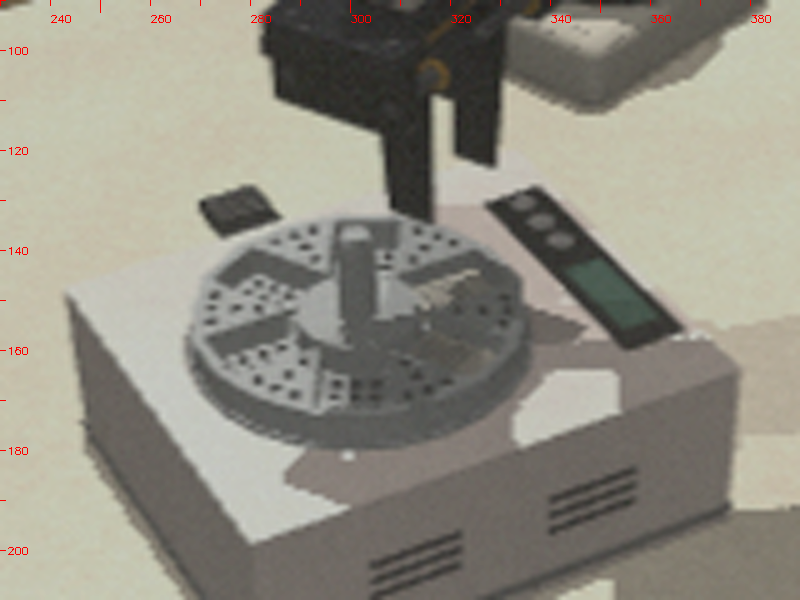

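Request:
apply_moves:
  plan:
    - [[0,0,0],7,50]
    - [[0,0,0],7,50]
    - [[0,0,0],7,50]
    - [[0,0,0],7,50]
    - [[0,0,0],7,50]
    - [[0,0,0],7,50]
    - [[0,0,0],7,50]
    - [[0,0,0],7,50]
    - [[0,0,0],7,50]
    - [[0,0,0],7,50]

```text
time_s: 24.33
position: [0.458, -0.1754, 0.2147]
ee_rot: [-0.281, 0.65, -0.648, 0.279]
wrist_force: [1.0, -0.3, 1.6]
gripper_width: 0.529
```

Request:
apply_moves:
  plan:
    - [[0,0,0],7,50]
    - [[0,0,0],7,50]
    - [[0,0,0],6.9,50]
    - [[-0.5,0,-0.8],0,50]
    - [[-0.5,0,-0.8],0,50]
    - [[-0.5,0,-0.8],0,50]
    - [[-0.5,0,-0.8],0,50]
    - [[-0.5,0,-0.8],0,50]
    - [[-0.5,0,-0.8],0,50]
    - [[-0.5,0,-0.8],0,50]

```text
time_s: 25.17
position: [0.4851, 0.0886, 0.2149]
ee_rot: [-0.161, 0.689, -0.689, 0.158]
wrist_force: [1.2, -0.3, -0.5]
gripper_width: 0.526
```

```bash
python3 go.py 0.5158 0.2973 0.12 -63.9
```

```text
t 25.17 p [0.4851 0.0886 0.2149] jawyaw -63.93 down [-3.e-03 -3.e-04 -1.e+00] F [ 1.18 -0.28 -0.46] g 50.0 j [ 0.07 -0.22  2.01 -0.    1.36  1.19]
shift at present axes (units): [-2.988  2.369 -4.347] rows>= 6.0
spin -0.0 rows min 6
  spin-first then shift: [-2.99   2.369 -4.345]
spin 180.0 rows min 26
  spin-first then shift: [2.99  2.369 4.345]
```

Request:
apply_moves:
  plan:
    - [[-0.5,0,-0.72],0,50]
    - [[-0.5,0,-0.72],0,50]
    - [[-0.5,0.7,-0.72],0,50]
    - [[-0.5,0.8,-0.5],0,50]
    - [[-0.5,0.8,-0.5],0,50]
    - [[0,0.8,0],0,50]
    - [[0,0.3,0],0,50]
    - [[0,0,0],0,45]
    - [[0,0,0],0,45]

```text
time_s: 25.92
position: [0.5189, 0.2398, 0.0835]
ee_rot: [0.16, -0.689, 0.689, -0.158]
wrist_force: [0.6, -0.4, 0.5]
gripper_width: 0.483
```

```bash
python3 go.py 0.5158 0.2973 0.07 -63.9
python3 - <<'E'
from h import *
from plant import cams
import pickle
c=cams.camera("wrist"); pickle.dump(c,open("w.pkl","wb")); cv2.imwrite("pics/w23.png",c["pixels"][:,:,::-1])
crop(c["pixels"][:,:,::-1],220,190,420,340,4,"pics/w23c.png")
E
```

```text
t 25.92 p [0.5189 0.2398 0.0835] jawyaw -63.96 down [-0.0026 -0.0011 -1.    ] F [ 0.57 -0.37  0.55] g 45.9 j [ 0.34  0.09  1.94 -0.    1.11  1.46]
shift at present axes (units): [-0.562  0.337 -1.326] rows>= 2.0
spin -0.1 rows min 2
  spin-first then shift: [-0.563  0.337 -1.326]
spin 179.9 rows min 26
  spin-first then shift: [0.563 0.337 1.326]
```

View pics/w23.png

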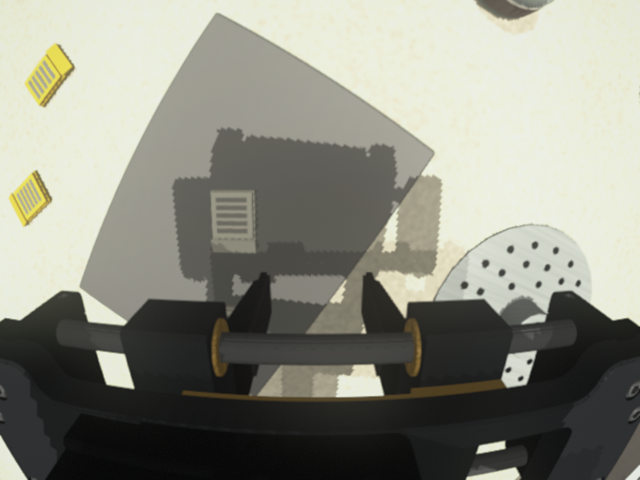

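B is visible at (233,220). Shift over it.

Request:
apply_moves:
  plan:
    - [[-0.28,0.1,-0.66],0,45]
    - [[-0.28,0.2,-0.66],0,45]
    - [[0,0,0],0,45]
    - [[0,0,0],0,45]
    - [[0,0,0],0,45]

```text
time_s: 26.38
position: [0.5179, 0.2976, 0.0746]
ee_rot: [-0.158, 0.689, -0.689, 0.16]
wrist_force: [-0.3, 0.4, 0.1]
gripper_width: 0.473
```

```bash
python3 go.py 0.5158 0.2973 0.022 -63.9
python3 - <<'E'
from h import *
from plant import cams
import pickle
c=cams.camera("wrist"); pickle.dump(c,open("w.pkl","wb"))
crop(c["pixels"][:,:,::-1],220,190,420,340,4,"pics/w24.png")
E
```

```text
t 26.38 p [0.5179 0.2976 0.0746] jawyaw -63.95 down [ 2.9e-03  9.0e-04 -1.0e+00] F [-0.32  0.43  0.06] g 45.0 j [ 0.43  0.15  1.89 -0.    1.09  1.55]
shift at present axes (units): [ 0.054  1.316 -0.018] rows>= 2.0
spin -0.1 rows min 2
  spin-first then shift: [ 0.054  1.316 -0.018]
spin 179.9 rows min 26
  spin-first then shift: [-0.054  1.316  0.018]
```

View pics/w24.png

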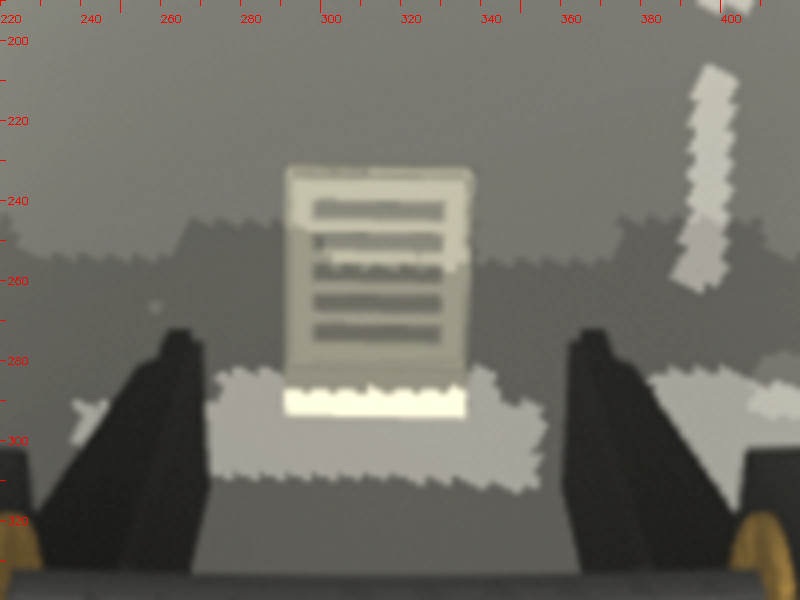

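```bash
python3 cas.py 220 190 4 465 417 285 415 287 170 472 173; python3 go.py
```

```text
[0.5165 0.2977] long yaw 25.0 [0.0287 0.0404 0.028 ]
t 26.43 p [0.5178 0.2973 0.0744] jawyaw -63.98 down [ 2.5e-03  8.0e-04 -1.0e+00] F [-0.61  0.18  0.4 ] g 44.9 j [ 0.43  0.15  1.89 -0.    1.09  1.55]
```

Request:
apply_moves:
  plan:
    - [[0.04,0.4,-0.02],0.5,45]
    - [[0,0.5,0],0,45]
    - [[0,0.38,0],0,45]
    - [[0,0,0],0,45]
    - [[0,0,0],0,45]
    - [[0,0,0],0,45]

```text
time_s: 26.93
position: [0.5155, 0.2973, 0.0223]
ee_rot: [-0.156, 0.69, -0.69, 0.156]
wrist_force: [-0.7, -0.2, 0.1]
gripper_width: 0.469
```

```bash
python3 go.py 0.516 0.2977 0.022 -64.5
```

```text
t 26.93 p [0.5155 0.2973 0.0223] jawyaw -64.49 down [ 8.e-04  3.e-04 -1.e+00] F [-0.68 -0.21  0.09] g 44.6 j [ 0.43  0.22  1.92 -0.    1.    1.56]
shift at present axes (units): [-0.016  0.006 -0.003] rows>= 1.0
spin 0.0 rows min 1
  spin-first then shift: [-0.016  0.006 -0.003]
spin -180.0 rows min 26
  spin-first then shift: [0.016 0.006 0.003]
```

Request:
apply_moves:
  plan:
    - [[0,0,0],0,20]
    - [[0,0,0],0,20]
    - [[0,0,0],0,20]
    - [[0,0,0],0,20]
    - [[0,0,0],0,20]
    - [[0,-0.3,0],0,20]
    - [[0,-0.7,0],0,20]
    - [[0,0,0],0,20]
    - [[0,0,0],0,20]

```text
time_s: 27.68
position: [0.5167, 0.2987, 0.0641]
ee_rot: [-0.155, 0.69, -0.689, 0.158]
wrist_force: [-0.1, 0.4, -0.3]
gripper_width: 0.307
```

```bash
python3 go.py 0.513 -0.1796 0.215 -32.9
python3 - <<'E'
from h import *
from plant import cams
c=cams.camera("wrist")
crop(c["pixels"][:,:,::-1],220,190,420,340,4,"pics/w25.png")
E
```

```text
t 27.68 p [0.5167 0.2987 0.0641] jawyaw -64.43 down [ 0.0046  0.0022 -1.    ] F [-0.1   0.4  -0.29] g 29.2 j [0.43 0.16 1.9  0.   1.07 1.56]
shift at present axes (units): [ 5.226 -3.798 10.747] rows>= 13.0
spin -31.5 rows min 13
  spin-first then shift: [10.074 -3.798  6.428]
spin 148.5 rows min 22
  spin-first then shift: [-10.074  -3.798  -6.428]
```

View pics/w25.png

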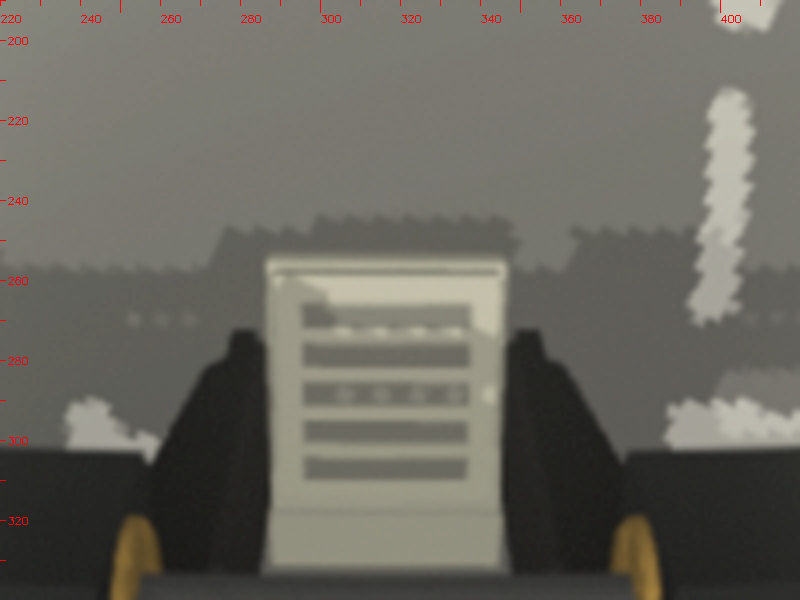

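Request:
apply_moves:
  plan:
    - [[0,-0.7,0],-6.3,20]
    - [[0,-0.8,0],-6.3,20]
    - [[0,-0.8,0],-6.3,20]
    - [[0,-0.8,0],-6.3,20]
    - [[0,-0.7,0],-6.3,20]
    - [[0.6,0,0.38],0,20]
    - [[0.82,0,0.52],0,20]
    - [[0.82,0,0.52],0,20]
    - [[0.82,0,0.52],0,20]
    - [[0.82,0,0.52],0,20]

```text
time_s: 28.57
position: [0.5121, 0.1126, 0.212]
ee_rot: [-0.339, 0.621, -0.621, 0.337]
wrist_force: [1.1, -0.8, 0.4]
gripper_width: 0.301
```

Request:
apply_moves:
  plan:
    - [[0.82,0,0.52],0,20]
    - [[0.82,0,0.52],0,20]
    - [[0.82,0,0.52],0,20]
    - [[0.82,0,0.52],0,20]
    - [[0.82,0,0.52],0,20]
    - [[0.6,0,0.38],0,20]
    - [[0,0,0],0,20]
    - [[0,0,0],0,20]

```text
time_s: 29.23
position: [0.5103, -0.1095, 0.212]
ee_rot: [-0.337, 0.622, -0.621, 0.336]
wrist_force: [-0.7, -0.1, -0.3]
gripper_width: 0.301
```

```bash
python3 go.py 0.5125 -0.1798 0.145 -32.9
```

```text
t 29.23 p [ 0.5103 -0.1095  0.212 ] jawyaw -33.11 down [-0.0023  0.0012 -1.    ] F [-0.7  -0.06 -0.29] g 28.6 j [-0.31 -0.15  1.95  0.    1.34  0.26]
shift at present axes (units): [1.442 1.674 1.012] rows>= 3.0
spin -0.2 rows min 3
  spin-first then shift: [1.446 1.674 1.006]
spin 179.8 rows min 26
  spin-first then shift: [-1.446  1.674 -1.006]
```

Request:
apply_moves:
  plan:
    - [[0.7,0,0.5],0,20]
    - [[0.7,0,0.5],-0.2,20]
    - [[0,0,0],0,20]
    - [[0,0,0],0,20]
    - [[0,0.5,0],0,20]
    - [[0,0.6,0],0,20]
    - [[0,0.5,0],0,20]
    - [[0,0,0],0,20]
    - [[0,0,0],0,20]
    - [[0,0,0],0,20]

```text
time_s: 30.07
position: [0.5148, -0.1763, 0.1504]
ee_rot: [0.339, -0.62, 0.621, -0.34]
wrist_force: [-0.6, -0.1, 0.8]
gripper_width: 0.302
```

```bash
python3 go.py 0.5125 -0.1798 0.134 -32.9
python3 - <<'E'
from h import *
from plant import cams
c=cams.camera("wrist"); crop(c["pixels"][:,:,::-1],220,200,420,340,4,"pics/w26.png")
E
```

```text
t 30.07 p [ 0.5148 -0.1763  0.1504] jawyaw -32.65 down [ 1.1e-03 -2.0e-04 -1.0e+00] F [-0.64 -0.15  0.79] g 28.7 j [-0.43 -0.05  1.96  0.    1.23  0.14]
shift at present axes (units): [ 0.105  0.411 -0.003] rows>= 1.0
spin 0.3 rows min 1
  spin-first then shift: [ 0.105  0.411 -0.002]
spin -179.7 rows min 26
  spin-first then shift: [-0.105  0.411  0.002]
```

View pics/w26.png

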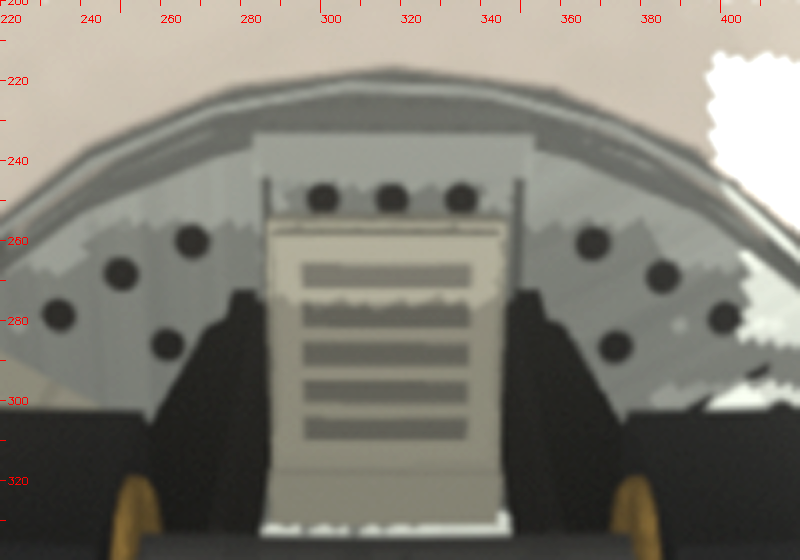

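Request:
apply_moves:
  plan:
    - [[0.07,0.2,0.015],0.3,20]
    - [[0,0.2,0],0,20]
    - [[0,0,0],0,20]
    - [[0,0,0],0,20]
    - [[0,0,0],0,20]
    - [[0,0,0],0,20]

```text
time_s: 30.62
position: [0.5131, -0.18, 0.1334]
ee_rot: [-0.337, 0.622, -0.621, 0.337]
wrist_force: [-0.8, 1.0, 0.2]
gripper_width: 0.297
```

```bash
python3 go.py 0.5125 -0.1798 0.134 -32.9
python3 - <<'E'
from h import *
from plant import cams
c=cams.camera("wrist"); crop(c["pixels"][:,:,::-1],220,200,420,340,4,"pics/w27.png")
E
```

```text
t 30.62 p [ 0.5131 -0.18    0.1334] jawyaw -33.04 down [-1.e-04  1.e-04 -1.e+00] F [-0.83  0.96  0.18] g 28.3 j [-0.44 -0.03  1.98  0.    1.2   0.14]
shift at present axes (units): [ 0.004 -0.014 -0.015] rows>= 1.0
spin -0.1 rows min 1
  spin-first then shift: [ 0.004 -0.014 -0.015]
spin 179.9 rows min 26
  spin-first then shift: [-0.004 -0.014  0.015]
```

View pics/w27.png

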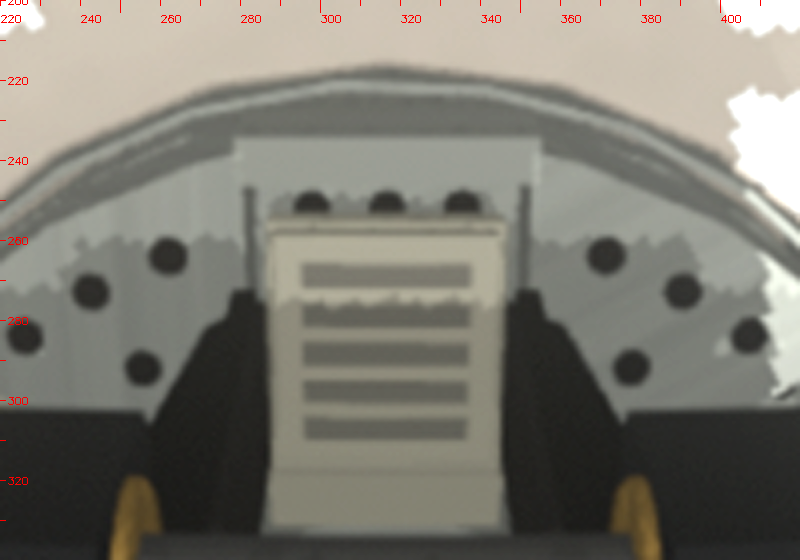

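Request:
apply_moves:
  plan:
    - [[0,0,0],0,50]
    - [[0,0,0],0,50]
    - [[0,0,0],0,50]
    - [[0,0,0],0,50]
    - [[0,-0.5,0],0,50]
    - [[0,-0.8,0],0,50]
    - [[0,-0.8,0],0,50]
    - [[0,0,0],0,50]
    - [[0,0,0],0,50]

```text
time_s: 31.42
position: [0.5146, -0.1806, 0.2205]
ee_rot: [0.336, -0.62, 0.623, -0.338]
wrist_force: [0.3, -0.2, 0.2]
gripper_width: 0.528
```

```bash
python3 go.py 0.4396 0.2669 0.2 -67
python3 - <<'E'
from h import *
from plant import cams
c=cams.camera("wrist"); cv2.imwrite("pics/w28.png",c["pixels"][:,:,::-1])
E
```

```text
t 31.42 p [ 0.5146 -0.1806  0.2205] jawyaw -33.03 down [ 0.0052 -0.0024 -1.    ] F [ 0.27 -0.2   0.22] g 50.2 j [-0.44 -0.11  1.9  -0.    1.35  0.14]
shift at present axes (units): [-8.357  0.475 -7.672] rows>= 11.0
spin 34.0 rows min 12
  spin-first then shift: [ -2.644   0.475 -11.032]
spin -146.0 rows min 21
  spin-first then shift: [ 2.644  0.475 11.032]
```

View pics/w28.png

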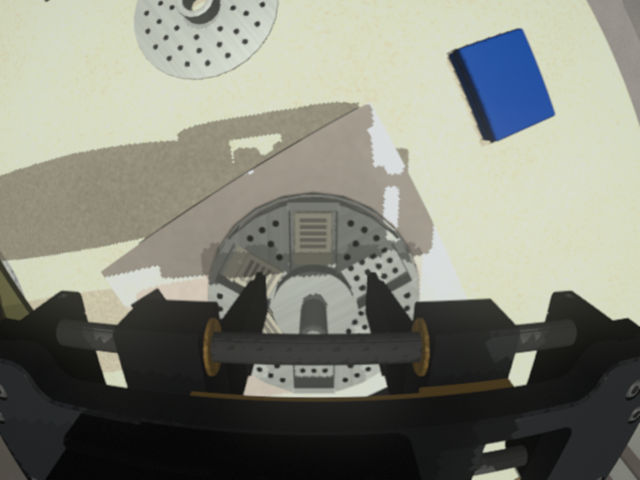

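Request:
apply_moves:
  plan:
    - [[0,0,0],6.8,50]
    - [[0,0,0],6.8,50]
    - [[0,0,0],6.8,50]
    - [[0,0,0],6.8,50]
    - [[0,0,0],6.8,50]
    - [[-0.2,0,-0.9],0,50]
    - [[-0.22,0,-0.92],0,50]
    - [[-0.22,0,-0.92],0,50]
    - [[-0.22,0,-0.92],0,50]
    - [[-0.22,0,-0.92],0,50]

```text
time_s: 32.3
position: [0.4798, 0.0071, 0.2152]
ee_rot: [-0.142, 0.693, -0.693, 0.139]
wrist_force: [0.6, 0.5, 0.3]
gripper_width: 0.525
```

Request:
apply_moves:
  plan:
    - [[-0.22,0,-0.92],0,50]
    - [[-0.22,0,-0.92],0,50]
    - [[-0.22,0,-0.92],0,50]
    - [[-0.22,0.5,-0.82],0,50]
    - [[-0.22,0.8,-0.6],0,50]
    - [[-0.22,0.8,-0.6],0,50]
    - [[-0.22,0.8,-0.6],0,50]
    - [[0,0.3,0],0,50]
    - [[0,0,0],0,45]
    - [[0,0,0],0,45]

```text
time_s: 33.13
position: [0.453, 0.2271, 0.0879]
ee_rot: [0.142, -0.693, 0.693, -0.14]
wrist_force: [0.2, 0.5, -0.1]
gripper_width: 0.481
```

```bash
python3 go.py 0.4396 0.2669 0.07 -67
python3 - <<'E'
from h import *
from plant import cams
import pickle
c=cams.camera("wrist"); pickle.dump(c,open("w.pkl","wb")); cv2.imwrite("pics/w29.png",c["pixels"][:,:,::-1])
crop(c["pixels"][:,:,::-1],220,190,420,340,4,"pics/w29c.png")
E
```

```text
t 33.13 p [0.453  0.2271 0.0879] jawyaw -67.02 down [-0.0033 -0.0016 -1.    ] F [ 0.19  0.55 -0.11] g 45.7 j [ 0.36 -0.06  2.09 -0.    1.12  1.53]
shift at present axes (units): [-0.081  0.446 -1.048] rows>= 2.0
spin -0.0 rows min 2
  spin-first then shift: [-0.081  0.446 -1.048]
spin 180.0 rows min 26
  spin-first then shift: [0.081 0.446 1.048]
```

View pics/w29.png

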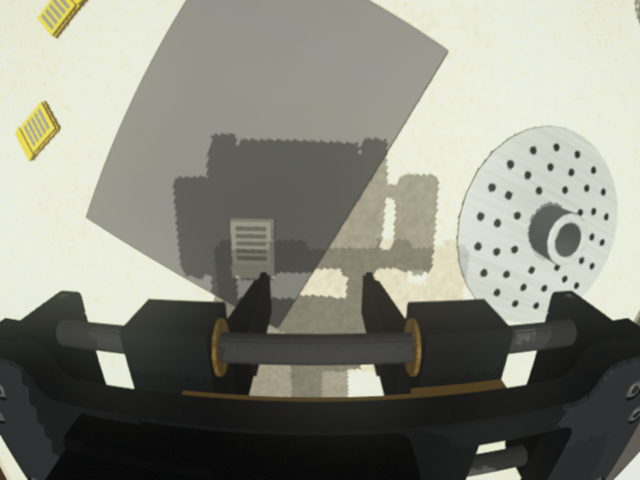

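Request:
apply_moves:
  plan:
    - [[-0.04,0.1,-0.52],0,45]
    - [[-0.04,0.25,-0.52],0,45]
    - [[0,0,0],0,45]
    - [[0,0,0],0,45]
    - [[0,0,0],0,45]

```text
time_s: 33.6
position: [0.4422, 0.2668, 0.077]
ee_rot: [-0.14, 0.693, -0.693, 0.141]
wrist_force: [0.4, -0.7, -0.5]
gripper_width: 0.473
```

```bash
python3 go.py 0.4396 0.2669 0.022 -67
python3 - <<'E'
from h import *
from plant import cams
import pickle
c=cams.camera("wrist"); pickle.dump(c,open("w.pkl","wb"))
crop(c["pixels"][:,:,::-1],220,190,420,340,4,"pics/w30.png")
E
```

```text
t 33.6 p [0.4422 0.2668 0.077 ] jawyaw -67.08 down [ 2.6e-03  7.0e-04 -1.0e+00] F [ 0.43 -0.67 -0.49] g 44.9 j [ 0.44 -0.03  2.08 -0.    1.09  1.61]
shift at present axes (units): [ 0.063  1.376 -0.028] rows>= 2.0
spin -0.1 rows min 2
  spin-first then shift: [ 0.063  1.376 -0.028]
spin 179.9 rows min 26
  spin-first then shift: [-0.063  1.376  0.028]
```

View pics/w30.png

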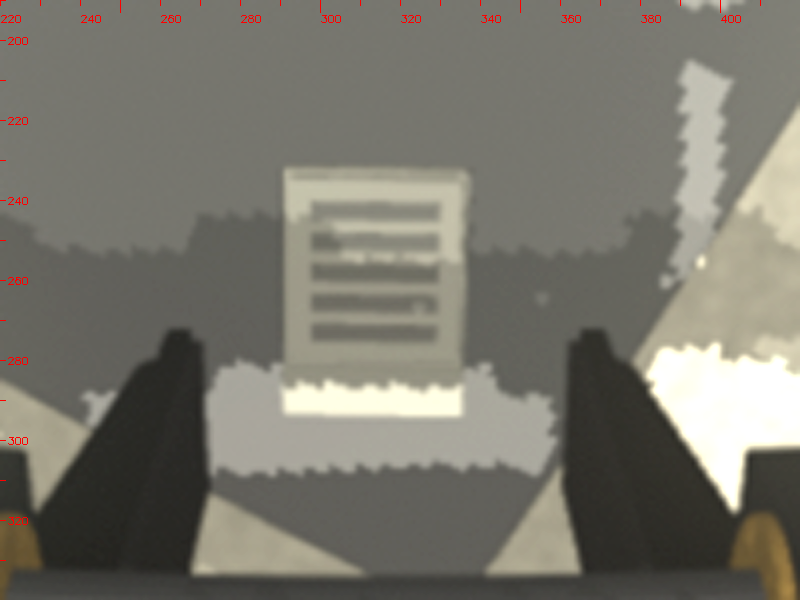

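```bash
python3 cas.py 220 190 4 462 415 283 413 285 172 468 175; 
```

```text
[0.4398 0.2671] long yaw 21.9 [0.0289 0.0402 0.028 ]
```

Request:
apply_moves:
  plan:
    - [[0.02,0.4,-0.02],0,45]
    - [[0,0.5,0],0,45]
    - [[0,0.45,0],0,45]
    - [[0,0,0],0,45]
    - [[0,0,0],0,45]
    - [[0,0,0],0,45]

```text
time_s: 34.15
position: [0.4405, 0.2673, 0.0221]
ee_rot: [-0.14, 0.693, -0.693, 0.141]
wrist_force: [-0.0, 0.1, 0.5]
gripper_width: 0.474
```

```bash
python3 go.py 0.4405 0.2669 0.022 -67
```

```text
t 34.15 p [0.4405 0.2673 0.0221] jawyaw -67.09 down [ 8.e-04  3.e-04 -1.e+00] F [-0.01  0.1   0.51] g 45.1 j [ 0.44  0.06  2.1  -0.    0.98  1.61]
shift at present axes (units): [0.004 0.003 0.009] rows>= 1.0
spin -0.1 rows min 1
  spin-first then shift: [0.004 0.003 0.009]
spin 179.9 rows min 26
  spin-first then shift: [-0.004  0.003 -0.009]
```

Request:
apply_moves:
  plan:
    - [[0,0,0],0,20]
    - [[0,0,0],0,20]
    - [[0,0,0],0,20]
    - [[0,0,0],0,20]
    - [[0,0,0],0,20]
    - [[0,-0.3,0],0,20]
    - [[0,-0.7,0],0,20]
    - [[0,0,0],0,20]
    - [[0,0,0],0,20]

```text
time_s: 34.9
position: [0.4414, 0.2686, 0.0639]
ee_rot: [-0.139, 0.693, -0.692, 0.142]
wrist_force: [-0.3, -0.2, -1.1]
gripper_width: 0.303
```

```bash
python3 go.py 0.538 -0.228 0.215 -92.9
python3 - <<'E'
from h import *
from plant import cams
c=cams.camera("wrist")
crop(c["pixels"][:,:,::-1],220,190,420,340,4,"pics/w31.png")
E
```

```text
t 34.9 p [0.4414 0.2686 0.0639] jawyaw -67.03 down [ 0.0043  0.0022 -1.    ] F [-0.26 -0.24 -1.07] g 28.8 j [ 0.44 -0.01  2.08  0.    1.06  1.61]
shift at present axes (units): [ 2.605 -3.793 12.372] rows>= 13.0
spin 25.9 rows min 14
  spin-first then shift: [-3.056 -3.793 12.269]
spin -154.1 rows min 23
  spin-first then shift: [  3.056  -3.793 -12.269]
```

View pics/w31.png

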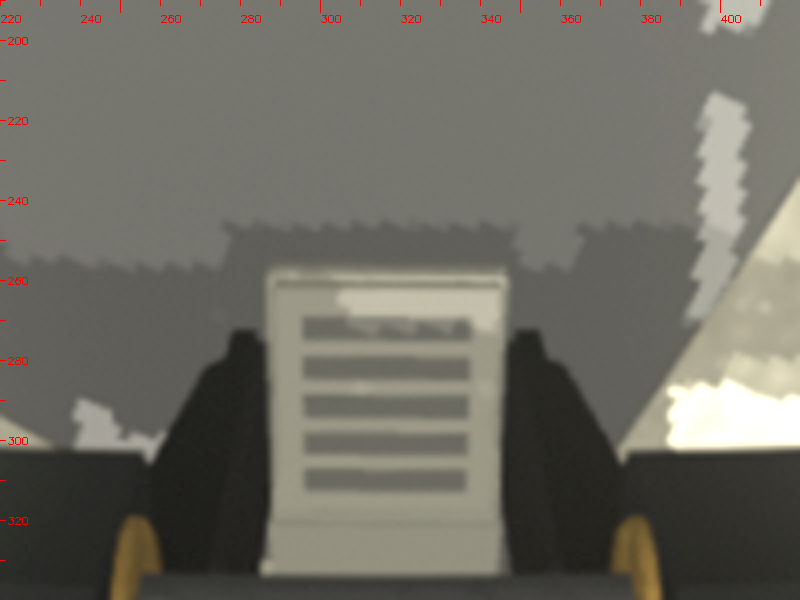

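Request:
apply_moves:
  plan:
    - [[0,-0.9,0],6.5,20]
    - [[0,-0.95,0],6.5,20]
    - [[0,-0.95,0],6.5,20]
    - [[0,-0.95,0],6.4,20]
    - [[-0.15,0,0.6],0,20]
    - [[-0.22,0,0.9],0,20]
    - [[-0.22,0,0.9],0,20]
    - [[-0.22,0,0.9],0,20]
    - [[-0.22,0,0.9],0,20]
    - [[-0.22,0,0.9],0,20]

```text
time_s: 35.78
position: [0.4786, 0.0599, 0.2102]
ee_rot: [-0.017, -0.707, 0.707, 0.019]
wrist_force: [0.7, -0.4, -0.1]
gripper_width: 0.302
```

Request:
apply_moves:
  plan:
    - [[-0.22,0,0.9],0,20]
    - [[-0.22,0,0.9],0,20]
    - [[-0.22,0,0.9],0,20]
    - [[-0.22,0,0.9],0,20]
    - [[-0.22,0,0.9],0,20]
    - [[-0.22,0,0.9],0,20]
    - [[-0.22,0,0.9],0,20]
    - [[0,0,0],0,20]
    - [[0,0,0],0,20]

```text
time_s: 36.53
position: [0.5273, -0.1945, 0.2098]
ee_rot: [0.018, 0.707, -0.706, -0.02]
wrist_force: [-0.6, 0.1, 0.0]
gripper_width: 0.302
```

```bash
python3 go.py 0.538 -0.228 0.145 -92.9
```

```text
t 36.53 p [ 0.5273 -0.1945  0.2098] jawyaw -93.11 down [-0.0027  0.0016 -1.    ] F [-0.63  0.12  0.01] g 28.7 j [-0.45 -0.06  1.87  0.    1.33  1.18]
shift at present axes (units): [-0.318  1.617  0.823] rows>= 2.0
spin -0.2 rows min 2
  spin-first then shift: [-0.315  1.617  0.824]
spin 179.8 rows min 26
  spin-first then shift: [ 0.315  1.617 -0.824]
```

Request:
apply_moves:
  plan:
    - [[-0.3,0,0.78],-0.2,20]
    - [[0,0,0],0,20]
    - [[0,0,0],0,20]
    - [[0,0.5,0],0,20]
    - [[0,0.5,0],0,20]
    - [[0,0.5,0],0,20]
    - [[0,0,0],0,20]
    - [[0,0,0],0,20]
    - [[0,0,0],0,20]

```text
time_s: 37.28
position: [0.5388, -0.2244, 0.1525]
ee_rot: [-0.017, -0.707, 0.707, 0.016]
wrist_force: [0.7, -0.9, -0.1]
gripper_width: 0.303
```

```bash
python3 go.py 0.538 -0.228 0.134 -92.9
python3 - <<'E'
from h import *
from plant import cams
c=cams.camera("wrist"); crop(c["pixels"][:,:,::-1],220,200,420,340,4,"pics/w32.png")
E
```

```text
t 37.28 p [ 0.5388 -0.2244  0.1525] jawyaw -92.67 down [ 1.1e-03 -4.0e-04 -1.0e+00] F [ 0.7  -0.88 -0.08] g 28.8 j [-0.49  0.04  1.87  0.    1.23  1.13]
shift at present axes (units): [0.016 0.462 0.092] rows>= 1.0
spin 0.2 rows min 1
  spin-first then shift: [0.016 0.462 0.092]
spin -179.8 rows min 26
  spin-first then shift: [-0.016  0.462 -0.092]
```

View pics/w32.png

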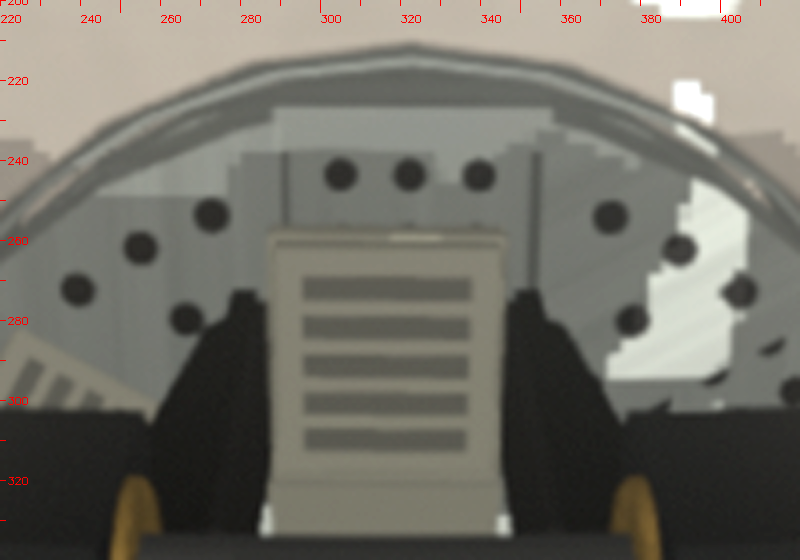

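Request:
apply_moves:
  plan:
    - [[0,0.2,0.075],0.2,20]
    - [[0,0.23,0],0,20]
    - [[0,0,0],0,20]
    - [[0,0,0],0,20]
    - [[0,0,0],0,20]
    - [[0,0,0],0,20]

```text
time_s: 37.83
position: [0.5383, -0.2283, 0.1344]
ee_rot: [-0.018, -0.707, 0.707, 0.018]
wrist_force: [0.3, -0.5, 0.5]
gripper_width: 0.302
```

```bash
python3 go.py 0.538 -0.228 0.134 -92.9
python3 - <<'E'
from h import *
from plant import cams
c=cams.camera("wrist"); crop(c["pixels"][:,:,::-1],220,200,420,340,4,"pics/w33.png")
E
```

```text
t 37.83 p [ 0.5383 -0.2283  0.1344] jawyaw -92.94 down [ 2.e-04 -1.e-04 -1.e+00] F [ 0.29 -0.5   0.54] g 28.7 j [-0.49  0.06  1.88 -0.    1.2   1.13]
shift at present axes (units): [ 0.008  0.01  -0.006] rows>= 1.0
spin -0.0 rows min 1
  spin-first then shift: [ 0.008  0.01  -0.006]
spin 180.0 rows min 26
  spin-first then shift: [-0.008  0.01   0.006]
```

View pics/w33.png

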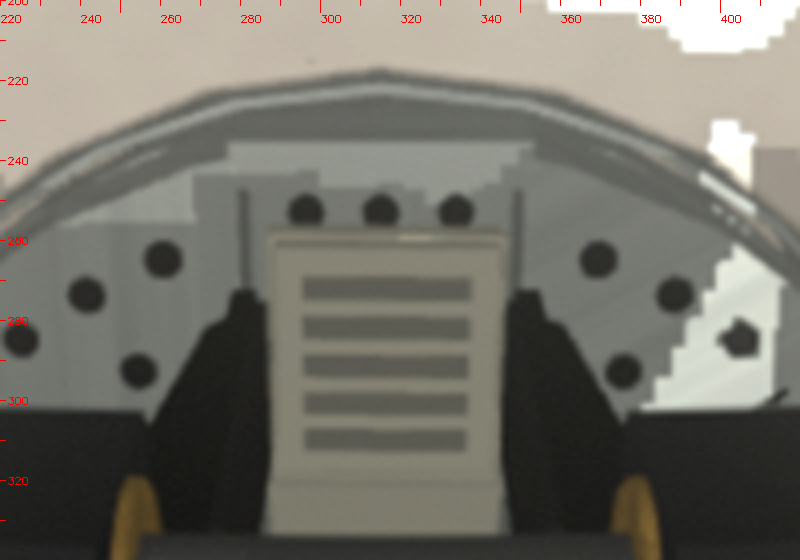

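Request:
apply_moves:
  plan:
    - [[-0.025,0,-0.02],0,20]
    - [[0,0,0],0,20]
    - [[0,0,0],0,50]
    - [[0,0,0],0,50]
    - [[0,0,0],0,50]
    - [[0,0,0],0,50]
    - [[0,-0.5,0],0,50]
    - [[0,-0.8,0],0,50]
    - [[0,-0.8,0],0,50]
    - [[0,0,0],0,50]

```text
time_s: 38.72
position: [0.5425, -0.2291, 0.2264]
ee_rot: [-0.022, -0.705, 0.709, 0.014]
wrist_force: [0.3, -0.4, 1.8]
gripper_width: 0.523
```

```bash
python3 go.py 0.535 0.063 0.2 
python3 - <<'E'
from h import *
from plant import cams
c=cams.camera("wrist"); cv2.imwrite("pics/w34.png",c["pixels"][:,:,::-1])
crop(c["pixels"][:,:,::-1],200,180,440,380,3,"pics/w34c.png")
c=cams.camera("scene"); crop(c["pixels"][:,:,::-1],230,100,390,210,5,"pics/s34.png")
E
```

```text
t 38.72 p [ 0.5425 -0.2291  0.2264] jawyaw -92.94 down [ 0.0112 -0.0059 -0.9999] F [ 0.3  -0.36  1.77] g 49.7 j [-0.49 -0.02  1.8   0.    1.35  1.13]
shift at present axes (units): [ 0.569  0.614 -7.286] rows>= 8.0
```

View pics/w34.png

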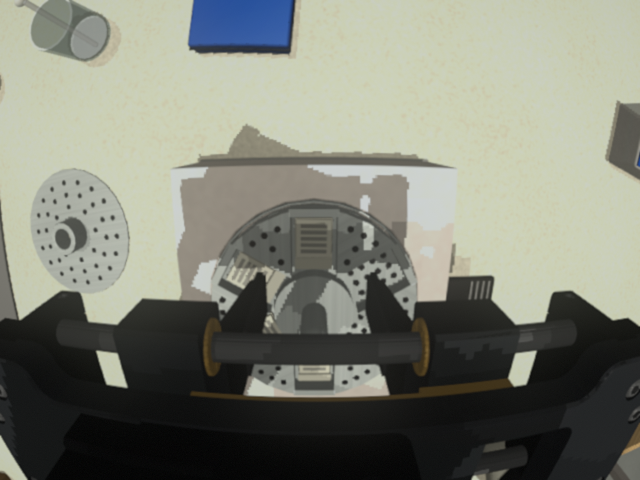

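View pics/s34.png

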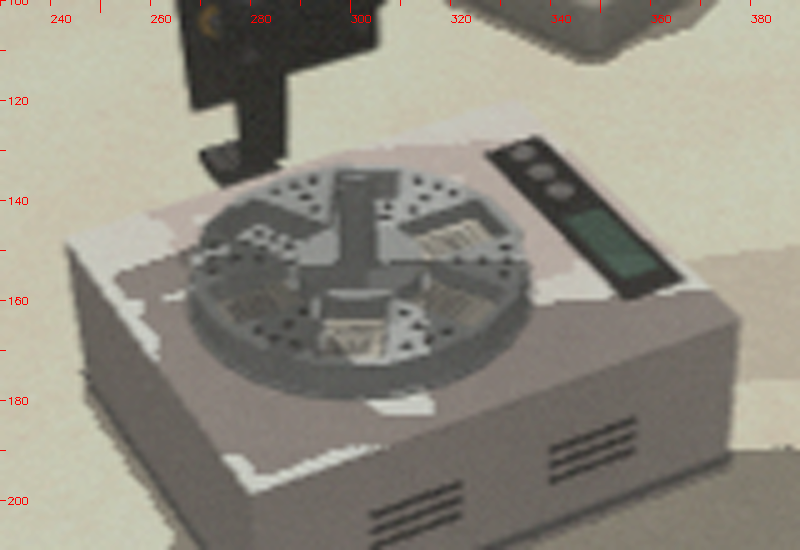

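Request:
apply_moves:
  plan:
    - [[0.05,0,-0.8],0,60]
    - [[0.05,0,-0.8],0,70]
    - [[0.05,0,-0.8],0,70]
    - [[0.05,0,-0.8],0,70]
    - [[0.05,0,-0.8],0,70]
    - [[0.05,0.5,-0.8],0,70]
    - [[0.05,0.5,-0.8],0,70]
    - [[0.05,0.5,-0.8],0,70]
    - [[0,0,0],0,70]
    - [[0,0,0],0,70]

```text
time_s: 39.65
position: [0.5341, 0.0305, 0.1548]
ee_rot: [-0.015, -0.707, 0.707, 0.019]
wrist_force: [0.7, -0.5, -0.6]
gripper_width: 0.737
```

```bash
python3 go.py 0.535 0.063 0.12 
python3 - <<'E'
from h import *
from plant import cams
import pickle
c=cams.camera("wrist"); cv2.imwrite("pics/w35.png",c["pixels"][:,:,::-1]); pickle.dump(c,open("w.pkl","wb"))
for n,p in (("scene",(347,258)),("side",(343,290))):
    c=cams.camera(n); crop(c["pixels"][:,:,::-1],p[0]-50,p[1]-38,p[0]+50,p[1]+38,7,f"pics/{n}35.png")
E
```

```text
t 39.65 p [0.5341 0.0305 0.1548] jawyaw -92.75 down [-0.0062 -0.     -1.    ] F [ 0.72 -0.52 -0.61] g 70.1 j [-0.04 -0.07  1.97 -0.    1.24  1.58]
shift at present axes (units): [ 0.011  0.869 -0.814] rows>= 2.0
```

View pics/w35.png

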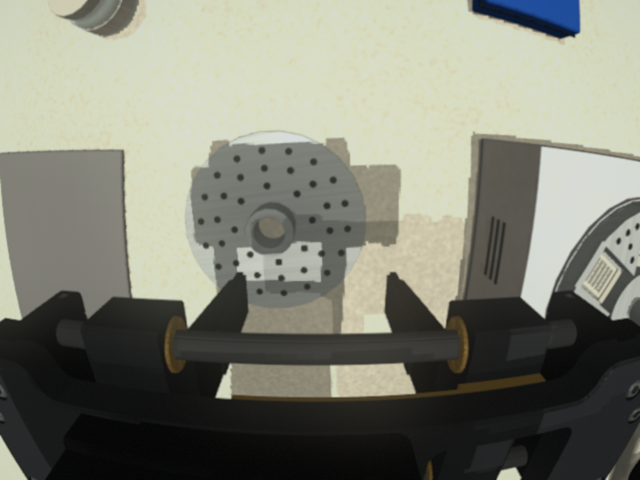

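View pics/side35.png

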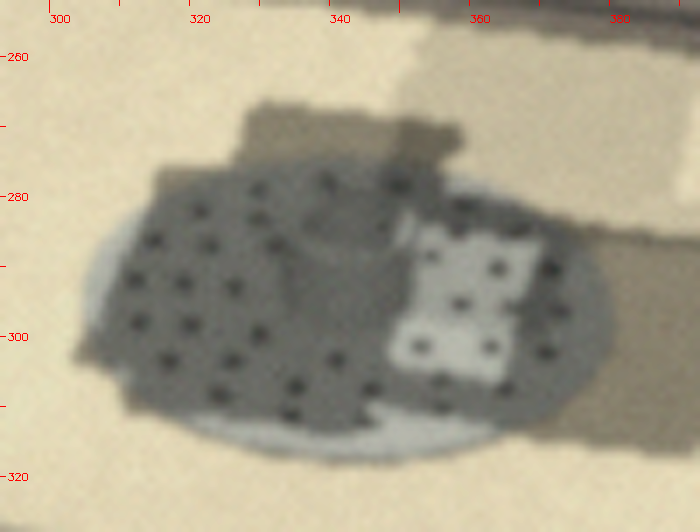

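```bash
python3 - <<'E'
from h import *
import pickle
c=pickle.load(open("w.pkl","rb"))
crop(c["pixels"][:,:,::-1],175,120,375,315,4,"pics/w36.png")
print(onz(c,(270,227),.03,1))
from scipy.optimize import least_squares
# disc edge pts
def fit(pts,z):
    P=np.array([onz(c,p,z,1)[:2] for p in pts]); r=least_squares(lambda q:np.hypot(*(P-q[:2]).T)-q[2],[*P.mean(0),.08]); return r.x.round(4),r.fun.round(4)
print(fit([(187,220),(366,222),(276,131),(270,307)],.002))
E
```

```text
[0.54163196 0.06562796 0.03      ]
(array([0.5368, 0.0657, 0.0789]), array([-0.0003, -0.0002,  0.0003,  0.0002]))
```

View pics/w36.png

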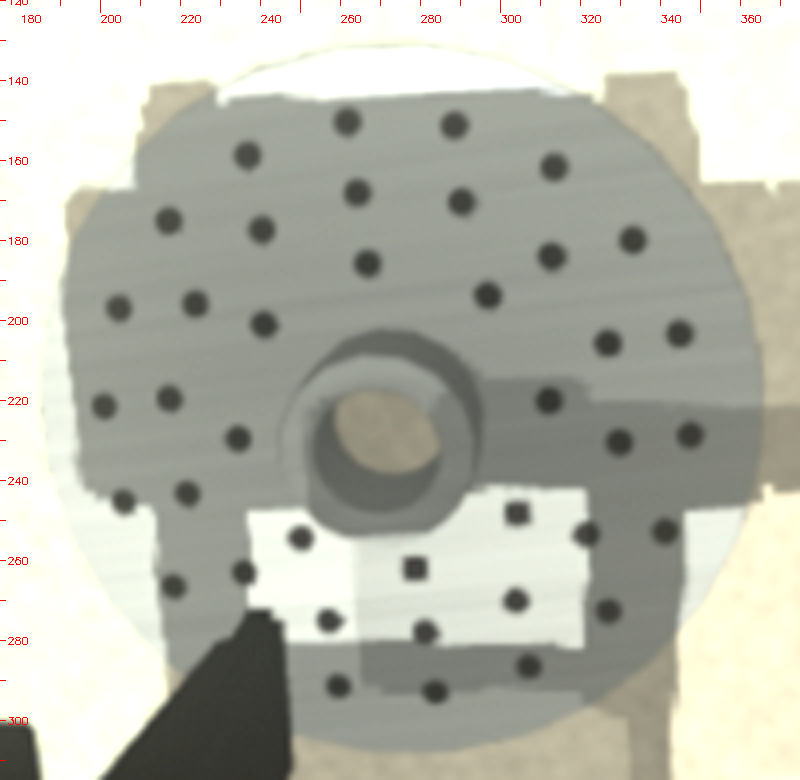

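```bash
python3 - <<'E'
from h import *
import pickle
c=pickle.load(open("w.pkl","rb"))
from scipy.optimize import least_squares
def fit(pts,z,r0):
    P=np.array([onz(c,p,z,1)[:2] for p in pts]); r=least_squares(lambda q:np.hypot(*(P-q[:2]).T)-q[2],[*P.mean(0),r0]); return r.x.round(4),r.fun.round(4)
f=lambda u,v:(175+u/4,120+v/4)
print(fit([f(44,400),f(765,400),f(405,42),f(400,752),f(700,620),f(700,200),f(95,210)],.003,.08))
print(fit([f(280,445),f(475,450),f(380,353),f(375,535),f(310,500)],.03,.02))
E
python3 go.py 0.5372 0.066 0.12
```

```text
(array([0.5365, 0.0656, 0.0794]), array([-0.0001, -0.0007,  0.0004, -0.0003,  0.001 , -0.0002, -0.    ]))
(array([0.5383, 0.0663, 0.0188]), array([ 0.0008,  0.0003, -0.0004, -0.    , -0.0007]))
t 39.8 p [0.5367 0.0283 0.1584] jawyaw -92.98 down [ 4.e-04 -3.e-04 -1.e+00] F [ 0.41  0.35 -0.83] g 70.1 j [-0.05 -0.07  1.97 -0.    1.24  1.58]
shift at present axes (units): [ 0.036  0.96  -0.943] rows>= 2.0
```

Request:
apply_moves:
  plan:
    - [[0.03,0,-0.5],0,70]
    - [[0,0.4,-0.44],0,70]
    - [[0,0.7,0],0,70]
    - [[0,0.6,0],0,70]
    - [[0,0,0],0,70]
    - [[0,0,0],0,70]
    - [[0,0,0],0,70]
    - [[0,0,0],0,70]

```text
time_s: 40.47
position: [0.5389, 0.0661, 0.0927]
ee_rot: [0.02, 0.707, -0.707, -0.017]
wrist_force: [-0.4, 0.4, -0.2]
gripper_width: 0.733
```

```bash
python3 go.py 0.537 0.066 0.024 
python3 - <<'E'
from h import *
from plant import cams
import pickle
c=cams.camera("wrist"); cv2.imwrite("pics/w37.png",c["pixels"][:,:,::-1])
E
```

```text
t 40.47 p [0.5389 0.0661 0.0927] jawyaw -93.0 down [ 4.1e-03  1.0e-04 -1.0e+00] F [-0.38  0.4  -0.2 ] g 69.7 j [0.02 0.01 2.01 0.   1.12 1.65]
shift at present axes (units): [0.054 1.716 0.006] rows>= 2.0
```

View pics/w37.png

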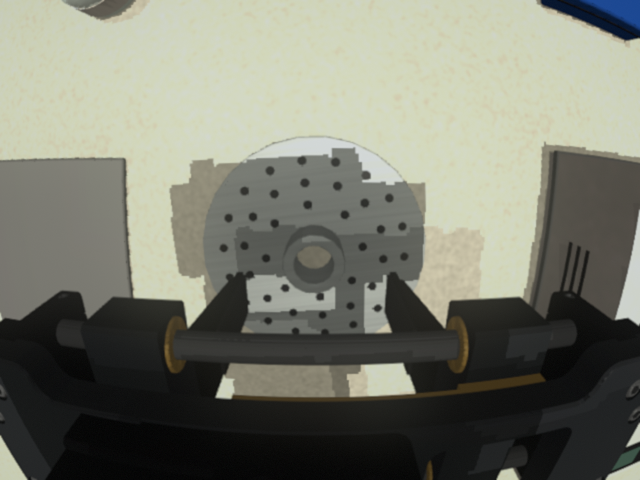

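Request:
apply_moves:
  plan:
    - [[0.02,0.5,0],0,65]
    - [[0,0.6,0],0,65]
    - [[0,0.4,0],0,65]
    - [[0,0.12,0],0,65]
    - [[0,0,0],0,65]
    - [[0,0,0],0,65]
    - [[0,0,0],0,65]

```text
time_s: 41.1
position: [0.5378, 0.0667, 0.0273]
ee_rot: [0.019, 0.707, -0.707, -0.017]
wrist_force: [-0.4, 0.1, 0.4]
gripper_width: 0.686
```

```bash
python3 go.py 0.5372 0.066 0.024 
python3 - <<'E'
from h import *
from plant import cams
import pickle
c=cams.camera("wrist"); crop(c["pixels"][:,:,::-1],200,180,440,360,3,"pics/w38.png")
E
```

```text
t 41.1 p [0.5378 0.0667 0.0273] jawyaw -92.94 down [ 3.3e-03  1.0e-04 -1.0e+00] F [-0.43  0.11  0.41] g 65.2 j [ 0.02  0.1   2.04 -0.    0.99  1.65]
shift at present axes (units): [0.015 0.082 0.019] rows>= 1.0
```

View pics/w38.png

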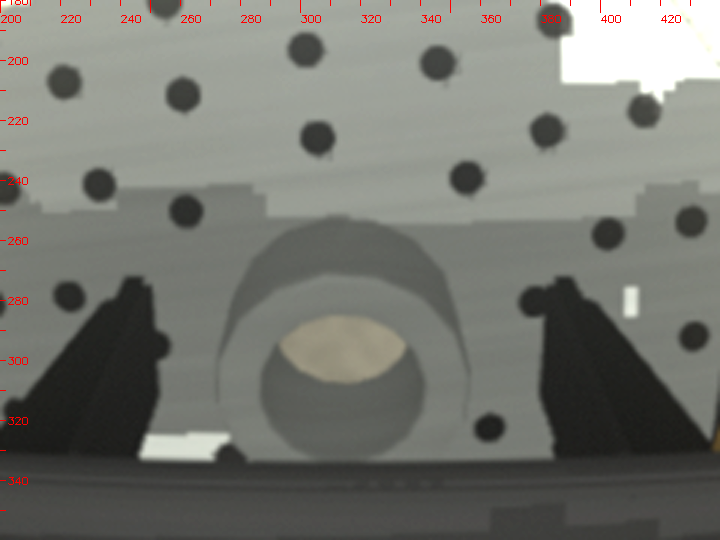

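Request:
apply_moves:
  plan:
    - [[0,0.02,0],0,32]
    - [[0,0,0],0,32]
    - [[0,0,0],0,32]
    - [[0,0,0],0,32]
    - [[0,0,0],0,32]
    - [[0,0,0],0,32]
    - [[0,0,0],0,32]
    - [[0,0,0],0,32]
  squeeze: 50

```text
time_s: 41.82
position: [0.5364, 0.0668, 0.0248]
ee_rot: [0.018, 0.707, -0.707, -0.018]
wrist_force: [-0.3, 0.2, 1.1]
gripper_width: 0.414
```

Request:
apply_moves:
  plan:
    - [[0,-0.3,0],0,32]
    - [[0,-0.5,0],0,32]
    - [[0,-0.5,0],0,32]
    - [[0,0,0],0,32]
    - [[0,0,0],0,32]

```text
time_s: 42.23
position: [0.5373, 0.0667, 0.0779]
ee_rot: [-0.019, -0.707, 0.707, 0.017]
wrist_force: [-0.1, 0.6, -2.1]
gripper_width: 0.413
```

```bash
python3 go.py 0.4831 -0.225 0.22
python3 - <<'E'
from h import *
from plant import cams,readout
c=cams.camera("wrist"); cv2.imwrite("pics/w39.png",c["pixels"][:,:,::-1])
c=cams.camera("side"); p=proj(c,readout.get_obs()["position"]).astype(int);crop(c["pixels"][:,:,::-1],p[0]-70,p[1]-50,p[0]+70,p[1]+50,5,"pics/side39.png")
E
```

```text
t 42.23 p [0.5373 0.0667 0.0779] jawyaw -92.93 down [ 3.1e-03 -1.0e-04 -1.0e+00] F [-0.06  0.61 -2.07] g 39.3 j [ 0.02  0.03  2.02 -0.    1.09  1.65]
shift at present axes (units): [ 0.969 -3.555  7.352] rows>= 8.0
```

View pics/w39.png

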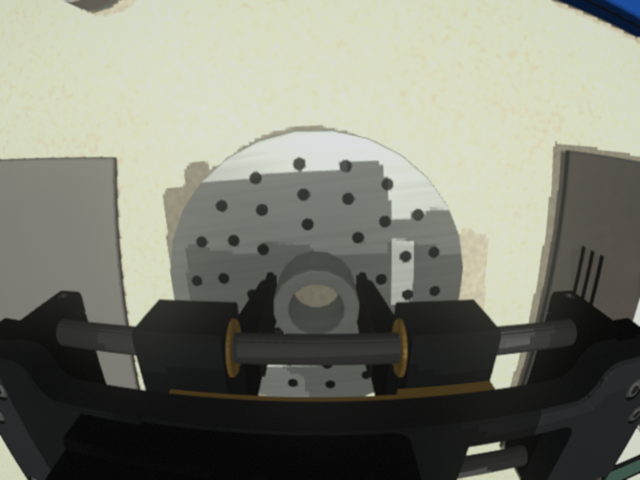

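View pics/side39.png

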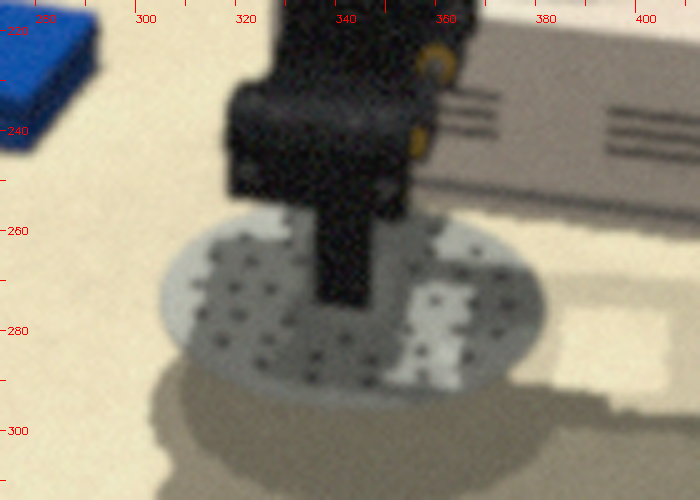

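```bash
python3 - <<'E'
from h import *
from plant import cams
import pickle
c=cams.camera("wrist"); pickle.dump(c,open("w.pkl","wb"))
crop(c["pixels"][:,:,::-1],160,120,480,330,2,"pics/w40.png")
E
```

```text
(no output)
```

View pics/w40.png

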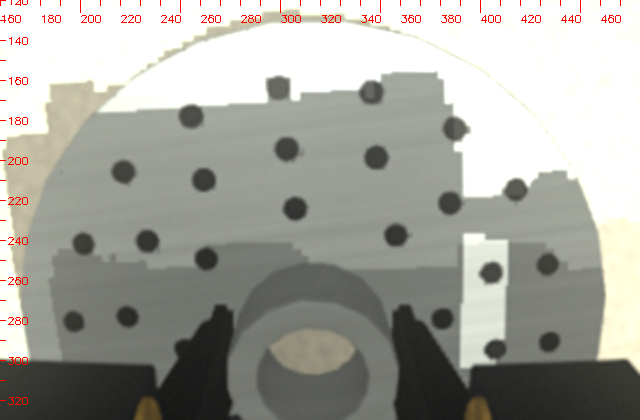

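```bash
python3 - <<'E'
from h import *
import pickle
from plant import readout
from scipy.optimize import least_squares
c=pickle.load(open("w.pkl","rb")); o=readout.get_obs();Rm=R.from_quat(o["ee_rot"]).as_matrix();p=np.array(o["position"])
print(p, Rm[:,1])
V=np.array(c["view"])
pts=[(160+u/2,120+v/2) for u,v in ((23,290),(45,210),(290,18),(604,290),(575,180),(480,75))]
# work in plane perpendicular to tool y at ytool
def tool(uv,yt):
    a,d=ray(c,uv,1); a=Rm.T@(a-p); d=Rm.T@d; return a+d*(yt-a[1])/d[1]
P=np.array([tool(q,.0225) for q in pts])[:,[0,2]]
for r in (None,.08):
    if r: s=least_squares(lambda q:np.hypot(*(P-q[:2]).T)-r,[0,0]); 
    else: s=least_squares(lambda q:np.hypot(*(P-q[:2]).T)-q[2],[0,0,.08])
    print("lid centre tool x,z mm",(s.x*1000).round(1),(s.fun*1000).round(1))
E
```

```text
[0.53505386 0.06669394 0.0750007 ] [-2.77218917e-03 -1.41143532e-04 -9.99996148e-01]
lid centre tool x,z mm [-1.1  1.1 78.4] [ 0.8 -1.4  1.3  0.4 -0.4 -0.8]
lid centre tool x,z mm [1.2 1.2] [-0.3 -1.9  2.  -0.9 -0.9 -0.5]
```

Request:
apply_moves:
  plan:
    - [[0,-0.6,0],0,32]
    - [[0,-0.8,0],0,32]
    - [[0,-0.8,0],0,32]
    - [[0,-0.8,0],0,32]
    - [[0,-0.75,0],0,32]
    - [[0.08,0,0.6],0,32]
    - [[0.1,0,0.75],0,32]
    - [[0.1,0,0.75],0,32]
    - [[0.1,0,0.75],0,32]
    - [[0.1,0,0.75],0,32]

```text
time_s: 43.22
position: [0.5086, -0.0771, 0.2248]
ee_rot: [0.017, 0.707, -0.707, -0.019]
wrist_force: [1.2, -0.9, -1.3]
gripper_width: 0.414
```

Request:
apply_moves:
  plan:
    - [[0.1,0,0.75],0,32]
    - [[0.1,0,0.75],0,32]
    - [[0.1,0,0.75],0,32]
    - [[0.1,0,0.75],0,32]
    - [[0.08,0,0.55],0,32]
    - [[0,0,0],0,32]
    - [[0,0,0],0,32]
    - [[0,0,0],0,32]

```text
time_s: 43.88
position: [0.4829, -0.2163, 0.2252]
ee_rot: [0.017, 0.707, -0.706, -0.019]
wrist_force: [0.4, 0.6, -1.7]
gripper_width: 0.409
```

```bash
python3 go.py 0.4832 -0.2250 0.20
python3 - <<'E'
from h import *
from plant import cams,readout
c=cams.camera("wrist"); cv2.imwrite("pics/w41.png",c["pixels"][:,:,::-1])
print(proj(c,(.4831,-.2252,.163),1))
E
```

```text
t 43.88 p [ 0.4829 -0.2163  0.2252] jawyaw -92.94 down [-0.0019  0.0016 -1.    ] F [ 0.36  0.62 -1.69] g 38.9 j [-0.52 -0.14  1.92  0.    1.37  1.1 ]
shift at present axes (units): [-0.02   0.63   0.217] rows>= 1.0
[329.6868348  260.69669999]
```

View pics/w41.png

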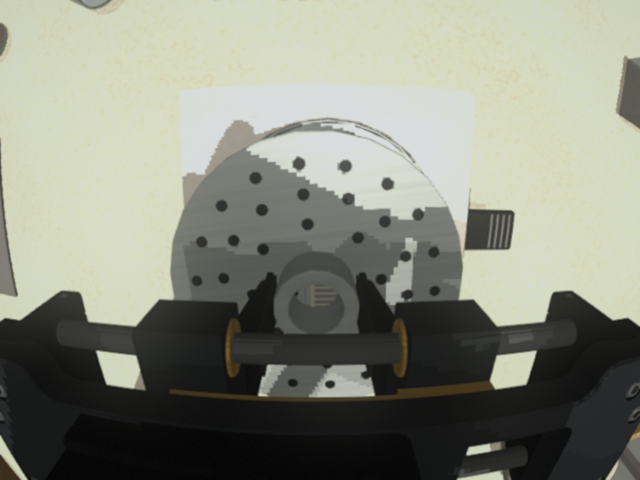

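Request:
apply_moves:
  plan:
    - [[-0.02,0,0.1],0,32]
    - [[0,0.3,0.1],0,32]
    - [[0,0.4,0],0,32]
    - [[0,0,0],0,32]
    - [[0,0,0],0,32]
    - [[0,0,0],0,32]

```text
time_s: 44.43
position: [0.4838, -0.2248, 0.1986]
ee_rot: [0.018, 0.707, -0.707, -0.018]
wrist_force: [0.1, -0.2, -1.3]
gripper_width: 0.414
```

```bash
python3 go.py 0.4832 -0.2250 0.192
python3 - <<'E'
from h import *
from plant import cams,readout
c=cams.camera("wrist"); crop(c["pixels"][:,:,::-1],170,110,470,330,2,"pics/w42.png")
for n in("scene","side"):
    c=cams.camera(n); p=proj(c,(.483,-.225,.17)).astype(int); crop(c["pixels"][:,:,::-1],p[0]-70,p[1]-45,p[0]+70,p[1]+50,5,f"pics/{n}42.png")
E
```

```text
t 44.43 p [ 0.4838 -0.2248  0.1986] jawyaw -92.91 down [-1.e-04  0.e+00 -1.e+00] F [ 0.12 -0.18 -1.31] g 39.4 j [-0.54 -0.11  1.94 -0.    1.32  1.09]
shift at present axes (units): [0.015 0.165 0.007] rows>= 1.0
```

View pics/w42.png

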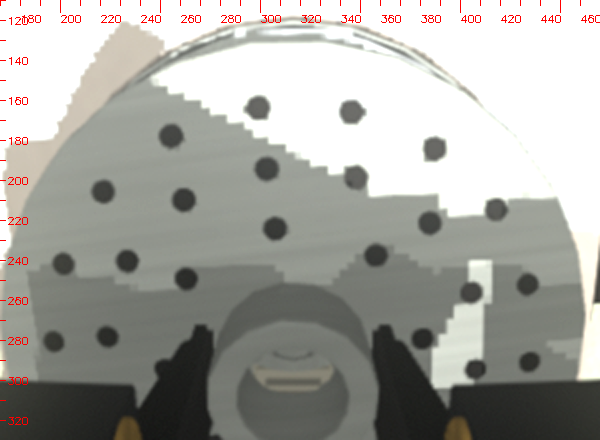

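View pics/scene42.png

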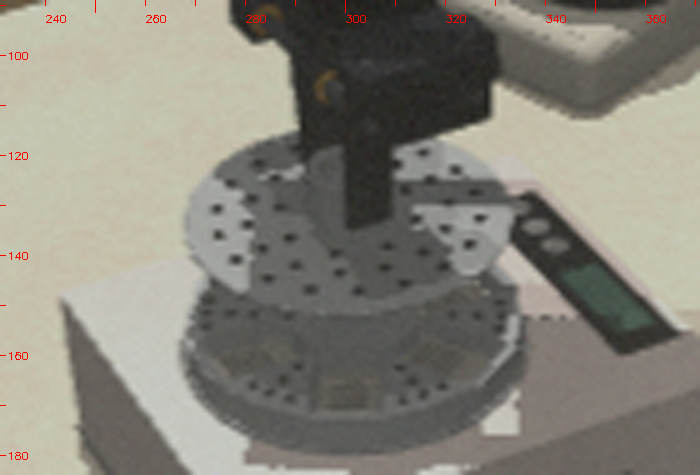

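View pics/side42.png

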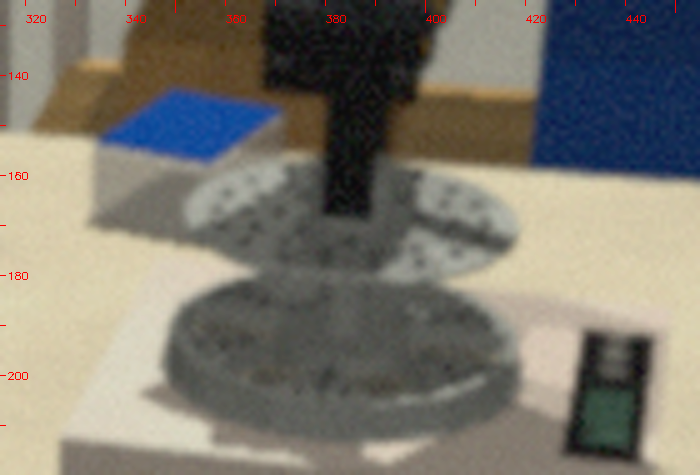

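```bash
python3 - <<'E'
from h import *
from plant import cams,readout
c=cams.camera("wrist"); crop(c["pixels"][:,:,::-1],270,240,370,330,8,"pics/w43.png")
b=np.array([.4832,-.225])
p=readout.get_obs()["position"]
for d,z in ((.007,.163),(.010,.158)): print("post far edge",proj(c,[b[0]+d,b[1],z],1))
print("bore top far",proj(c,[p[0]+.0125,p[1],p[2]+.0052],1),"bore bottom far",proj(c,[p[0]+.0125,p[1],p[2]-.0248],1),"hub out far top",proj(c,[p[0]+.02,p[1],p[2]+.0052],1),"disc far",proj(c,[p[0]+.08,p[1],p[2]-.022],1))
E
```

```text
post far edge [314.38033916 267.31308156]
post far edge [314.13422502 259.21858557]
bore top far [313.57861916 286.38613831] bore bottom far [313.89592305 263.44904065] hub out far top [312.66609467 270.47720707] disc far [306.48654878 129.78860062]
```

View pics/w43.png

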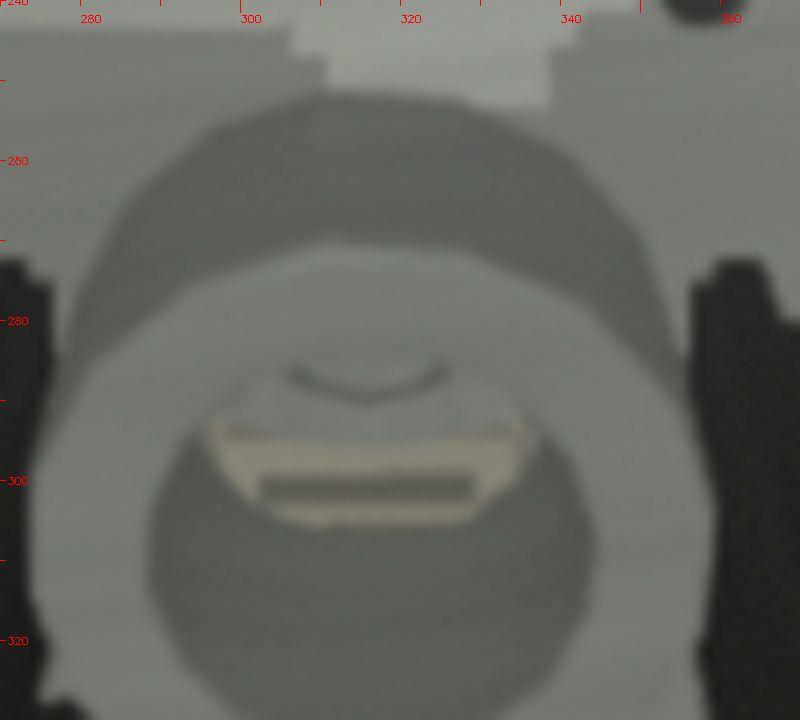

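```bash
python3 - <<'E'
from h import *
from plant import cams,readout
c=cams.camera("wrist")
b=np.array([.4832,-.225]);p=readout.get_obs()["position"]
for nm,d,z in (("top",.007,.163),("taper",.010,.158),("base",.010,.118),("hub29",.029,.118)):
    print(nm,[proj(c,[b[0]+s*d,b[1],z],1).round(0).tolist() for s in (1,0,-1)],[proj(c,[b[0],b[1]+s*d,z],1).round(0).tolist() for s in (1,-1)])
print("bore bottom",[proj(c,[p[0]+s*.0125,p[1],p[2]-.0248],1).round() for s in (1,-1)],"bore top",[proj(c,[p[0]+s*.0125,p[1],p[2]+.0052],1).round() for s in (1,-1)])
E
```

```text
top [[314.0, 267.0], [315.0, 279.0], [316.0, 290.0]] [[302.0, 280.0], [328.0, 278.0]]
taper [[314.0, 259.0], [315.0, 276.0], [316.0, 292.0]] [[298.0, 277.0], [333.0, 275.0]]
base [[314.0, 240.0], [315.0, 254.0], [316.0, 268.0]] [[300.0, 255.0], [330.0, 253.0]]
hub29 [[313.0, 211.0], [315.0, 254.0], [317.0, 293.0]] [[272.0, 256.0], [358.0, 252.0]]
bore bottom [array([314., 263.]), array([316., 307.])] bore top [array([314., 286.]), array([316., 335.])]
```

Request:
apply_moves:
  plan:
    - [[0.01,0.2,0],0,32]
    - [[0,0.2,0],0,32]
    - [[0,0.2,0],0,32]
    - [[0,0,0],0,32]
    - [[0,0,0],0,32]

```text
time_s: 45.1
position: [0.4826, -0.2245, 0.1731]
ee_rot: [0.017, 0.707, -0.706, -0.019]
wrist_force: [-0.4, 1.8, -2.6]
gripper_width: 0.411
```

```bash
python3 go.py 0.4832 -0.2250 0.1435
python3 - <<'E'
from h import *
from plant import cams,readout
c=cams.camera("wrist"); crop(c["pixels"][:,:,::-1],270,240,370,330,6,"pics/w44.png")
E
```

```text
t 45.1 p [ 0.4826 -0.2245  0.1731] jawyaw -92.94 down [-0.0022  0.0013 -1.    ] F [-0.43  1.84 -2.6 ] g 39.1 j [-0.54 -0.09  1.97  0.    1.27  1.09]
shift at present axes (units): [-0.017  0.741  0.013] rows>= 1.0
```

View pics/w44.png

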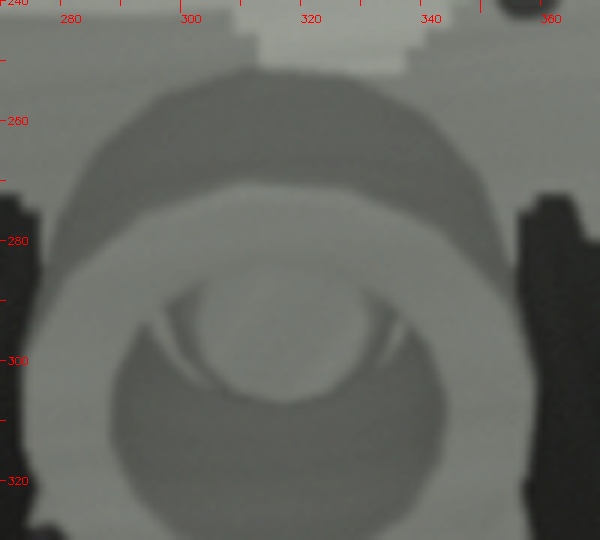

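Request:
apply_moves:
  plan:
    - [[0,0.2,0.01],0,32]
    - [[0,0.2,0],0,32]
    - [[0,0.2,0],0,32]
    - [[0,0.1,0],0,32]
    - [[0,0,0],0,32]
    - [[0,0,0],0,32]

```text
time_s: 45.65
position: [0.483, -0.2251, 0.1459]
ee_rot: [0.018, 0.707, -0.707, -0.018]
wrist_force: [0.6, 0.5, -1.5]
gripper_width: 0.411
```

```bash
python3 go.py 0.4832 -0.2250 0.1428
python3 - <<'E'
from h import *
from plant import cams,readout
c=cams.camera("wrist"); crop(c["pixels"][:,:,::-1],170,110,470,330,2,"pics/w45.png")
c=cams.camera("scene"); p=proj(c,(.483,-.225,.17)).astype(int); crop(c["pixels"][:,:,::-1],p[0]-70,p[1]-45,p[0]+70,p[1]+50,5,f"pics/s45.png")
E
```

```text
t 45.65 p [ 0.483  -0.2251  0.1459] jawyaw -92.93 down [-1.e-03  6.e-04 -1.e+00] F [ 0.61  0.51 -1.47] g 39.1 j [-0.54 -0.07  1.99 -0.    1.22  1.09]
shift at present axes (units): [-0.005  0.079 -0.004] rows>= 1.0
```

View pics/w45.png

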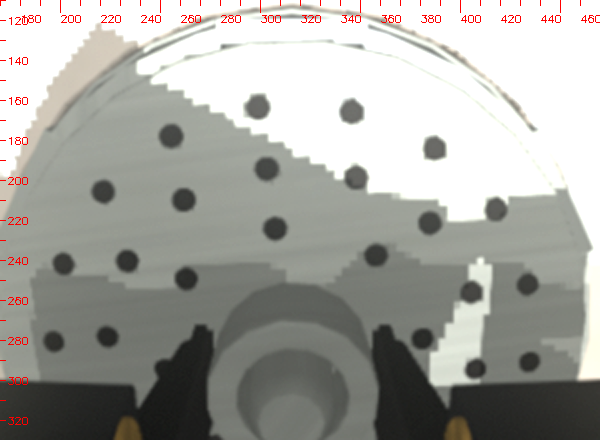

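View pics/s45.png

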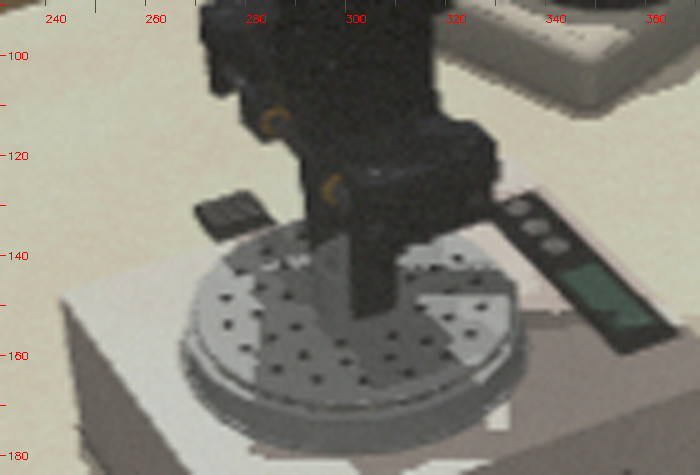

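Request:
apply_moves:
  plan:
    - [[0,0.07,0],0,32]
    - [[0,0,0],0,32]
    - [[0,0,0],0,32]
    - [[0,0,0],0,60]
    - [[0,0,0],0,60]
    - [[0,0,0],0,60]
    - [[0,0,0],0,60]
    - [[0,-0.5,0],0,60]
    - [[0,-0.8,0],0,60]
    - [[0,-0.8,0],0,60]

```text
time_s: 46.58
position: [0.4825, -0.2248, 0.2275]
ee_rot: [0.017, 0.707, -0.706, -0.019]
wrist_force: [-0.3, -0.4, 0.3]
gripper_width: 0.63
```

```bash
python3 go.py 0.4832 -0.2250 0.1428
python3 - <<'E'
from h import *
from plant import cams,readout
c=cams.camera("wrist"); cv2.imwrite("pics/w46.png",c["pixels"][:,:,::-1])
for n in("scene","side"):
    c=cams.camera(n); p=proj(c,(.483,-.225,.14)).astype(int); crop(c["pixels"][:,:,::-1],p[0]-70,p[1]-45,p[0]+70,p[1]+50,5,f"pics/{n}46.png")
E
```

```text
t 46.58 p [ 0.4825 -0.2248  0.2275] jawyaw -92.93 down [-0.0026  0.0015 -1.    ] F [-0.28 -0.41  0.34] g 59.9 j [-0.54 -0.14  1.91 -0.    1.37  1.09]
shift at present axes (units): [-0.024  2.118  0.006] rows>= 3.0
```

View pics/w46.png

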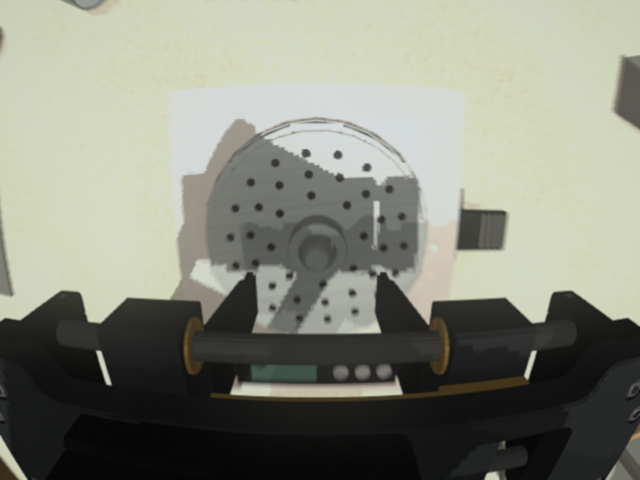

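View pics/scene46.png

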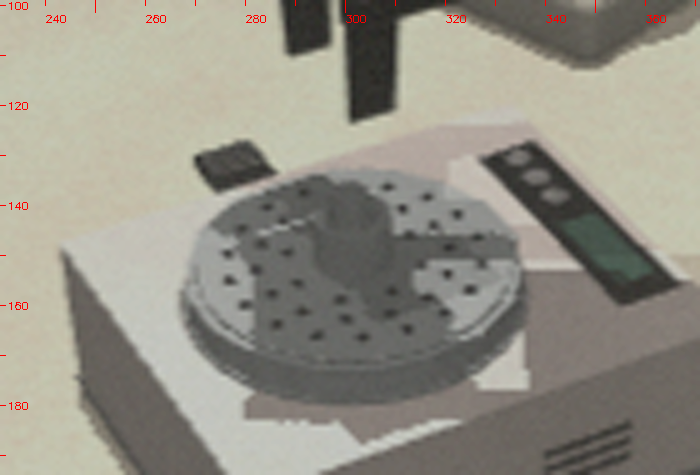

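View pics/side46.png

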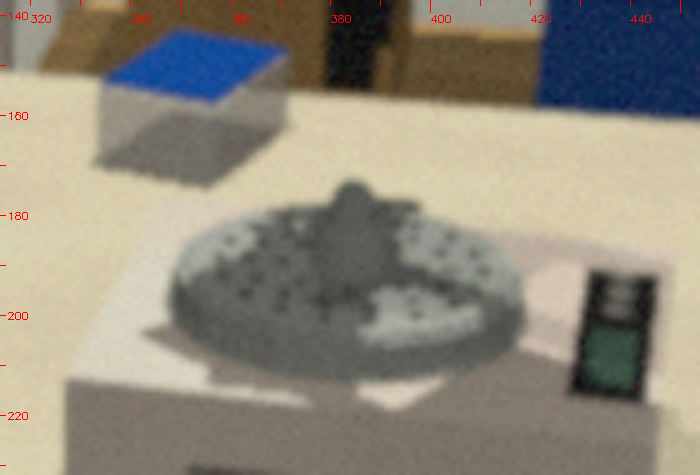

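Request:
apply_moves:
  plan:
    - [[0,0,0],0,0]
    - [[0,0,0],0,0]
    - [[0,0,0],0,0]
    - [[0,0,0],0,0]
    - [[0,0,0],0,0]
    - [[0,0,0],0,0]
    - [[0,0.5,0],0,0]
    - [[0,0.4,0],0,0]
    - [[0,0,0],0,0]
    - [[0,0,0],0,0]
  squeeze: 20

```text
time_s: 47.57
position: [0.4827, -0.2249, 0.1907]
ee_rot: [0.017, 0.707, -0.706, -0.019]
wrist_force: [-1.0, 0.1, 1.0]
gripper_width: 0.018
```

```bash
python3 go.py 0.4832 -0.2250 0.135
python3 - <<'E'
from h import *
from plant import cams,readout
c=cams.camera("wrist"); crop(c["pixels"][:,:,::-1],220,190,420,340,4,"pics/w47.png")
for n in("scene","side"):
    c=cams.camera(n); p=proj(c,(.483,-.225,.14)).astype(int); crop(c["pixels"][:,:,::-1],p[0]-70,p[1]-45,p[0]+70,p[1]+50,5,f"pics/{n}47.png")
E
```

```text
t 47.57 p [ 0.4827 -0.2249  0.1907] jawyaw -92.93 down [-0.0022  0.0013 -1.    ] F [-0.97  0.09  1.02] g 1.7 j [-0.54 -0.11  1.95 -0.    1.3   1.09]
shift at present axes (units): [-0.017  1.393  0.002] rows>= 2.0
```

View pics/w47.png

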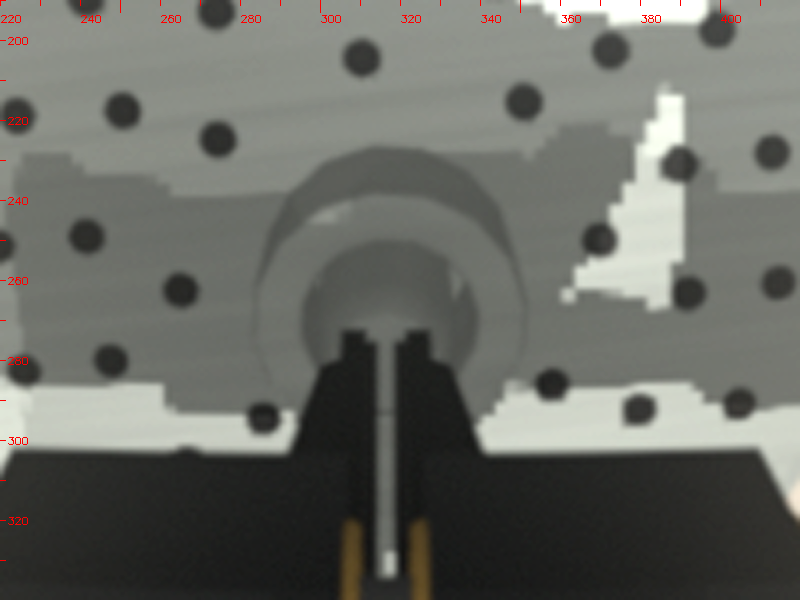

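View pics/side47.png

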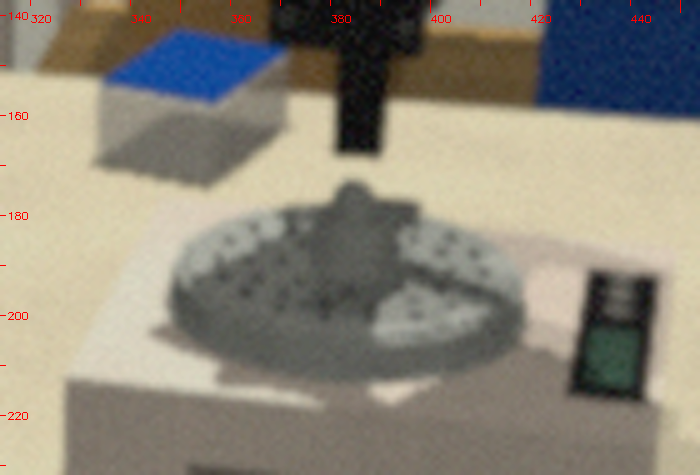

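Request:
apply_moves:
  plan:
    - [[0,0.12,0],0,0]
    - [[0,0.12,0],0,0]
    - [[0,0.12,0],0,0]
    - [[0,0.12,0],0,0]
    - [[0,0.12,0],0,0]
    - [[0,0.12,0],0,0]
    - [[0,0.12,0],0,0]
    - [[0,0.12,0],0,0]
    - [[0,0,0],0,0]
    - [[0,0,0],0,0]

```text
time_s: 48.55
position: [0.4835, -0.2255, 0.1545]
ee_rot: [-0.018, -0.707, 0.707, 0.018]
wrist_force: [-2.6, 0.7, 7.7]
gripper_width: 0.008
```

```bash
python3 go.py 0.4832 -0.2250 0.135
```

```text
t 48.55 p [ 0.4835 -0.2255  0.1545] jawyaw -92.93 down [ 4.e-04 -3.e-04 -1.e+00] F [-2.62  0.71  7.68] g 0.7 j [-0.54 -0.08  1.98 -0.    1.24  1.08]
shift at present axes (units): [ 0.009  0.488 -0.011] rows>= 1.0
```

Request:
apply_moves:
  plan:
    - [[0,0.1,0],0,0]
    - [[0,0.1,0],0,0]
    - [[0,0.1,0],0,0]
    - [[0,0.1,0],0,0]
    - [[0,0.1,0],0,0]
    - [[0,0,0],0,0]
    - [[0,0,0],0,0]
    - [[0,0,0],0,0]

```text
time_s: 49.22
position: [0.4835, -0.2254, 0.1352]
ee_rot: [-0.018, -0.707, 0.707, 0.018]
wrist_force: [-3.7, 1.4, 10.3]
gripper_width: 0.005
```

```bash
python3 go.py 0.4832 -0.2250 0.135
python3 - <<'E'
from h import *
from plant import cams,readout
for n in("scene","side"):
    c=cams.camera(n); p=proj(c,(.483,-.225,.14)).astype(int); crop(c["pixels"][:,:,::-1],p[0]-70,p[1]-45,p[0]+70,p[1]+50,5,f"pics/{n}48.png")
E
```

```text
t 49.22 p [ 0.4835 -0.2254  0.1352] jawyaw -92.93 down [ 2.e-04 -2.e-04 -1.e+00] F [-3.75  1.43 10.35] g 0.5 j [-0.54 -0.06  2.   -0.    1.2   1.09]
shift at present axes (units): [ 0.009  0.005 -0.011] rows>= 1.0
```

View pics/scene48.png

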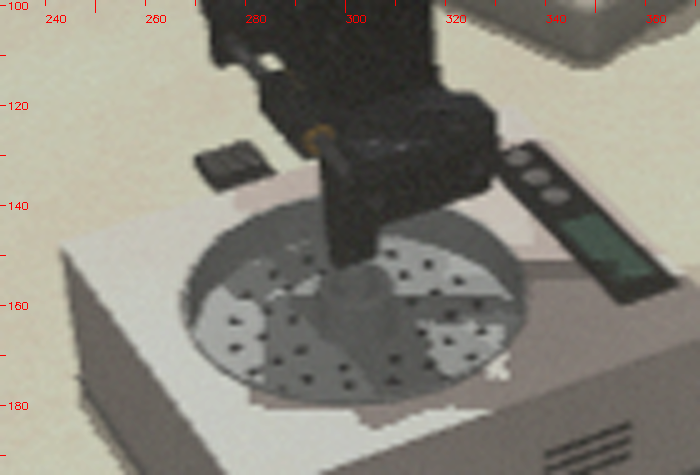

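Near the stop at ~10 N; a bit further to reach the stop, then retreat.

Request:
apply_moves:
  plan:
    - [[0,0.05,0],0,0]
    - [[0,0.05,0],0,0]
    - [[0,0,0],0,0]
    - [[0,0,0],0,0]
    - [[0,0,0],0,0]

```text
time_s: 49.73
position: [0.4837, -0.2255, 0.135]
ee_rot: [-0.018, -0.707, 0.707, 0.018]
wrist_force: [-12.1, 7.5, 27.7]
gripper_width: 0.005
```

```bash
python3 go.py 0.4832 -0.2250 0.135
```

```text
t 49.73 p [ 0.4837 -0.2255  0.135 ] jawyaw -92.91 down [-4.e-04 -1.e-04 -1.e+00] F [-12.14   7.53  27.7 ] g 0.5 j [-0.54 -0.06  2.   -0.    1.2   1.09]
shift at present axes (units): [ 0.013  0.001 -0.013] rows>= 1.0
```

At the lower stop. Rise slowly and let the catch take it.

Request:
apply_moves:
  plan:
    - [[0,-0.1,0],0,0]
    - [[0,-0.1,0],0,0]
    - [[0,-0.1,0],0,0]
    - [[0,-0.1,0],0,0]
    - [[0,-0.2,0],0,0]
    - [[0,-0.6,0],0,0]
    - [[0,-0.8,0],0,0]
    - [[0,-0.9,0],0,0]
    - [[0,0,0],0,0]
    - [[0,0,0],0,0]

```text
time_s: 50.57
position: [0.4845, -0.2261, 0.2484]
ee_rot: [-0.02, -0.706, 0.708, 0.016]
wrist_force: [-0.1, 0.0, 0.4]
gripper_width: 0.003
```

```bash
python3 go.py 0.4832 -0.2250 0.135
python3 - <<'E'
from h import *
from plant import cams,readout
c=cams.camera("wrist"); cv2.imwrite("pics/w49.png",c["pixels"][:,:,::-1])
for n in("scene","side"):
    c=cams.camera(n); p=proj(c,(.483,-.225,.14)).astype(int); crop(c["pixels"][:,:,::-1],p[0]-70,p[1]-45,p[0]+70,p[1]+50,5,f"pics/{n}49.png"); cv2.imwrite(f"pics/{n}49f.png",c["pixels"][:,:,::-1])
    print(n,"post top px if held (lift .035)",proj(c,(.4832,-.2252,.128)).round(1), "free",proj(c,(.4832,-.2252,.163)).round(1))
E
```

```text
t 50.57 p [ 0.4845 -0.2261  0.2484] jawyaw -92.93 down [ 0.0048 -0.0029 -1.    ] F [-0.06  0.03  0.42] g 0.2 j [-0.54 -0.15  1.89 -0.    1.4   1.09]
shift at present axes (units): [ 0.049  2.836 -0.033] rows>= 3.0
scene post top px if held (lift .035) [302.  148.5] free [301.4 136.6]
side post top px if held (lift .035) [383.9 187. ] free [384.8 173.5]
```

View pics/scene49.png

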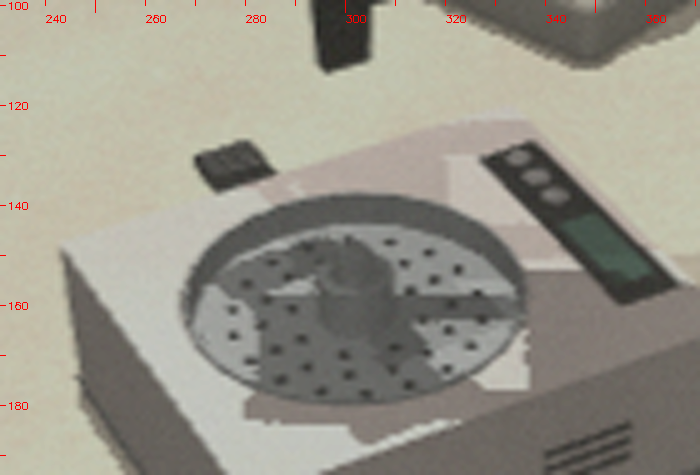

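View pics/w49.png

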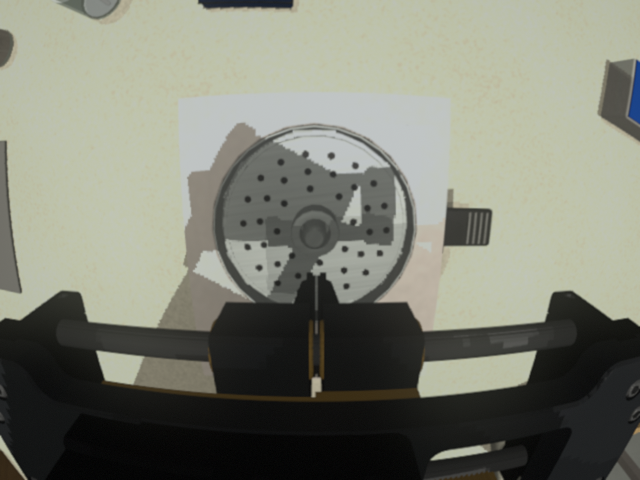

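View pics/scene49f.png

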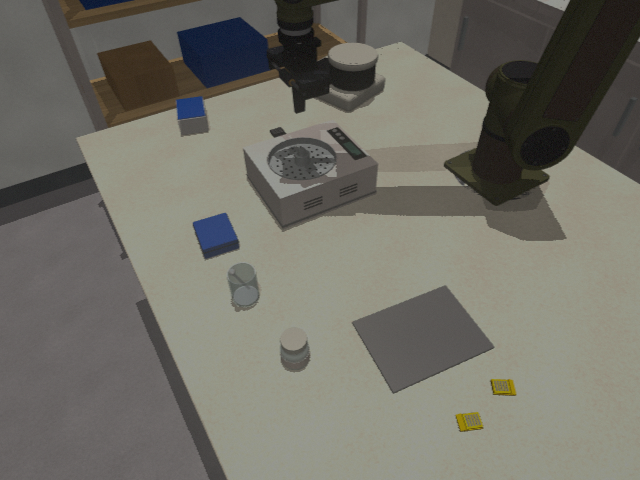

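Request:
apply_moves:
  plan:
    - [[0,0,0],0,0]
    - [[0,0,0],0,0]
    - [[0,0,0],0,0]
    - [[0,0,0],0,0]
    - [[0,0,0],0,0]
    - [[0,0,0],0,0]

```text
time_s: 51.22
position: [0.4833, -0.2253, 0.2453]
ee_rot: [0.018, 0.707, -0.707, -0.018]
wrist_force: [0.3, -0.2, -0.2]
gripper_width: 0.005
```

```bash
python3 - <<'E'
from h import *
from plant import cams,job
c=cams.camera("scene"); a=c["pixels"].astype(int); b=cv2.imread("pics/scene49f.png")[:,:,::-1].astype(int)
print("change over basket region",np.abs(a-b)[135:185,265:335].mean())
print(job.hand_in())
E
```

```text
change over basket region 1.3431428571428572
the job is handed in; nothing more can be done
None
```

The job is handed in at about 51 s of the 210 s; `hand_in()` reports no verdict, so what follows rests on my own checks.

**What I did:**
- I pressed the catch key and the basket came up.
- There were four cassettes on the board. They went flat into pockets 3, 2, 1 and 0, in that order.
- The lid went over the post and onto the rim.
- I pushed the basket down by the post top to its lower stop (wrist force about 28 N upward), then backed off.

**Last checks:**
- **Catch and basket:** the basket stayed down after I let go, with its rim below the housing top, the post top at about the height expected for a held basket and the key back at its rest position. This is read from the pictures; I did not read the lift or catch joints directly. The basket area barely changed over the next half second.
- **Lid:** it looks level and centred on the post.
- **Cassettes:** I saw all four in their pockets before the lid went on, and the board is empty. I could not check them again once the lid covered them.
- **Beaker, jar and slide box:** they look to be where they started in the final scene picture.
- **Arm:** it is clear of everything, with wrist force near zero.

**One thing went wrong:** the first grasp of the first cassette was about 3 mm too high and slipped off, moving the cassette roughly 1 cm on the board. I measured it again and the second, lower grasp held.

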